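# Change the columns in the column oven

## Task

Change over the columns in the column oven: take every used column out of the pulled-out drawer and lay it flat in the grey tray, and seat each fresh column from the bench in a cradle lane of its own in the drawer. When all are in place, swing the clamp bar fully across the columns, round the thumbscrew, and tighten the thumbscrew clockwise, stopping as soon as its drag clutch slips (never as much as an eighth of a turn of slipping). Then push the drawer home until it seats at its detent, and leave the other things on the bench where they are.

Things in the scene. Friction and masses are not known exactly. Their poses are not given: they have to be found in the camera images.
- drawer (a joint): Oven drawer: 0 when home (white front plate against the oven's front face), 0.21 m pulled out as found. Slides with about 3.5 N of friction; about 13 mm before home a spring roller adds about 10 N, then from about 5 mm it snaps in and is held at 0.
- drawer_front (a point): Centre of the outer face of the drawer's white front plate (252 wide, 135 high, 12 thick, from 8 to 143 mm above the bench), 95 mm above the bench. x axis: horizontal, into the oven, the way the drawer goes home. Push the plate here along +x.
- oven: White column oven, 340 mm wide, 420 deep, 155 high, fixed to the bench. Origin at the centre of its underside; +x from its front face (at x = -210 mm) to its back, the same way as the drawer's x; z up.
- lane_a (a point): First of three cradle lanes in the drawer: where the middle of a seated column's axis lies, 76 mm above the bench. x axis along the lane, into the oven (a column may lie either way round); y across the lanes; z up. Lane a is at y = +42 mm from lane b, lane c at -42 mm.
- lane_b (a point): Middle cradle lane, axes as lane_a. Each lane has two black V saddles, 10 mm thick, centred 38 mm either side of this point; mouth 25 mm wide, lips 3 mm above the seated axis. The tube rests in them, the fittings outside them, with 6 mm of end play each way. The aluminium deck is 28 mm below this point, the front plate's inner face 106 mm off on the -x side.
- lane_c (a point): Third cradle lane, axes as lane_a. Beside the lanes stand two upright posts, at the middle of the lanes' length: the clamp bar's pivot at y = +85 mm from lane b, and the thumbscrew at y = -108 mm from lane b.
- clamp_bar (a joint): Swing of the flat steel clamp bar (14 wide, 6 thick, 202 mm from pivot to fork end; underside 14 to 16 mm above the seated columns' axes) about its upright pivot beside lane a. 0: parked along the drawer's +x. It swings clockwise seen from above to its stop at 1.571 rad, right across all lanes, fork round the thumbscrew (above 1.49 will do). Friction 0.04 N m; stays where left.
- bar_pin (a point): Upright round steel pin on the clamp bar, for swinging it: 10 mm diameter, 24 mm tall, 74 mm from the bar's pivot. This point is 10 mm below the pin's top, 14 mm above the bar and about 112 mm above the bench (7.5 mm lower when tight). x axis along the bar, away from the pivot.
- clamp_screw (a joint): Turn of the clamp screw under its knob, growing clockwise seen from above: 0 backed off, 5.0 rad at its stop, where the bar's rubber pads are down on the columns. As found 0 to 1.2 rad. Turns at about 0.04 N m. Screw, knob and clamp bar come down together, 1.5 mm per radian.
- clamp_knob (a joint): Slip of the drag clutch: turn of the knob relative to the screw, 0 as found, growing clockwise. Knob and screw turn as one until the screw is at its stop; then the knob slips, at 0.30 N m. A dark mark on the steel flange that shows round the knob's foot belongs to the screw: it lies under the knob's index line until the clutch slips. 0.06 rad is enough, more than 0.8 rad is too much.
- knob_grip (a point): Centre of the round black thumbscrew knob (36 mm diameter, 22 mm high, white index line on top), on its upright axis, 11 mm below its top; about 116 mm above the bench backed off, 7.5 mm lower when tight. x axis along the index line. Free all round; the bar's fork is 18 mm below this point. Grip by its sides from above at any yaw and turn clockwise, regrasping.
- tray: Grey open tray, fixed: 200 mm long (x), 135 mm wide (y), 24 mm high; walls and floor 4 mm. Origin at the centre of its underside. Room for two columns along its length, side by side.
- used_a: A used HPLC column, 146 mm long, about 0.24 kg: a 14 mm steel tube with a 24 mm long square fitting (18 mm across flats) at each end; 98 mm of bare tube between them, to grip it by. Origin in the middle of its axis, x along the axis; lying on a flat surface the axis is 9 mm above it. At the start it lies in the drawer, in lane a; absent in some starts.
- used_b: A used HPLC column, 146 mm long, about 0.24 kg: a 14 mm steel tube with a 24 mm long square fitting (18 mm across flats) at each end; 98 mm of bare tube between them, to grip it by. Origin in the middle of its axis, x along the axis; lying on a flat surface the axis is 9 mm above it. At the start it lies in the drawer, in lane b; absent in some starts.
- used_c: A used HPLC column, 146 mm long, about 0.24 kg: a 14 mm steel tube with a 24 mm long square fitting (18 mm across flats) at each end; 98 mm of bare tube between them, to grip it by. Origin in the middle of its axis, x along the axis; lying on a flat surface the axis is 9 mm above it. At the start it lies in the drawer, in lane c; absent in some starts.
- fresh_a: A fresh HPLC column, 146 mm long, about 0.24 kg: a 14 mm steel tube with a 24 mm long square fitting (18 mm across flats) at each end; 98 mm of bare tube between them, to grip it by. Origin in the middle of its axis, x along the axis; lying on a flat surface the axis is 9 mm above it. At the start it lies on the bench in front of the drawer; absent in some starts.
- fresh_b: A fresh HPLC column, 146 mm long, about 0.24 kg: a 14 mm steel tube with a 24 mm long square fitting (18 mm across flats) at each end; 98 mm of bare tube between them, to grip it by. Origin in the middle of its axis, x along the axis; lying on a flat surface the axis is 9 mm above it. At the start it lies on the bench in front of the drawer; absent in some starts.
- fresh_c: A fresh HPLC column, 146 mm long, about 0.24 kg: a 14 mm steel tube with a 24 mm long square fitting (18 mm across flats) at each end; 98 mm of bare tube between them, to grip it by. Origin in the middle of its axis, x along the axis; lying on a flat surface the axis is 9 mm above it. At the start it lies on the bench in front of the drawer; absent in some starts.
- solvent_bottle: Bystander, amber glass solvent bottle standing or lying on the bench; leave it alone. Origin at the centre of its underside.
- wrench: Bystander, open-ended wrench standing or lying on the bench; leave it alone. Origin at the centre of its underside.
- jar: Bystander, small clear glass jar with a black lid, 60 mm wide standing or lying on the bench; leave it alone. Origin at the centre of its underside.
- vial_rack: Bystander, white vial rack standing or lying on the bench; leave it alone. Origin at the centre of its underside.

How it is judged:
By the outcome, as a careful person would: the job done as asked, in the order asked, and still so for the second after the job is handed in, with the robot touching nothing.
Of used_a, used_b, used_c only 1 to 2 are there at a start; the rules pass over those that are not, and their reading is None.
Of fresh_a, fresh_b, fresh_c only 2 to 3 are there at a start; the rules pass over those that are not, and their reading is None.
At some moment in a run one of fresh_a, fresh_b, fresh_c may be knocked a few centimetres aside while the robot is not near it.
Once in a run the grip may slacken for a moment while it holds something.
It also fails if it takes over 210 s, if anything falls off the work surface, if the arm or the gripper's body presses on something with over 40 N, if the wrist force passes 120 N, or if a joint passes its speed limit or range.

## Robot

A 7-joint arm with a two-finger parallel gripper is mounted at the origin on the work surface. World frame = base frame: x ahead of the robot, y to its left, z up, the work surface at z = 0. Lengths are in m, angles in rad, forces in N, time in s.
With the tool pointing down it reaches from about 0.425 to 0.875 m from the base axis. Payload 4.7 kg.
Tool frame: the origin (TCP) lies at the very end of the fingers, on their centre line; the grasp point (between the pads) lies 19 mm behind it; x points along the fingers, z is the direction in which the jaws open and shut, and the axes are right-handed (so a half turn about x gives the same grasp; the last joint's range is limited). The gripper opens to 87 mm and grips with 3 to 60 N. Pads are 19 mm wide; open, the fingers measure 117 mm over their backs; the gripper's body (75 mm by 190 mm) begins 51 mm behind the grasp point.
Start: joints at [1.246, 0.321, -0.07, 1.45, 0.023, 1.371, -0.057], TCP at [0.216, -0.613, 0.186] pointing down, gripper open.
Joint ranges: [-2.86, 2.86], [-0.3, 2.09], [-1.38, 1.24], [0.06, 2.45], [-1.56, 4.7], [0.09, 2.05], [-2.69, 2.69]. Speed limits (rad/s): [2.57, 2.57, 3.14, 3.14, 3.14, 3.14, 3.14].

## Interface

Orientations are given as a rotation vector (axis times angle).
In Python, from bench import * gives the robot as it stands.
- The arm moves only by the shell command python3 -m handwheel 'ROWS' [OPENING] [FORCE]. ROWS is JSON, a list of rows, each an object with "xyz": the shift along the world's x, y, z in cm, a list of three; "angular": the turn, a rotation vector about the world's x, y, z in degrees, a list of three. A call has 1 to 5 rows; each row shifts and turns the pose as measured when the row begins; what a row does not reach is not made up. A row lasts 1/12 s, in which the tool goes at most 41.7 mm and 7.16 degrees, less where a joint would pass 70% of its speed; a pose out of reach is approached as far as the arm can. A call with a gripper value outside its range is refused whole. OPENING is the finger opening in cm, from 0 to 8.7, set as the call begins (- or left out, the last holds). The fingers move at their own pace and stop on an object; FORCE is the grip in N (left out, the last holds). Time passes only in rows, so rows that do not move let the fingers close. It gives the time, the measured TCP pose, the force and the opening at its end, in the units of the state.
- get_state(): the state, without advancing time (a new reading comes with each control period).
- get_image(name): name is "scene" or "top" or "wrist"; returns a dict with "pixels" (420x560x3 uint8, blue, green, red), "K" (3x3 intrinsics, pixels), "dist" ([k1, k2, p1, p2, k3] as OpenCV has them; the pictures are not rectified), "cam_to_world" (4x4, takes a point from camera to world coordinates). Camera axes: x right, y down, z forward; pixel columns grow to the right and rows downward; lengths in m; the calibration is good to about 2 mm. A picture is of the moment at which its call begins. There is no depth.
- close_job(): hands the job in, once; it reports no verdict.
The state is a dict: "time": time; "joint_positions": joint angles; "qd": joint speeds; "joint_torque": joint torques, N m; "position": TCP position; "tool_rot": TCP orientation; "ft_force": force on the tool from outside, world axes, zero at the start; "torque": the same for the moment, N m; "grip_width": opening from 0.0 (shut) to 1.0 (fully open).
Only numpy, scipy, OpenCV 4.12 (cv2) and the standard library are available. Lean on these libraries where they do the work, as an engineer would, in place of code of your own. Each camera call takes 0.05 s, during which the arm holds its last target.

## Working session

There is one attempt and no reset: what is moved stays moved. The work goes in short steps, Python scripts to look and compute and a shell command to move; the robot and the scene stay as the last step left them, time stands still between calls to the robot, and variables do not carry over. Pictures are saved under pics/ and viewed, and the job is handed in when it is done.

```bash
ls; mkdir -p pics; cat > h.py <<'E'
from bench import *
import numpy as np, cv2
def snap(n,tag):
    d=get_image(n); cv2.imwrite(f'pics/{tag}.png',d['pixels']); np.savez(f'pics/{tag}.npz',**{k:np.array(d[k]) for k in('pixels','K','dist','cam_to_world')}); return d
def load(tag): return np.load(f'pics/{tag}.npz')
def ray(d,u,v):
    p=cv2.undistortPoints(np.array([[[u,v]]],float),d['K'],d['dist'])[0,0]
    T=d['cam_to_world']; r=T[:3,:3]@np.array([p[0],p[1],1.]); return T[:3,3],r
def at(d,u,v,z):
    o,r=ray(d,u,v); return o+r*(z-o[2])/r[2]
def proj(d,P):
    T=np.linalg.inv(d['cam_to_world']); P=np.atleast_2d(P).astype(float)
    r,_=cv2.Rodrigues(T[:3,:3]); return cv2.projectPoints(P,r,T[:3,3],d['K'],d['dist'])[0][:,0]
def crop(tag,x0,y0,x1,y1,s,out):
    im=cv2.imread(f'pics/{tag}.png')[y0:y1,x0:x1]; cv2.imwrite(f'pics/{out}.png',cv2.resize(im,None,fx=s,fy=s,interpolation=cv2.INTER_CUBIC))
E
python3 - <<'E'
from h import *
for n in('scene','top','wrist'):
    d=snap(n,n+'0'); print(n,np.round(d['cam_to_world'],3).tolist(), d['K'][0][0])
print(get_state())
E
```

```text
pics
scene [[0.529, 0.734, -0.426, 1.132], [0.849, -0.456, 0.267, -0.379], [0.002, -0.503, -0.864, 1.222], [0.0, 0.0, 0.0, 1.0]] 473.4616051006447
top [[0.015, -0.986, 0.165, 0.398], [-1.0, -0.011, 0.021, -0.046], [-0.019, -0.165, -0.986, 1.185], [0.0, 0.0, 0.0, 1.0]] 414.8607457465576
wrist [[0.333, -0.913, -0.238, 0.281], [-0.943, -0.322, -0.082, -0.591], [-0.002, 0.251, -0.968, 0.383], [0.0, 0.0, 0.0, 1.0]] 305.43327908854934
{'time': 0.15, 'joint_positions': array([ 1.24609934,  0.32167122, -0.07008702,  1.45139524,  0.02262026,
        1.37083342, -0.05689553]), 'qd': array([ 8.13674134e-04, -1.46118766e-03,  1.24358790e-03, -3.21263061e-03,
        8.51438711e-05,  4.43105894e-04, -1.75797607e-03]), 'joint_torque': array([-3.03231773e-04, -4.91795647e+01, -4.04813094e-01, -3.12878394e+01,
       -6.39418163e-02,  4.04564571e-02,  1.06752091e-04]), 'position': array([ 0.21581338, -0.61260977,  0.1848006 ]), 'tool_rot': array([ 0.9569125 ,  1.35199079, -0.95560667]), 'ft_force': array([0.31513464, 0.19312367, 0.26710066]), 'torque': array([-0.01701573,  0.02571407,  0.03309805]), 'grip_width': 1.003751387073018}
```

View pics/top0.png

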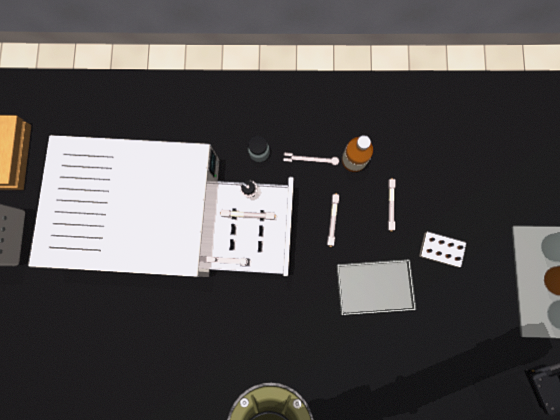

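View pics/scene0.png

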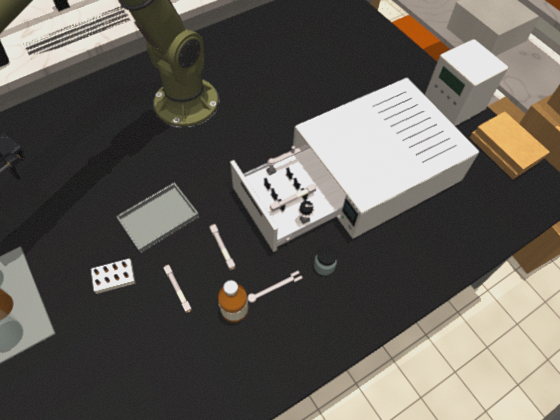

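View pics/wrist0.png

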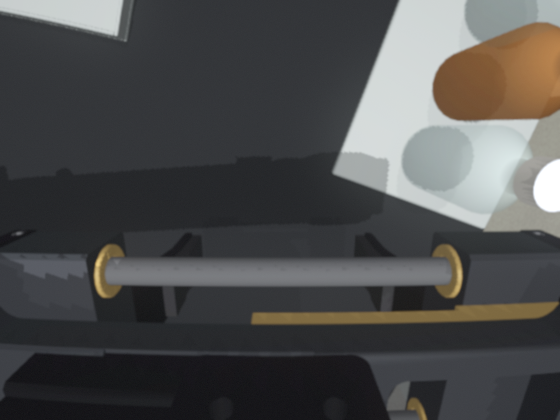

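```bash
python3 - <<'E'
from h import *
crop('top0',190,160,310,290,5,'c1'); crop('top0',310,160,430,330,4.5,'c2'); crop('scene0',220,130,350,250,5,'c3')
E
```

```text
(no output)
```

View pics/c1.png

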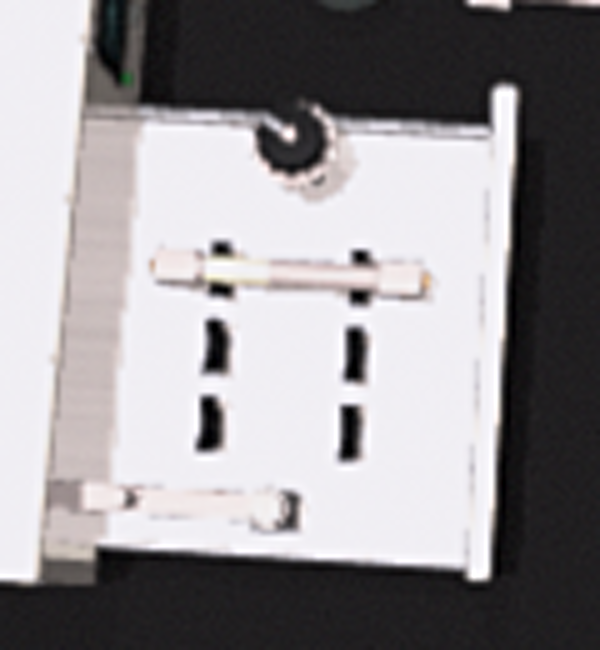

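View pics/c2.png

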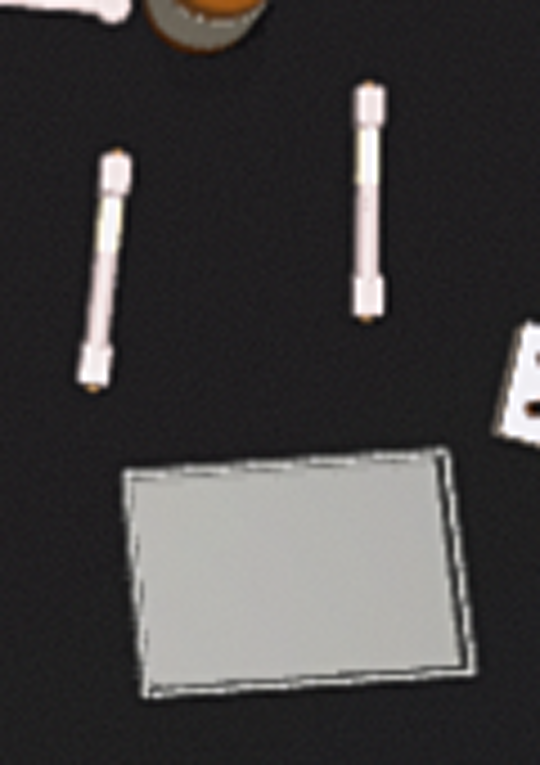

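View pics/c3.png

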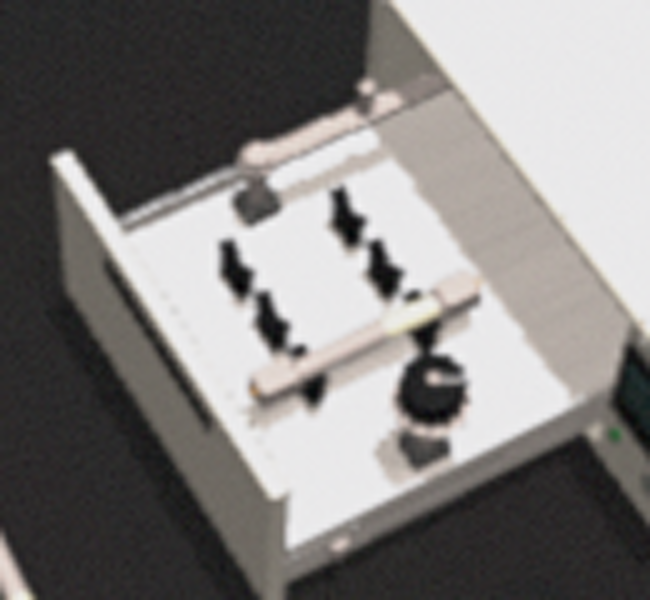

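```bash
python3 - <<'E'
from h import *
d=load('top0'); s=load('scene0')
def A(x,y,z,t): 
    p=at(d,190+x/5,160+y/5,z); print(t,np.round(p,4)); return p
def S(x,y,z,t): 
    p=at(s,220+x/5,130+y/5,z); print('   scene',t,np.round(p,4)); return p
p=A(518,88,.143,'plateR');q=A(493,580,.143,'plateL'); print('c',(p+q)/2,np.degrees(np.arctan2(*(q-p)[[0,1]])), np.linalg.norm(p-q))
A(293,140,.127,'knob');S(432,385,.127,'knob')
a=A(155,264,.076,'u1');b=A(430,282,.076,'u2');print((a+b)/2,np.linalg.norm(a-b),np.degrees(np.arctan2(*(a-b)[[1,0]])))
S(262,388,.076,'u2');S(472,292,.076,'u1')
for x,y in((210,423),(351,432),(217,347),(356,354)):A(x,y,.079,'sad')
for x,y in((345,190),(230,245),(380,245),(265,300)):S(x,y,.079,'sad')
A(128,497,.122,'pin');A(285,508,.1,'pivot')
S(366,88,.122,'pin');S(258,155,.1,'pivot')
def C(x,y,z,t):
    p=at(d,310+x/4.5,160+y/4.5,z); print(t,np.round(p,4)); return p
for n,(e,f) in dict(f1=((118,155),(93,388)),f2=((369,86),(367,318))).items():
    a=C(*e,.009,n);b=C(*f,.009,n);print((a+b)/2,np.linalg.norm(a-b),np.degrees(np.arctan2(*(a-b)[[1,0]])))
for x,y in((124,470),(446,450),(475,672),(145,697)):C(x,y,.024,'tray')
# scene full-image pts
for u,v in((211,226),(233,266),(166,267),(188,310)):print('scene fresh',at(s,u,v,.009))
E
```

```text
plateR [ 0.65  -0.054  0.143]
plateL [ 0.3998 -0.0441  0.143 ]
c [ 0.52489205 -0.04904457  0.143     ] -87.71843450511042 0.25047997681079487
knob [0.6249 0.063  0.127 ]
   scene knob [0.633 0.062 0.127]
u1 [0.5663 0.1413 0.076 ]
u2 [ 0.5582 -0.0081  0.076 ]
[0.56221076 0.06664667 0.076     ] 0.1496158216625131 86.89271917432009
   scene u2 [ 5.608e-01 -1.000e-04  7.600e-02]
   scene u1 [0.5702 0.1377 0.076 ]
sad [0.4803 0.1081 0.079 ]
sad [0.4765 0.0326 0.079 ]
sad [0.5211 0.1057 0.079 ]
sad [0.5183 0.0309 0.079 ]
   scene sad [0.4728 0.1137 0.079 ]
   scene sad [0.4703 0.035  0.079 ]
   scene sad [0.5165 0.1094 0.079 ]
   scene sad [0.5134 0.0319 0.079 ]
pin [0.4389 0.1427 0.122 ]
pivot [0.4352 0.0645 0.1   ]
   scene pin [0.4428 0.146  0.122 ]
   scene pivot [0.4369 0.0751 0.1   ]
f1 [ 0.6338 -0.1783  0.009 ]
f1 [ 0.4846 -0.1616  0.009 ]
[ 0.55920071 -0.16996743  0.009     ] 0.15012180573619166 -6.401494103697221
f2 [ 0.6806 -0.3392  0.009 ]
f2 [ 0.5309 -0.3336  0.009 ]
[ 0.60578762 -0.33642176  0.009     ] 0.14979300917901944 -2.144750925438258
tray [ 0.4335 -0.1788  0.024 ]
tray [ 0.4486 -0.3755  0.024 ]
tray [ 0.3166 -0.3877  0.024 ]
tray [ 0.2984 -0.1902  0.024 ]
scene fresh [ 0.48567231 -0.16369513  0.009     ]
scene fresh [ 0.62971684 -0.17250171  0.009     ]
scene fresh [ 0.53388533 -0.33337792  0.009     ]
scene fresh [ 0.67719614 -0.33835789  0.009     ]
```

```bash
cat >> h.py <<'E'
from scipy.spatial.transform import Rotation as R
def go(x,y,z,jaw=None):
    """print shift (cm) and turn (deg) to reach TCP x,y,z with tool down, jaw axis yaw (deg, mod 180)"""
    s=get_state(); M=R.from_rotvec(s['tool_rot']).as_matrix(); p=np.array(s['position'])
    yaw=np.degrees(np.arctan2(M[1,2],M[0,2]))
    print('t',round(s['time'],2),'pos',np.round(p*100,2),'toolx',np.round(M[:,0],3),'jawyaw',round(yaw,1),'q7',np.round(s['joint_positions'][[4,5,6]],2),'grip',round(s['grip_width']*8.7,2),'F',np.round(s['ft_force'],1))
    if x is not None:
        print(' shift cm',np.round((np.array([x,y,z])-p)*100,2))
        if jaw is not None:
            dy=(jaw-yaw+90)%180-90
            tx=R.from_euler('z',jaw if abs(((jaw-yaw+180)%360)-180)<91 else jaw+180,degrees=True).apply([1,0,0])
            down=np.array([0,0,-1.]); T=np.column_stack([down,np.cross(tx,down),tx])
            print(' dyaw',round(dy,1),' rotvec deg',np.round(np.degrees((R.from_matrix(T)*R.from_matrix(M).inv()).as_rotvec()),1))
E
python3 - <<'E'
from h import *
go(.5622,.067,.2,-3)
d=load('top0')
for u,v in((350,168),(358,148),(443,249),(285,158),(338,161)):print(at(d,u,v,0))
print(at(d,424,234,.03),at(d,466,243,.03),at(d,460,266,.03),at(d,421,255,.03))
E
```

```text
t 0.15 pos [ 21.58 -61.26  18.48] toolx [-0.001  0.001 -1.   ] jawyaw -70.6 q7 [ 0.02  1.37 -0.06] grip 8.73 F [0.3 0.2 0.3]
 shift cm [34.64 67.96  1.52]
 dyaw 67.6  rotvec deg [-0.  -0.1 67.6]
[ 0.71506124 -0.22016553  0.        ]
[ 0.77612145 -0.24442143  0.        ]
[ 0.48193374 -0.47807954  0.        ]
[ 0.74374824 -0.02915827  0.        ]
[ 0.73596645 -0.18525029  0.        ]
[ 0.52047603 -0.41730407  0.03      ] [ 0.49720808 -0.53033743  0.03      ] [ 0.43428763 -0.51048661  0.03      ] [ 0.46249191 -0.40667237  0.03      ]
```

```bash
python3 -m handwheel '[{"xyz":[1.8,3.4,0.6],"angular":[0,0,3.5]},{"xyz":[1.8,3.4,0.6],"angular":[0,0,3.5]},{"xyz":[1.8,3.4,0.6],"angular":[0,0,3.5]},{"xyz":[1.8,3.4,0.6],"angular":[0,0,3.5]},{"xyz":[1.8,3.4,0.6],"angular":[0,0,3.5]}]' 5 30
python3 -m handwheel '[{"xyz":[1.8,3.4,0],"angular":[0,0,3.5]},{"xyz":[1.8,3.4,0],"angular":[0,0,3.5]},{"xyz":[1.8,3.4,0],"angular":[0,0,3.5]},{"xyz":[1.8,3.4,0],"angular":[0,0,3.5]},{"xyz":[1.8,3.4,0],"angular":[0,0,3.5]}]'
python3 -c "
from h import *
go(.5622,.067,.2,-3)"
```

```text
time: 0.57
position: [0.2973, -0.4425, 0.2087]
tool_rot: [0.728, 1.457, -0.729]
ft_force: [0.5, -0.7, 1.5]
grip_width: 0.709
time: 0.98
position: [0.3897, -0.2637, 0.2097]
tool_rot: [0.477, 1.526, -0.485]
ft_force: [-0.1, -0.1, -0.7]
grip_width: 0.579
t 0.98 pos [ 38.97 -26.37  20.97] toolx [-0.01  -0.002 -1.   ] jawyaw -35.1 q7 [-0.01  1.38 -0.06] grip 5.04 F [-0.1 -0.1 -0.7]
 shift cm [17.25 33.07 -0.97]
 dyaw 32.1  rotvec deg [ 0.3 -0.5 32.1]
```

```bash
python3 -m handwheel '[{"xyz":[1.7,3.2,0.3],"angular":[0,0,3.2]},{"xyz":[1.7,3.2,0.3],"angular":[0,0,3.2]},{"xyz":[1.7,3.2,0.3],"angular":[0,0,3.2]},{"xyz":[1.7,3.2,0.3],"angular":[0,0,3.2]},{"xyz":[1.7,3.2,0.3],"angular":[0,0,3.2]}]'
python3 -m handwheel '[{"xyz":[1.7,3.4,0],"angular":[0,0,3.2]},{"xyz":[1.7,3.4,0],"angular":[0,0,3.2]},{"xyz":[1.7,3.4,0],"angular":[0,0,3.2]},{"xyz":[1.7,3.2,0],"angular":[0,0,3.2]},{"xyz":[1,2,0],"angular":[0,0,3.2]}]'
python3 -c "
from h import *
go(.5622,.067,.2,-3);snap('wrist','w1')"
```

```text
time: 1.4
position: [0.4759, -0.0937, 0.2244]
tool_rot: [0.244, 1.565, -0.257]
ft_force: [0.7, -1.1, 0.8]
grip_width: 0.571
time: 1.82
position: [0.5565, 0.0714, 0.2256]
tool_rot: [0.011, 1.574, -0.026]
ft_force: [0.1, -0.9, 0.8]
grip_width: 0.575
t 1.82 pos [55.65  7.14 22.56] toolx [-0.003 -0.009 -1.   ] jawyaw -1.3 q7 [ 0.14  1.43 -0.31] grip 5.01 F [ 0.1 -0.9  0.8]
 shift cm [ 0.57 -0.44 -2.56]
 dyaw -1.7  rotvec deg [ 0.5 -0.2 -1.7]
```

View pics/w1.png

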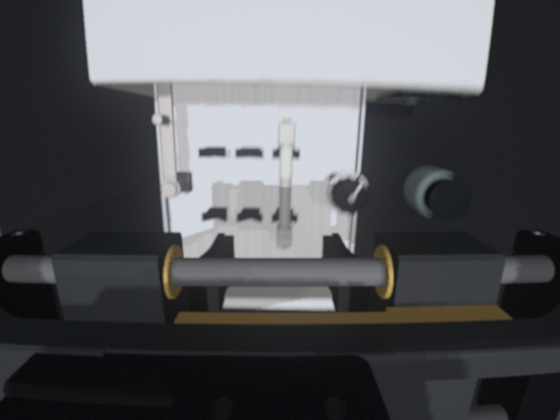

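```bash
python3 - <<'E'
from h import *
crop('w1',145,80,385,260,3.3,'c4'); d=load('w1'); print(d['cam_to_world'])
E
```

```text
[[ 0.99973559 -0.02122087 -0.00885543  0.55892388]
 [-0.02279432 -0.96529355 -0.26017067  0.14091751]
 [-0.00302704  0.26030373 -0.96552204  0.42364581]
 [ 0.          0.          0.          1.        ]]
```

View pics/c4.png

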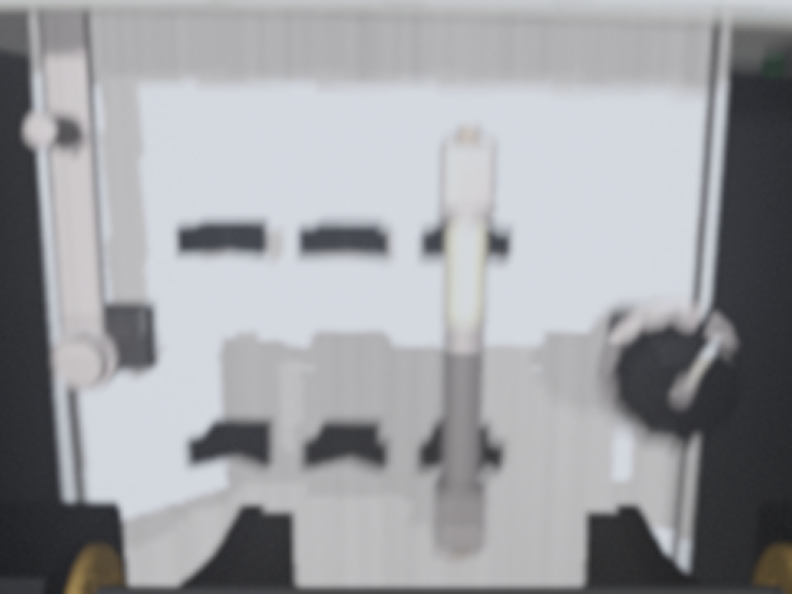

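```bash
python3 - <<'E'
from h import *
d=load('w1')
def A(x,y,z,t): 
    p=at(d,145+x/3.3,80+y/3.3,z); print(t,np.round(p,4)); return p
a=A(469,128,.076,'far');b=A(459,556,.076,'near');print((a+b)/2,np.linalg.norm(a-b),np.degrees(np.arctan2(*(a-b)[[1,0]])))
for x,y in((223,240),(345,241),(466,242),(230,447),(345,449),(461,450)):A(x,y,.077,'sad')
A(39,130,.122,'pin');A(84,360,.105,'piv');A(676,377,.127,'knob')
E
```

```text
far [0.5682 0.1466 0.076 ]
near [ 0.5621 -0.0066  0.076 ]
[0.56514551 0.0699869  0.076     ] 0.15327379221486928 87.74147435389123
sad [0.4835 0.1116 0.077 ]
sad [0.5253 0.1102 0.077 ]
sad [0.5665 0.1089 0.077 ]
sad [0.4804 0.0378 0.077 ]
sad [0.5218 0.0361 0.077 ]
sad [0.5635 0.0349 0.077 ]
pin [0.4413 0.149  0.122 ]
piv [0.4411 0.0766 0.105 ]
knob [0.6283 0.0718 0.127 ]
```

```bash
python3 -m handwheel '[{"xyz":[0.75,-0.35,-2],"angular":[0.5,-0.2,-1.2]},{"xyz":[0,0,-4],"angular":[0,0,0]},{"xyz":[0,0,-4],"angular":[0,0,0]}]' 4
python3 -c "
from h import *
go(.564,.068,.067,-2.5)"
```

```text
time: 2.12
position: [0.5716, 0.0794, 0.1315]
tool_rot: [0.028, 1.552, -0.017]
ft_force: [0.7, 0.1, -1.6]
grip_width: 0.479
t 2.12 pos [57.16  7.94 13.15] toolx [ 0.018  0.007 -1.   ] jawyaw -1.6 q7 [ 0.19  1.23 -0.36] grip 4.17 F [ 0.7  0.1 -1.6]
 shift cm [-0.76 -1.14 -6.45]
 dyaw -0.9  rotvec deg [-0.4  1.1 -0.9]
```

```bash
python3 -m handwheel '[{"xyz":[-0.7,-1.1,0],"angular":[-0.4,1.1,-0.9]},{"xyz":[0,0,0],"angular":[0,0,0]}]'
python3 -c "
from h import *
go(.564,.068,.067,-2.5)"
```

```text
time: 2.28
position: [0.5582, 0.0665, 0.1237]
tool_rot: [0.034, 1.586, -0.036]
ft_force: [0.8, 0.3, -0.0]
grip_width: 0.466
t 2.28 pos [55.82  6.65 12.37] toolx [-0.016 -0.001 -1.   ] jawyaw -2.6 q7 [ 0.19  1.25 -0.36] grip 4.05 F [ 0.8  0.3 -0. ]
 shift cm [ 0.58  0.15 -5.67]
 dyaw 0.1  rotvec deg [ 0.1 -0.9  0.1]
```

```bash
python3 -m handwheel '[{"xyz":[0.5,0.15,-1.5],"angular":[0,-0.9,0]},{"xyz":[0,0,-1.5],"angular":[0,0,0]},{"xyz":[0,0,-1.2],"angular":[0,0,0]},{"xyz":[0,0,0],"angular":[0,0,0]}]'
python3 -c "
from h import *
go(.564,.068,.067,-2.5)"
```

```text
time: 2.62
position: [0.5667, 0.0652, 0.0866]
tool_rot: [0.038, 1.564, -0.041]
ft_force: [-0.1, -0.8, 0.7]
grip_width: 0.46
t 2.62 pos [56.67  6.52  8.66] toolx [ 0.007 -0.003 -1.   ] jawyaw -2.9 q7 [ 0.23  1.16 -0.39] grip 4.0 F [-0.1 -0.8  0.7]
 shift cm [-0.27  0.28 -1.96]
 dyaw 0.4  rotvec deg [0.1 0.4 0.4]
```

```bash
python3 -m handwheel '[{"xyz":[-0.25,0.25,-1],"angular":[0.1,0.4,0.4]},{"xyz":[0,0,-0.9],"angular":[0,0,0]},{"xyz":[0,0,0],"angular":[0,0,0]}]'
python3 -c "
from h import *
go(.564,.068,.067,-2.5);snap('wrist','w2')"
```

```text
time: 2.87
position: [0.5667, 0.0673, 0.0699]
tool_rot: [0.034, 1.566, -0.036]
ft_force: [-0.6, 0.7, 0.8]
grip_width: 0.459
t 2.87 pos [56.67  6.73  6.99] toolx [ 0.004 -0.001 -1.   ] jawyaw -2.6 q7 [ 0.24  1.13 -0.4 ] grip 4.0 F [-0.6  0.7  0.8]
 shift cm [-0.27  0.07 -0.29]
 dyaw 0.1  rotvec deg [0.1 0.3 0.1]
```

View pics/w2.png

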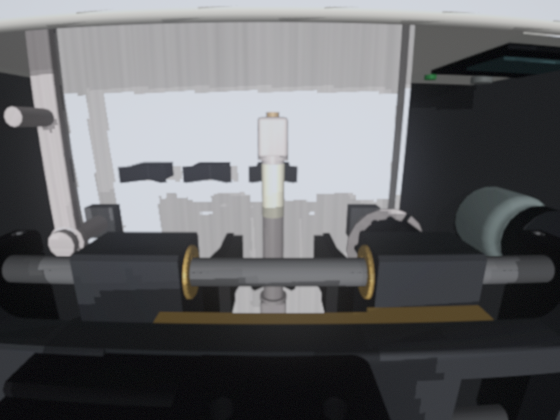

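```bash
python3 -m handwheel '[{"xyz":[-0.25,0.1,-0.3],"angular":[0,0,0]},{"xyz":[0,0,0],"angular":[0,0,0]}]'
python3 -m handwheel '[{"xyz":[0,0,0],"angular":[0,0,0]},{"xyz":[0,0,0],"angular":[0,0,0]},{"xyz":[0,0,0],"angular":[0,0,0]},{"xyz":[0,0,0],"angular":[0,0,0]}]' 0 35
python3 -c "
from h import *
go(.564,.068,.12,-2.5)"
```

```text
time: 3.08
position: [0.5649, 0.0689, 0.0681]
tool_rot: [0.035, 1.564, -0.035]
ft_force: [-0.3, -0.1, -1.1]
grip_width: 0.46
time: 3.42
position: [0.5655, 0.0692, 0.0692]
tool_rot: [0.034, 1.563, -0.035]
ft_force: [0.5, -0.5, -0.2]
grip_width: 0.239
t 3.42 pos [56.55  6.92  6.92] toolx [ 0.008 -0.001 -1.   ] jawyaw -2.5 q7 [ 0.24  1.13 -0.4 ] grip 2.08 F [ 0.5 -0.5 -0.2]
 shift cm [-0.15 -0.12  5.08]
 dyaw 0.0  rotvec deg [0.  0.5 0. ]
```

```bash
python3 -m handwheel '[{"xyz":[0,0,0],"angular":[0,0,0]},{"xyz":[0,0,0],"angular":[0,0,0]},{"xyz":[0,0,0],"angular":[0,0,0]}]'
python3 -m handwheel '[{"xyz":[0,0,0.5],"angular":[0,0,0]},{"xyz":[0,0,1],"angular":[0,0,0]},{"xyz":[0,0,2],"angular":[0,0,0]},{"xyz":[0,0,2.5],"angular":[0,0,0]},{"xyz":[0,0,3],"angular":[0,0,0]}]'
python3 -m handwheel '[{"xyz":[0,0,3],"angular":[0,0,0]},{"xyz":[0,0,2],"angular":[0,0,0]},{"xyz":[0,0,0],"angular":[0,0,0]}]'
python3 -c "
from h import *
go(.564,.068,.2,-2.5);snap('wrist','w3');go(.374,-.283,.2,4)"
```

```text
time: 3.67
position: [0.5658, 0.0692, 0.0696]
tool_rot: [0.034, 1.562, -0.035]
ft_force: [0.3, -0.8, 0.8]
grip_width: 0.038
time: 4.08
position: [0.5602, 0.0685, 0.1581]
tool_rot: [0.034, 1.575, -0.034]
ft_force: [1.5, -0.0, -1.1]
grip_width: 0.003
time: 4.33
position: [0.5631, 0.0699, 0.2194]
tool_rot: [0.033, 1.564, -0.033]
ft_force: [1.3, 0.2, 0.8]
grip_width: 0.009
t 4.33 pos [56.31  6.99 21.94] toolx [ 0.007  0.    -1.   ] jawyaw -2.4 q7 [ 0.14  1.4  -0.32] grip 0.08 F [1.3 0.2 0.8]
 shift cm [ 0.09 -0.19 -1.94]
 dyaw -0.1  rotvec deg [-0.   0.4 -0.1]
t 4.38 pos [56.26  6.98 21.78] toolx [ 0.005 -0.    -1.   ] jawyaw -2.4 q7 [ 0.14  1.4  -0.32] grip 0.06 F [0.2 0.9 0.7]
 shift cm [-18.86 -35.28  -1.78]
 dyaw 6.4  rotvec deg [-0.   0.3  6.4]
```

View pics/w3.png

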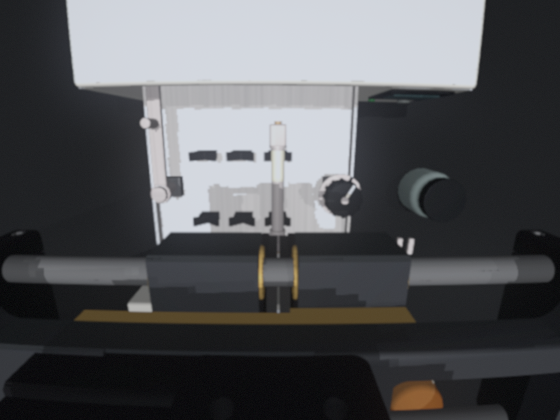

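```bash
python3 - <<'E'
from h import *
snap('scene','s1');snap('top','t1')
crop('s1',180,80,380,250,4,'c5'); crop('w3',135,80,375,320,2.5,'c6');crop('t1',190,140,330,290,4,'c7')
E
```

```text
(no output)
```

View pics/c5.png

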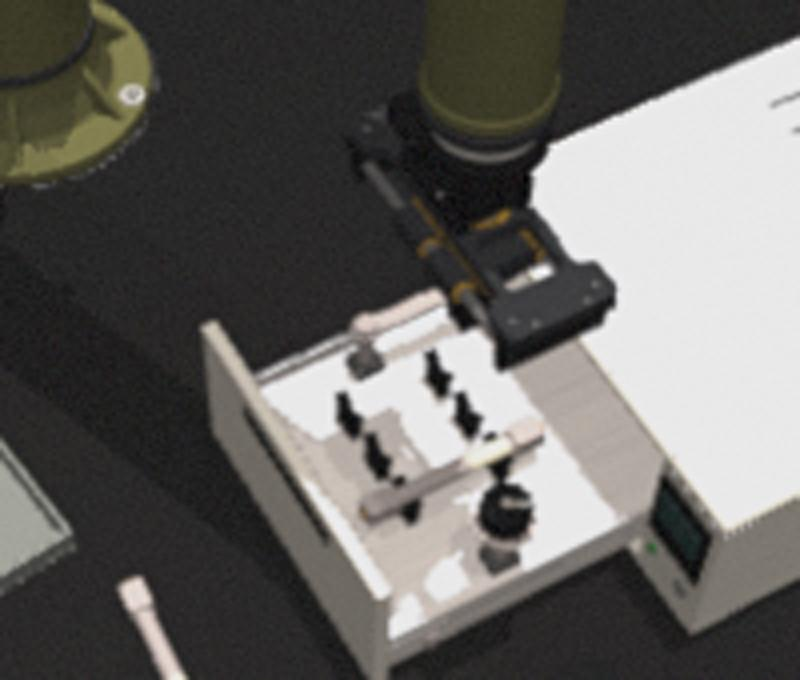

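View pics/c6.png

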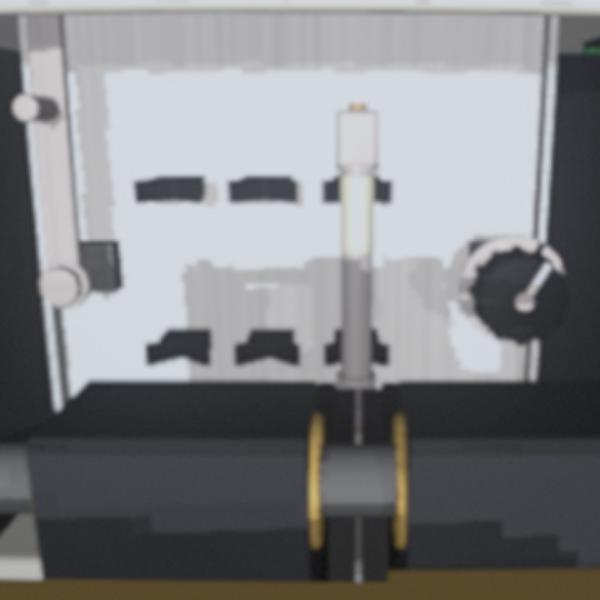

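```bash
python3 -m handwheel '[{"xyz":[0,0,-2],"angular":[0,0,0]},{"xyz":[0,0,-2],"angular":[0,0,0]},{"xyz":[0,0,-2],"angular":[0,0,0]},{"xyz":[0,0,-2],"angular":[0,0,0]},{"xyz":[0,0,0],"angular":[0,0,0]}]' 4 35
python3 -c "
from h import *
go(.564,.069,.060,-2.5)"
```

```text
time: 4.9
position: [0.5558, 0.068, 0.1251]
tool_rot: [0.032, 1.581, -0.034]
ft_force: [-0.2, -1.6, 0.4]
grip_width: 0.298
t 4.9 pos [55.58  6.8  12.51] toolx [-0.01  -0.001 -1.   ] jawyaw -2.4 q7 [ 0.19  1.24 -0.36] grip 2.59 F [-0.2 -1.6  0.4]
 shift cm [ 0.82  0.1  -6.51]
 dyaw -0.1  rotvec deg [ 0.1 -0.6 -0.1]
```

```bash
python3 -m handwheel '[{"xyz":[0.7,0.1,-1],"angular":[0,-0.6,0]},{"xyz":[0.1,0,-1.2],"angular":[0,0,0]},{"xyz":[0,0,0],"angular":[0,0,0]}]'
python3 -c "
from h import *
go(.564,.069,.060,-2.5)"
```

```text
time: 5.15
position: [0.5609, 0.0685, 0.0993]
tool_rot: [0.032, 1.577, -0.034]
ft_force: [-1.7, 0.3, -0.3]
grip_width: 0.442
t 5.15 pos [56.09  6.85  9.93] toolx [-0.007 -0.001 -1.   ] jawyaw -2.4 q7 [ 0.21  1.2  -0.37] grip 3.84 F [-1.7  0.3 -0.3]
 shift cm [ 0.31  0.05 -3.93]
 dyaw -0.1  rotvec deg [ 0.1 -0.4 -0.1]
```

```bash
python3 -m handwheel '[{"xyz":[0.3,0,-1],"angular":[0,-0.4,0]},{"xyz":[0.1,0,-1],"angular":[0,0,0]},{"xyz":[0,0,-1],"angular":[0,0,0]},{"xyz":[0,0,0],"angular":[0,0,0]}]'
python3 -c "
from h import *
go(.564,.069,.060,-2.5)"
```

```text
time: 5.48
position: [0.5653, 0.0684, 0.0674]
tool_rot: [0.032, 1.57, -0.034]
ft_force: [-0.5, -0.5, -0.2]
grip_width: 0.46
t 5.48 pos [56.53  6.84  6.74] toolx [ 0.001 -0.001 -1.   ] jawyaw -2.4 q7 [ 0.24  1.13 -0.4 ] grip 4.0 F [-0.5 -0.5 -0.2]
 shift cm [-0.13  0.06 -0.74]
 dyaw -0.1  rotvec deg [ 0.1  0.1 -0.1]
```

```bash
python3 -m handwheel '[{"xyz":[-0.1,0,-0.7],"angular":[0,0,0]},{"xyz":[0,0,0],"angular":[0,0,0]}]'
python3 -c "
from h import *
go(.564,.069,.060,-2.5)"
python3 -m handwheel '[{"xyz":[0,0,0],"angular":[0,0,0]},{"xyz":[0,0,0],"angular":[0,0,0]},{"xyz":[0,0,0],"angular":[0,0,0]},{"xyz":[0,0,0],"angular":[0,0,0]}]' 0 35
python3 -m handwheel '[{"xyz":[0,0,0],"angular":[0,0,0]}]'
python3 -m handwheel '[{"xyz":[0,0,0],"angular":[0,0,0]}]'
python3 -m handwheel '[{"xyz":[0,0,0],"angular":[0,0,0]}]'
```

```text
time: 5.65
position: [0.5641, 0.0684, 0.0595]
tool_rot: [0.032, 1.57, -0.034]
ft_force: [-0.7, -1.1, 0.1]
grip_width: 0.46
t 5.65 pos [56.41  6.84  5.95] toolx [ 0.    -0.001 -1.   ] jawyaw -2.4 q7 [ 0.25  1.12 -0.4 ] grip 4.0 F [-0.7 -1.1  0.1]
 shift cm [-0.01  0.06  0.05]
 dyaw -0.1  rotvec deg [ 0.1  0.  -0.1]
time: 5.98
position: [0.5648, 0.0686, 0.0604]
tool_rot: [0.032, 1.568, -0.034]
ft_force: [0.4, -0.2, -0.5]
grip_width: 0.241
time: 6.07
position: [0.5651, 0.0687, 0.0608]
tool_rot: [0.032, 1.568, -0.034]
ft_force: [0.3, -0.2, 0.4]
grip_width: 0.166
time: 6.15
position: [0.5653, 0.0687, 0.0611]
tool_rot: [0.032, 1.567, -0.034]
ft_force: [0.8, -0.4, 0.4]
grip_width: 0.09
time: 6.23
position: [0.5655, 0.0687, 0.0613]
tool_rot: [0.032, 1.567, -0.034]
ft_force: [0.2, 0.2, -0.4]
grip_width: 0.04
```

```bash
python3 - <<'E'
from h import *
snap('scene','s2');snap('wrist','w4')
crop('s2',180,80,380,250,4,'c5')
d=load('s2');print(proj(d,[[.5655,.0687,.061],[.564,.068,.083],[.5655,.0687,.13]]))
d=load('w4');print(proj(d,[[.5655,.0687,.061],[.564,.068,.083],[.5655,.0687,.13]]))
E
```

```text
[[293.36218315 200.65110453]
 [293.26488146 196.3142802 ]
 [294.65309149 187.49986944]]
[[277.45849125 228.79017841]
 [275.17094703 241.48310665]
 [277.833562   276.32908833]]
```

View pics/c5.png

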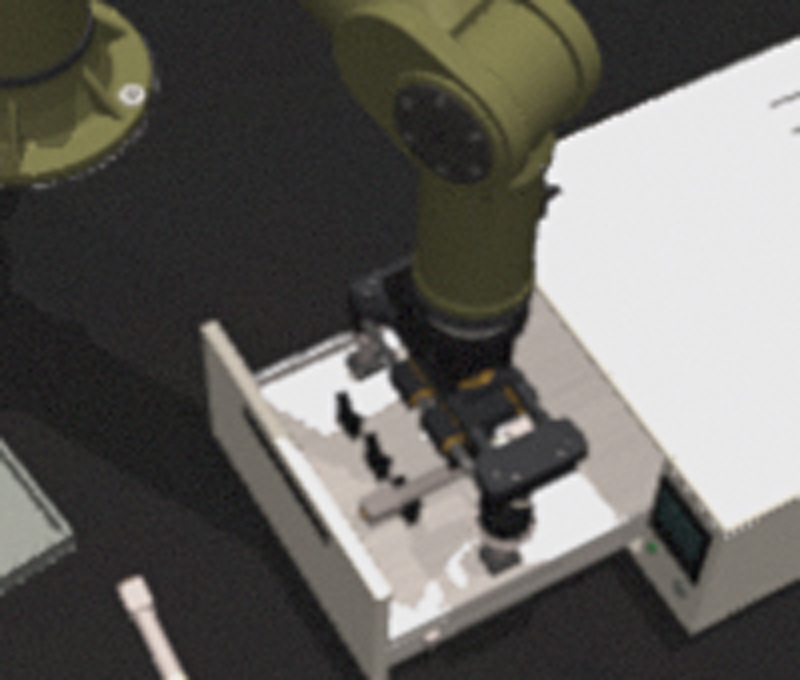

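View pics/w4.png

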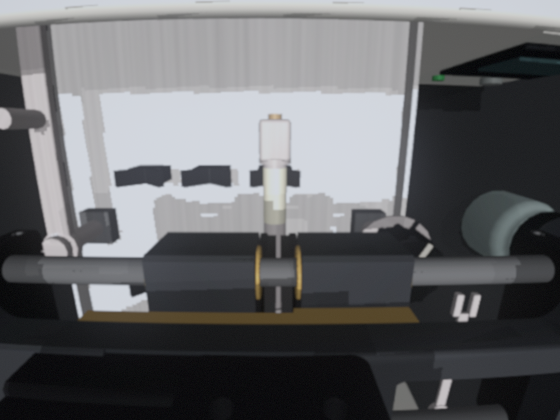

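```bash
python3 - <<'E'
from h import *
crop('w4',180,100,380,320,3.5,'c6');crop('s2',255,150,340,240,8,'c7')
go(None,0,0)
E
```

```text
t 6.33 pos [56.55  6.87  6.12] toolx [ 0.004 -0.001 -1.   ] jawyaw -2.4 q7 [ 0.25  1.12 -0.4 ] grip 0.12 F [-0.1  0.4  0.1]
```

View pics/c6.png

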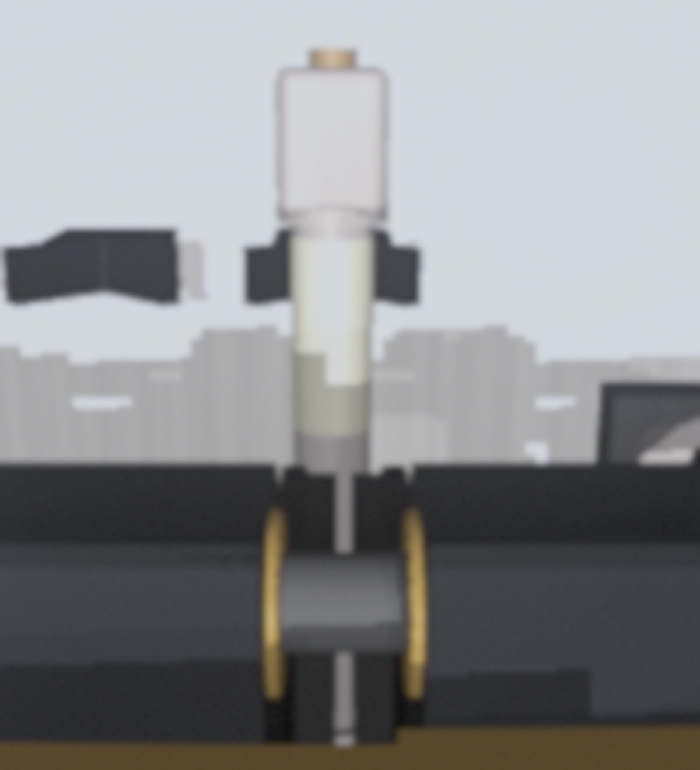

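View pics/c7.png

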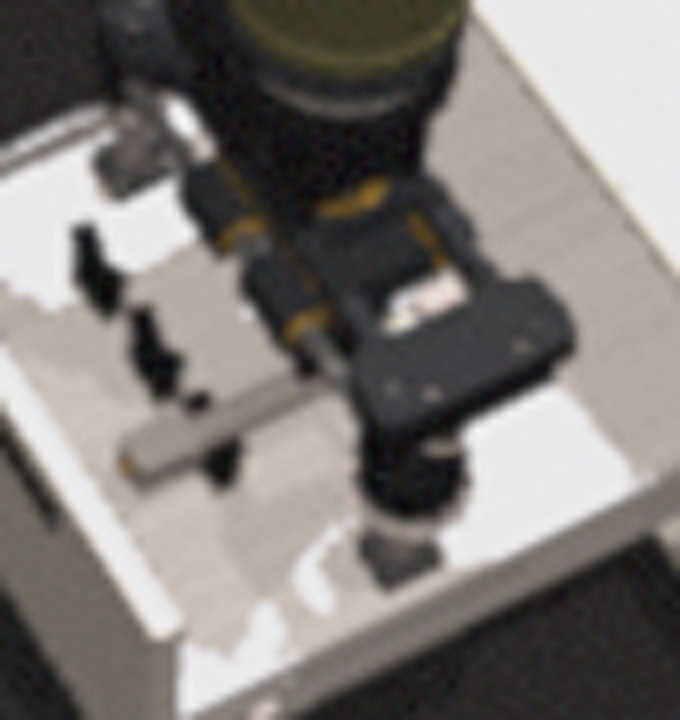

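```bash
python3 - <<'E'
from h import *
for tag,p in(('s1',[.563,.0699,.2194]),('t1',[.563,.0699,.2194])):
    d=load(tag);P=np.array(p); im=d['pixels'].copy()
    pts=proj(d,[P,P+[0,0,.019],P+[0,0,.07],P+[.095,0,.07],P+[-.095,0,.07]]);print(pts)
    c=pts[1].astype(int); s=6
    im=cv2.resize(im[c[1]-55:c[1]+45,c[0]-60:c[0]+60],None,fx=s,fy=s,interpolation=cv2.INTER_CUBIC)
    for i,q in enumerate(pts): cv2.circle(im,tuple(int(v) for v in ((q-c+[60,55])*s)),4,(0,0,255) if i<2 else (0,255,0),-1)
    cv2.imwrite(f'pics/m{tag}.png',im)
E
```

```text
[[296.35241573 167.71466171]
 [296.7722334  163.38094949]
 [297.95429051 151.15838179]
 [320.15891088 178.14260304]
 [277.23760224 126.06440078]]
[[241.20318813 205.31931349]
 [240.2667797  203.93249409]
 [237.56301678 199.92844333]
 [238.90730302 158.18546019]
 [236.15261705 243.11991583]]
```

View pics/ms1.png

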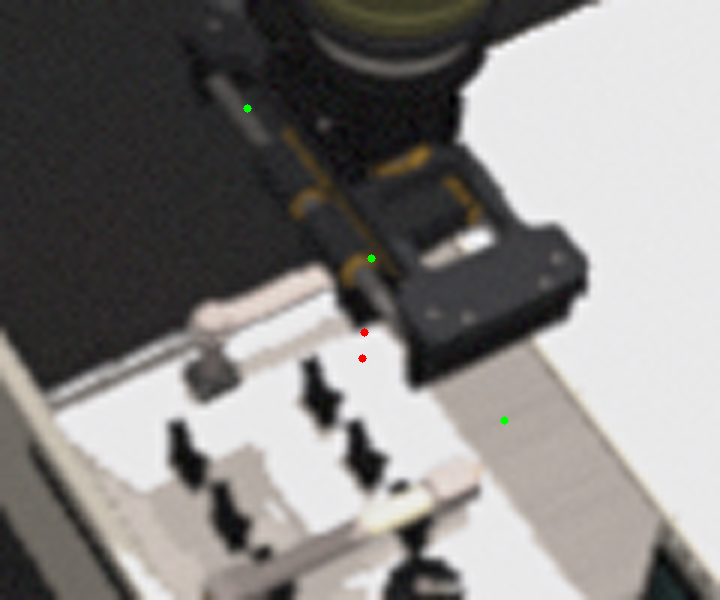

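View pics/mt1.png

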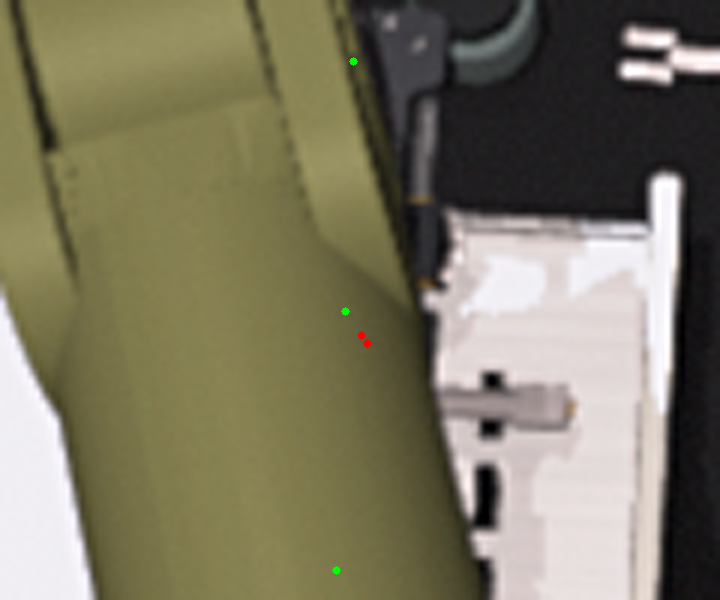

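```bash
python3 -m handwheel '[{"xyz":[0,0,2],"angular":[0,0,0]},{"xyz":[0,0,2.5],"angular":[0,0,0]},{"xyz":[0,0,2.5],"angular":[0,0,0]},{"xyz":[0,-1,2.5],"angular":[0,0,-3]},{"xyz":[0,-2,2],"angular":[0,0,-5]}]'
python3 -m handwheel '[{"xyz":[0,-3,2],"angular":[0,0,-6]},{"xyz":[0,-4,0],"angular":[0,0,-6]},{"xyz":[0,-4,0],"angular":[0,0,-6]},{"xyz":[0,-4,0],"angular":[0,0,-6]},{"xyz":[0,-2,0],"angular":[0,0,-6]}]'
python3 - <<'E'
from h import *
s=get_state();go(None,0,0)
M=R.from_rotvec(s['tool_rot']).as_matrix();P=np.array(s['position'])
d=snap('scene','s3');im=d['pixels'].copy()
pts=proj(d,[P,P-M[:,0]*.019,P-M[:,0]*.07,P-M[:,0]*.07+M[:,2]*.095,P-M[:,0]*.07-M[:,2]*.095]);print(pts)
c=pts[1].astype(int);s=6
im=cv2.resize(im[c[1]-60:c[1]+40,c[0]-60:c[0]+60],None,fx=s,fy=s,interpolation=cv2.INTER_CUBIC)
for i,q in enumerate(pts): cv2.circle(im,tuple(int(v) for v in ((q-c+[60,60])*s)),4,(0,0,255) if i<2 else (0,255,0),-1)
cv2.imwrite('pics/m3.png',im)
E
```

```text
time: 6.75
position: [0.5593, 0.0431, 0.1748]
tool_rot: [0.14, 1.575, -0.136]
ft_force: [0.7, 0.4, 0.6]
grip_width: 0.006
time: 7.17
position: [0.562, -0.1292, 0.2044]
tool_rot: [0.562, 1.49, -0.555]
ft_force: [0.7, -0.7, -1.1]
grip_width: 0.005
t 7.17 pos [ 56.2  -12.92  20.44] toolx [ 0.009  0.001 -1.   ] jawyaw -40.9 q7 [ 0.1   1.37 -0.61] grip 0.04 F [ 0.7 -0.7 -1.1]
[[229.91714082 205.03225098]
 [229.38616508 201.02119144]
 [227.88756762 189.68333744]
 [219.69409831 224.00776348]
 [235.44326697 158.17873191]]
```

View pics/m3.png

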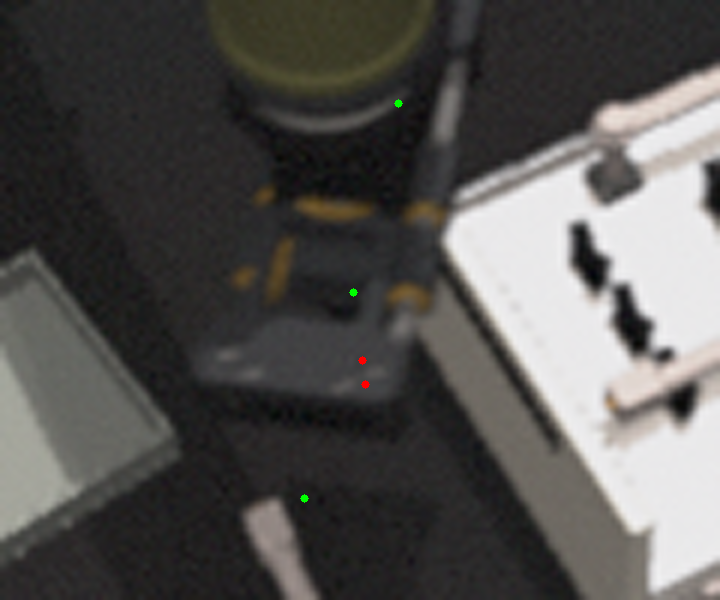

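```bash
python3 -m handwheel '[{"xyz":[0,-3,0],"angular":[0,0,-7]},{"xyz":[0,-4,-1],"angular":[0,0,-7]},{"xyz":[0,-3,-2],"angular":[0,0,-7]},{"xyz":[0,-2,-3],"angular":[0,0,-7]},{"xyz":[0,0,-2],"angular":[0,0,-7]}]' 8.7
python3 - <<'E'
from h import *
s=get_state();go(None,0,0)
M=R.from_rotvec(s['tool_rot']).as_matrix();P=np.array(s['position'])
d=snap('scene','s4');im=d['pixels'].copy()
pts=proj(d,[P,P-M[:,0]*.019,P-M[:,0]*.07,P-M[:,0]*.07+M[:,2]*.095,P-M[:,0]*.07-M[:,2]*.095]);print(pts)
c=pts[1].astype(int);s=6
im=cv2.resize(im[c[1]-60:c[1]+40,c[0]-60:c[0]+60],None,fx=s,fy=s,interpolation=cv2.INTER_CUBIC)
im=np.clip(im.astype(float)*2,0,255).astype(np.uint8)
for i,q in enumerate(pts): cv2.circle(im,tuple(int(v) for v in ((q-c+[60,60])*s)),4,(0,0,255) if i<2 else (0,255,0),-1)
cv2.imwrite('pics/m4.png',im)
E
```

```text
time: 7.63
position: [0.5649, -0.2604, 0.1287]
tool_rot: [1.028, 1.289, -1.027]
ft_force: [-0.4, -0.5, -0.3]
grip_width: 0.303
t 7.63 pos [ 56.49 -26.04  12.87] toolx [ 0.019 -0.014 -1.   ] jawyaw -76.3 q7 [ 0.14  1.23 -1.05] grip 2.63 F [-0.4 -0.5 -0.3]
[[188.24038631 244.01458684]
 [187.22035749 240.52531215]
 [184.34557007 230.67567945]
 [154.13157839 255.41312385]
 [212.95779318 207.30178418]]
```

View pics/m4.png

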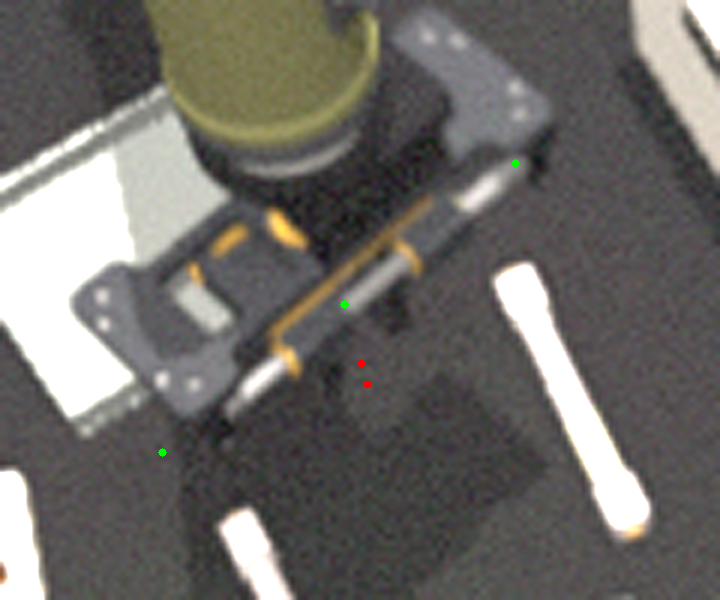

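```bash
python3 -m handwheel '[{"xyz":[0,0,-2],"angular":[0,0,0]},{"xyz":[0,0,-2],"angular":[0,0,0]},{"xyz":[0,0,-2],"angular":[0,0,0]},{"xyz":[0,0,-1],"angular":[0,0,0]},{"xyz":[0,0,0],"angular":[0,0,0]}]' 2
python3 -c "
from h import *
go(.565,-.26,.02,-76)"
```

```text
time: 8.1
position: [0.5642, -0.2521, 0.0533]
tool_rot: [1.022, 1.303, -1.015]
ft_force: [-1.5, 0.3, 0.3]
grip_width: 0.24
t 8.1 pos [ 56.42 -25.21   5.33] toolx [ 0.014 -0.006 -1.   ] jawyaw -75.5 q7 [ 0.17  1.1  -1.07] grip 2.09 F [-1.5  0.3  0.3]
 shift cm [ 0.08 -0.79 -3.33]
 dyaw -0.5  rotvec deg [ 0.3  0.8 -0.5]
```

```bash
python3 -m handwheel '[{"xyz":[0,-0.8,-1],"angular":[0.3,0.8,-0.5]},{"xyz":[0,0,-1],"angular":[0,0,0]},{"xyz":[0,0,-1],"angular":[0,0,0]},{"xyz":[0,0,-0.5],"angular":[0,0,0]},{"xyz":[0,0,0],"angular":[0,0,0]}]' 
python3 - <<'E'
from h import *
s=get_state();go(None,0,0)
M=R.from_rotvec(s['tool_rot']).as_matrix();P=np.array(s['position'])
d=snap('scene','s5');im=d['pixels'].copy()
pts=proj(d,[P,P-M[:,0]*.019,P-M[:,0]*.07,P-M[:,0]*.07+M[:,2]*.095,P-M[:,0]*.07-M[:,2]*.095]);print(pts)
c=pts[1].astype(int);s=6
im=cv2.resize(im[c[1]-60:c[1]+40,c[0]-60:c[0]+60],None,fx=s,fy=s,interpolation=cv2.INTER_CUBIC)
im=np.clip(im.astype(float)*2,0,255).astype(np.uint8)
for i,q in enumerate(pts): cv2.circle(im,tuple(int(v) for v in ((q-c+[60,60])*s)),4,(0,0,255) if i<2 else (0,255,0),-1)
cv2.imwrite('pics/m5.png',im)
E
```

```text
time: 8.52
position: [0.5682, -0.2568, 0.0213]
tool_rot: [1.021, 1.313, -1.017]
ft_force: [-0.3, -0.8, -0.1]
grip_width: 0.231
t 8.52 pos [ 56.82 -25.68   2.13] toolx [ 0.006 -0.001 -1.   ] jawyaw -75.4 q7 [ 0.19  1.06 -1.07] grip 2.01 F [-0.3 -0.8 -0.1]
[[195.38939457 261.57021667]
 [194.49055141 258.66593393]
 [191.96371146 250.49120003]
 [164.69653979 274.47264627]
 [217.92638638 227.68270044]]
```

View pics/m5.png

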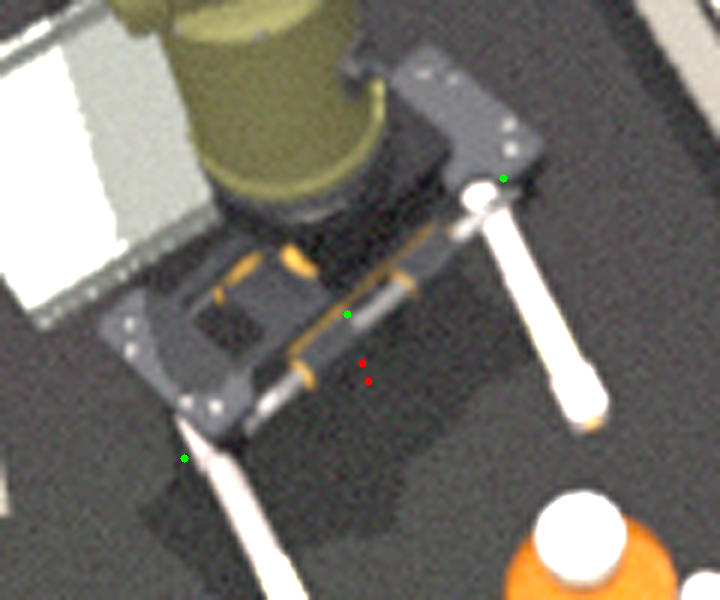

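```bash
python3 -m handwheel '[{"xyz":[-0.3,0,-0.8],"angular":[0,0.3,0]},{"xyz":[0,0,-0.4],"angular":[0,0,0]},{"xyz":[0,0,0],"angular":[0,0,0]}]' 
python3 -m handwheel '[{"xyz":[0,0,-0.4],"angular":[0,0,0]}]' 
python3 -m handwheel '[{"xyz":[0,0,-0.4],"angular":[0,0,0]}]' 
python3 -m handwheel '[{"xyz":[0,0,0],"angular":[0,0,0]}]'
```

```text
time: 8.82
position: [0.5662, -0.2567, 0.0105]
tool_rot: [1.018, 1.315, -1.018]
ft_force: [-1.0, 0.1, 0.1]
grip_width: 0.226
time: 8.9
position: [0.5668, -0.2569, 0.0071]
tool_rot: [1.018, 1.314, -1.018]
ft_force: [0.2, 0.3, -0.7]
grip_width: 0.229
time: 8.98
position: [0.5668, -0.2569, 0.003]
tool_rot: [1.018, 1.314, -1.018]
ft_force: [0.2, -0.8, 0.0]
grip_width: 0.23
time: 9.07
position: [0.5663, -0.2568, 0.0021]
tool_rot: [1.018, 1.315, -1.018]
ft_force: [-0.2, 0.2, 0.2]
grip_width: 0.23
```

```bash
for i in 1 ; do python3 -m handwheel '[{"xyz":[0,0,-0.4],"angular":[0,0,0]}]'; python3 -m handwheel '[{"xyz":[0,0,-0.4],"angular":[0,0,0]}]' ; python3 -m handwheel '[{"xyz":[0,0,-0.4],"angular":[0,0,0]}]'; python3 -m handwheel '[{"xyz":[0,0,0],"angular":[0,0,0]}]'; done | grep -E "posi|ft"
```

```text
position: [0.5669, -0.2571, -0.0014]
ft_force: [0.4, -0.1, -0.1]
position: [0.567, -0.2571, -0.0057]
ft_force: [-0.1, 0.2, 0.0]
position: [0.5671, -0.2572, -0.0099]
ft_force: [0.1, -0.3, -0.6]
position: [0.5664, -0.2569, -0.0111]
ft_force: [-0.5, 0.6, -0.1]
```

```bash
{ python3 -m handwheel '[{"xyz":[0,0,-0.3],"angular":[0,0,0]}]'; python3 -m handwheel '[{"xyz":[0,0,-0.3],"angular":[0,0,0]}]' ; python3 -m handwheel '[{"xyz":[0,0,0],"angular":[0,0,0]}]'; } | grep -E "posi|ft"
```

```text
position: [0.5668, -0.257, -0.0139]
ft_force: [0.1, 0.0, -0.3]
position: [0.5667, -0.257, -0.0173]
ft_force: [-0.8, 0.9, 0.4]
position: [0.5663, -0.2569, -0.018]
ft_force: [-0.5, -0.7, -0.9]
```

```bash
{ python3 -m handwheel '[{"xyz":[0,0,-0.3],"angular":[0,0,0]}]'; python3 -m handwheel '[{"xyz":[0,0,0],"angular":[0,0,0]}]'; } | grep -E "posi|ft"
```

```text
position: [0.5668, -0.2571, -0.0206]
ft_force: [-0.3, 0.8, 0.0]
position: [0.5663, -0.2569, -0.0214]
ft_force: [-0.1, 0.1, -0.2]
```

```bash
{ python3 -m handwheel '[{"xyz":[0,0,-0.25],"angular":[0,0,0]}]'; python3 -m handwheel '[{"xyz":[0,0,0],"angular":[0,0,0]}]'; } | grep -E "posi|ft"
python3 - <<'E'
from h import *
d=snap('scene','s6');crop('s6',120,160,280,280,5,'c8')
im=cv2.imread('pics/c8.png');cv2.imwrite('pics/c8.png',np.clip(im.astype(float)*2.2,0,255).astype(np.uint8))
snap('wrist','w6')
E
```

```text
position: [0.5668, -0.257, -0.0235]
ft_force: [0.5, 0.5, -0.2]
position: [0.5663, -0.2569, -0.024]
ft_force: [-0.6, -0.2, -1.0]
```

View pics/c8.png

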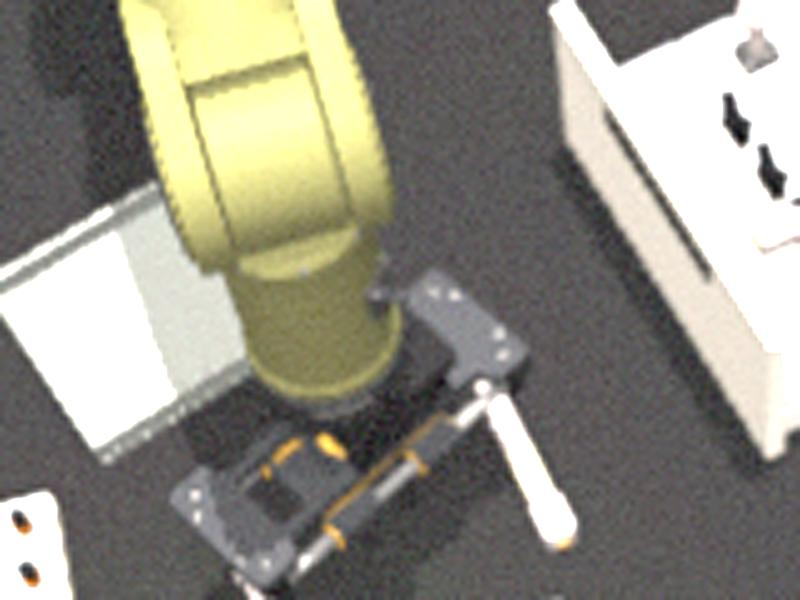

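View pics/w6.png

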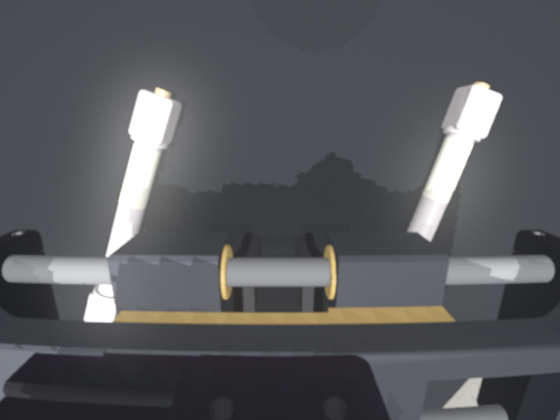

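```bash
{ python3 -m handwheel '[{"xyz":[0,0,-0.2],"angular":[0,0,0]}]'; python3 -m handwheel '[{"xyz":[0,0,0],"angular":[0,0,0]}]'; python3 -m handwheel '[{"xyz":[0,0,-0.2],"angular":[0,0,0]}]'; python3 -m handwheel '[{"xyz":[0,0,0],"angular":[0,0,0]}]'; } | grep -E "posi|ft"
```

```text
position: [0.5673, -0.2572, -0.025]
ft_force: [0.8, -0.3, 0.9]
position: [0.5671, -0.2572, -0.0253]
ft_force: [-0.1, 0.7, -0.1]
position: [0.5675, -0.2574, -0.0269]
ft_force: [0.1, -0.5, 0.3]
position: [0.5672, -0.2573, -0.0273]
ft_force: [0.3, -0.3, -0.6]
```

```bash
{ python3 -m handwheel '[{"xyz":[0,0,-0.2],"angular":[0,0,0]}]'; python3 -m handwheel '[{"xyz":[0,0,0],"angular":[0,0,0]}]'; } | grep -E "posi|ft"
```

```text
position: [0.5676, -0.2574, -0.029]
ft_force: [-0.2, -0.9, 0.1]
position: [0.5672, -0.2572, -0.0295]
ft_force: [-0.7, 0.8, 0.3]
```

```bash
{ python3 -m handwheel '[{"xyz":[0,0,-0.2],"angular":[0,0,0]}]'; python3 -m handwheel '[{"xyz":[0,0,0],"angular":[0,0,0]}]'; } | grep -E "posi|ft"
```

```text
position: [0.5676, -0.2574, -0.0313]
ft_force: [0.7, -0.7, -0.1]
position: [0.5672, -0.2572, -0.0318]
ft_force: [0.6, -0.2, -0.3]
```

```bash
{ python3 -m handwheel '[{"xyz":[0,0,-0.2],"angular":[0,0,0]}]'; python3 -m handwheel '[{"xyz":[0,0,0],"angular":[0,0,0]}]'; } | grep -E "posi|ft"
```

```text
position: [0.5676, -0.2574, -0.0335]
ft_force: [0.3, 0.1, 0.3]
position: [0.5672, -0.2573, -0.0341]
ft_force: [-0.2, 0.2, 0.0]
```

```bash
{ python3 -m handwheel '[{"xyz":[0,0,-0.2],"angular":[0,0,0]}]'; python3 -m handwheel '[{"xyz":[0,0,0],"angular":[0,0,0]}]'; } | grep -E "posi|ft"
```

```text
position: [0.5676, -0.2573, -0.0358]
ft_force: [0.5, -0.2, 1.2]
position: [0.5675, -0.2573, -0.0361]
ft_force: [-0.9, -0.2, 0.8]
```

```bash
{ python3 -m handwheel '[{"xyz":[0,0,-0.2],"angular":[0,0,0]}]'; python3 -m handwheel '[{"xyz":[0,0,0],"angular":[0,0,0]}]'; } | grep -E "posi|ft"
```

```text
position: [0.5678, -0.2574, -0.0365]
ft_force: [-7.4, 3.0, 23.5]
position: [0.5681, -0.2575, -0.0357]
ft_force: [0.6, 0.2, -0.5]
```

```bash
{ python3 -m handwheel '[{"xyz":[0,0,-0.2],"angular":[0,0,0]}]'; python3 -m handwheel '[{"xyz":[0,0,0],"angular":[0,0,0]}]'; } | grep -E "posi|ft"
```

```text
position: [0.5688, -0.2578, -0.0365]
ft_force: [-6.6, 1.8, 19.9]
position: [0.5691, -0.2579, -0.036]
ft_force: [0.1, -0.5, -0.0]
```

```bash
python3 - <<'E'
from h import *
d=snap('scene','s7');crop('s7',120,160,280,280,5,'c8')
im=cv2.imread('pics/c8.png');cv2.imwrite('pics/c8.png',np.clip(im.astype(float)*2.2,0,255).astype(np.uint8))
snap('wrist','w7');crop('w7',160,200,400,340,3.3,'c9');im=cv2.imread('pics/c9.png');cv2.imwrite('pics/c9.png',np.clip(im.astype(float)*2.2,0,255).astype(np.uint8))
E
```

```text
(no output)
```

View pics/c8.png

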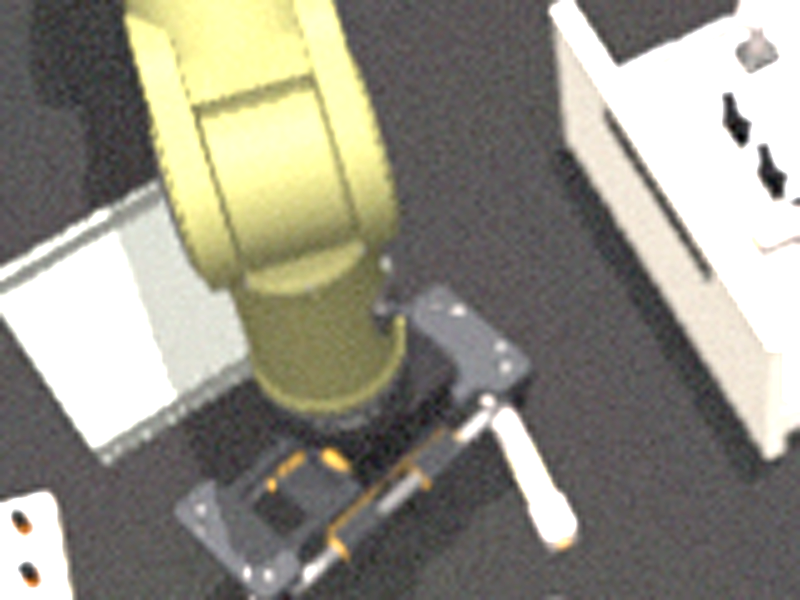

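View pics/c9.png

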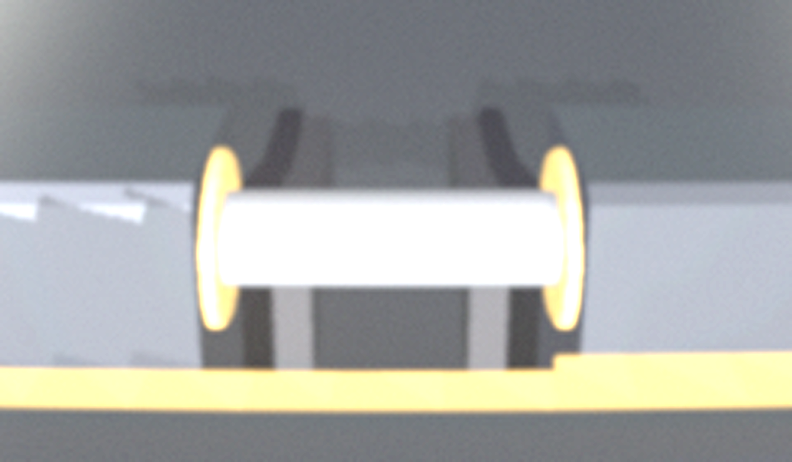

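```bash
sed -i "s/p=np.array(s\['position'\])/p=np.array(s['position'])-M[:,0]*0.0355/" h.py
python3 -m handwheel '[{"xyz":[0,0,1],"angular":[0,0,1]},{"xyz":[0,0,3],"angular":[0,0,7]},{"xyz":[0,0,4],"angular":[0,0,7]},{"xyz":[0,0,4],"angular":[0,0,7]},{"xyz":[0,2,4],"angular":[0,0,7]}]' 4 | grep -E "posi|ft"
python3 -m handwheel '[{"xyz":[0,3,0.5],"angular":[0,0,7]},{"xyz":[0,3.5,0],"angular":[0,0,7]},{"xyz":[0,3.5,0],"angular":[0,0,7]},{"xyz":[0,3.5,0],"angular":[0,0,7]},{"xyz":[0,3.5,0],"angular":[0,0,5]}]' | grep -E "posi|ft"
python3 -m handwheel '[{"xyz":[0,3.5,0],"angular":[0,0,5]},{"xyz":[0,3.5,0],"angular":[0,0,3]},{"xyz":[0,3.5,0],"angular":[0,0,3]},{"xyz":[0,2,0],"angular":[0,0,0]},{"xyz":[0,0,0],"angular":[0,0,0]}]' | grep -E "posi|ft"
python3 -c "
from h import *
go(.564,.069,.060,-2.4);snap('scene','s8')"
```

```text
position: [0.5581, -0.2401, 0.1148]
ft_force: [-0.0, -2.0, 0.1]
position: [0.5632, -0.0742, 0.1343]
ft_force: [0.8, 0.6, -0.1]
position: [0.5604, 0.0667, 0.1376]
ft_force: [0.3, 0.7, 0.6]
t 12.77 pos [55.98  6.7  17.31] toolx [ 0.016 -0.008 -1.   ] jawyaw 1.0 q7 [ 0.2   1.24 -0.31] grip 3.97 F [0.3 0.7 0.6]
 shift cm [  0.42   0.2  -11.31]
 dyaw -3.4  rotvec deg [ 0.5  0.9 -3.4]
```

View pics/s8.png

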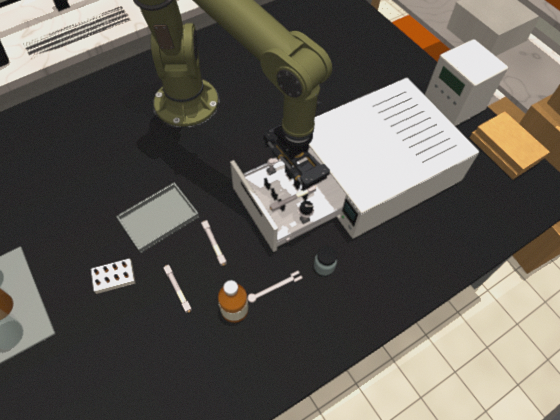

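```bash
python3 -m handwheel '[{"xyz":[0.4,0.2,-1.5],"angular":[0.5,0.9,-3.4]},{"xyz":[0,0,-1.5],"angular":[0,0,0]},{"xyz":[0,0,-1.5],"angular":[0,0,0]},{"xyz":[0,0,-1.5],"angular":[0,0,0]},{"xyz":[0,0,0],"angular":[0,0,0]}]' | grep -E "posi|ft"
python3 -c "
from h import *
go(.564,.069,.060,-2.4)"
```

```text
position: [0.5663, 0.0583, 0.077]
ft_force: [-0.9, -0.5, 0.2]
t 13.23 pos [56.63  5.86 11.25] toolx [ 0.002 -0.007 -1.   ] jawyaw -3.0 q7 [ 0.26  1.15 -0.4 ] grip 4.01 F [-0.9 -0.5  0.2]
 shift cm [-0.23  1.04 -5.25]
 dyaw 0.6  rotvec deg [0.4 0.1 0.6]
```

```bash
python3 -m handwheel '[{"xyz":[-0.2,1,-1],"angular":[0.4,0.1,0.6]},{"xyz":[0,0,-1],"angular":[0,0,0]},{"xyz":[0,0,0],"angular":[0,0,0]}]' | grep -E "posi|ft"
python3 -c "
from h import *
go(.564,.069,.060,-2.4);snap('wrist','w8')"
```

```text
position: [0.565, 0.0647, 0.0562]
ft_force: [-0.4, 0.3, -0.1]
t 13.48 pos [56.5   6.48  9.17] toolx [ 0.    -0.001 -1.   ] jawyaw -2.6 q7 [ 0.27  1.12 -0.42] grip 4.04 F [-0.4  0.3 -0.1]
 shift cm [-0.1   0.42 -3.17]
 dyaw 0.2  rotvec deg [0.1 0.  0.2]
```

View pics/w8.png

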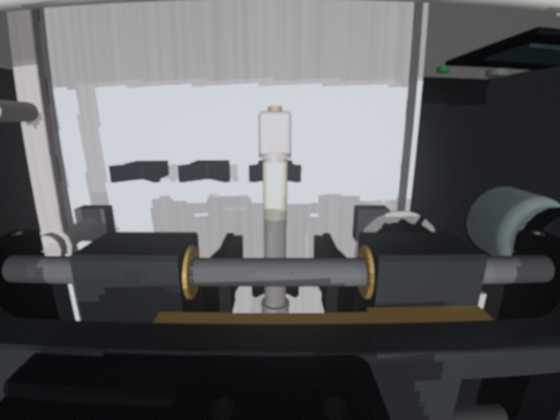

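```bash
python3 -m handwheel '[{"xyz":[-0.1,0.3,-1],"angular":[0,0,0]},{"xyz":[0,0.1,-1],"angular":[0,0,0]},{"xyz":[0,0,-0.5],"angular":[0,0,0]},{"xyz":[0,0,0],"angular":[0,0,0]}]' | grep -E "posi|ft"
python3 -c "
from h import *
go(.564,.069,.060,-2.4)"
```

```text
position: [0.5656, 0.0698, 0.0314]
ft_force: [0.2, -0.4, 0.1]
t 13.87 pos [56.55  6.99  6.69] toolx [ 0.004 -0.001 -1.   ] jawyaw -2.6 q7 [ 0.3   1.07 -0.44] grip 4.03 F [ 0.2 -0.4  0.1]
 shift cm [-0.15 -0.09 -0.69]
 dyaw 0.2  rotvec deg [0.1 0.2 0.2]
```

```bash
python3 -m handwheel '[{"xyz":[-0.1,-0.1,-0.5],"angular":[0,0.2,0]},{"xyz":[0,0,0],"angular":[0,0,0]}]' | grep -E "posi|ft"
python3 -m handwheel '[{"xyz":[0,0,0],"angular":[0,0,0]},{"xyz":[0,0,0],"angular":[0,0,0]},{"xyz":[0,0,0],"angular":[0,0,0]},{"xyz":[0,0,0],"angular":[0,0,0]},{"xyz":[0,0,0],"angular":[0,0,0]}]' 0 40
python3 -m handwheel '[{"xyz":[0,0,0],"angular":[0,0,0]},{"xyz":[0,0,0],"angular":[0,0,0]}]'
```

```text
position: [0.5643, 0.069, 0.0256]
ft_force: [-0.9, -0.7, -0.8]
time: 14.45
position: [0.5639, 0.069, 0.0261]
tool_rot: [0.034, 1.572, -0.036]
ft_force: [-9.5, 1.6, 3.0]
grip_width: 0.167
time: 14.62
position: [0.5632, 0.0691, 0.0261]
tool_rot: [0.034, 1.573, -0.036]
ft_force: [0.8, 0.4, -1.8]
grip_width: 0.15
```

```bash
python3 -m handwheel '[{"xyz":[0,0,1],"angular":[0,0,0]},{"xyz":[0,0,2],"angular":[0,0,0]},{"xyz":[0,0,3],"angular":[0,0,0]},{"xyz":[0,0,3],"angular":[0,0,0]},{"xyz":[0,0,3],"angular":[0,0,0]}]' | grep -E "posi|ft|grip"
python3 -m handwheel '[{"xyz":[0,0,2],"angular":[0,0,0]},{"xyz":[-1,-2,1],"angular":[0,0,0.5]},{"xyz":[-1.6,-3,0],"angular":[0,0,0.5]},{"xyz":[-1.6,-3,0],"angular":[0,0,0.5]},{"xyz":[-1.6,-3,0],"angular":[0,0,0.5]}]' | grep -E "posi|ft|grip"
python3 -c "
from h import *
go(.374,-.283,.12,4.4)"
```

```text
position: [0.5561, 0.0678, 0.1438]
ft_force: [0.4, -0.1, -2.6]
grip_width: 0.146
position: [0.504, -0.0326, 0.1876]
ft_force: [1.3, 0.2, -1.8]
grip_width: 0.157
t 15.45 pos [50.39 -3.28 22.31] toolx [ 0.003  0.005 -1.   ] jawyaw 0.7 q7 [0.03 1.32 0.01] grip 1.36 F [ 1.3  0.2 -1.8]
 shift cm [-12.99 -25.02 -10.31]
 dyaw 3.7  rotvec deg [-0.3  0.2  3.7]
```

```bash
python3 -m handwheel '[{"xyz":[-1.6,-3.2,0],"angular":[0,0,0.5]},{"xyz":[-1.6,-3.2,0],"angular":[0,0,0.5]},{"xyz":[-1.6,-3.2,-0.5],"angular":[0,0,0.5]},{"xyz":[-1.6,-3.2,-1],"angular":[0,0,0.5]},{"xyz":[-1.6,-3.2,-1.5],"angular":[0,0,0.5]}]' | grep -E "posi|ft|grip"
python3 -m handwheel '[{"xyz":[-1.6,-3.2,-1.5],"angular":[0,0,0.5]},{"xyz":[-1.2,-2.2,-1.5],"angular":[0,0,0.2]},{"xyz":[-0.3,-0.7,-1],"angular":[0,0,0]},{"xyz":[0,0,0],"angular":[0,0,0]}]' | grep -E "posi|ft|grip"
python3 -c "
from h import *
go(.374,-.283,.02,4.4);snap('wrist','w9');snap('top','t9');crop('t9',310,210,440,340,5,'c10')"
```

```text
position: [0.4227, -0.1984, 0.1644]
ft_force: [1.5, -1.3, -2.4]
grip_width: 0.15
position: [0.3838, -0.2694, 0.1229]
ft_force: [-1.4, 1.0, -2.1]
grip_width: 0.144
t 16.2 pos [ 38.33 -26.91  15.84] toolx [ 0.015 -0.007 -1.   ] jawyaw 3.8 q7 [-0.01  1.18  0.64] grip 1.25 F [-1.4  1.  -2.1]
 shift cm [ -0.93  -1.39 -13.84]
 dyaw 0.6  rotvec deg [0.4 0.8 0.6]
```

View pics/w9.png

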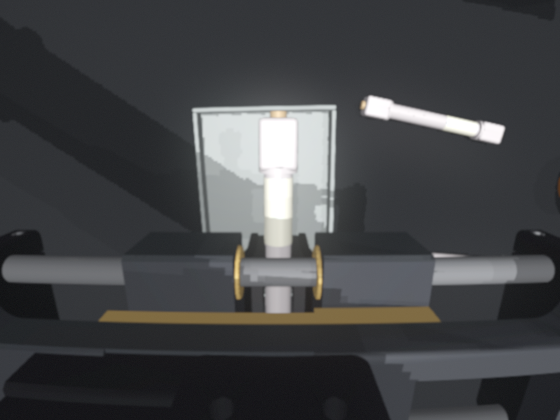

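View pics/c10.png

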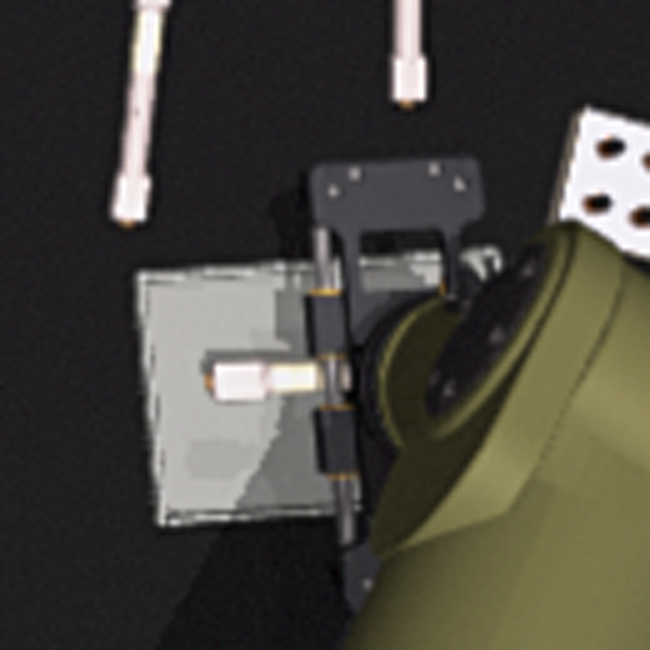

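```bash
python3 -m handwheel '[{"xyz":[-0.9,-1.4,-2],"angular":[0.4,0.8,0.6]},{"xyz":[0,0,-2],"angular":[0,0,0]},{"xyz":[0,0,-2],"angular":[0,0,0]},{"xyz":[0,0,-2],"angular":[0,0,0]},{"xyz":[0,0,0],"angular":[0,0,0]}]' | grep -E "posi|ft|grip"
python3 -c "
from h import *
go(.374,-.283,.008,4.4)"
```

```text
position: [0.3897, -0.2761, 0.0506]
ft_force: [-1.5, 0.9, -2.3]
grip_width: 0.148
t 16.72 pos [ 38.91 -27.58   8.6 ] toolx [ 0.017 -0.007 -1.   ] jawyaw 5.5 q7 [0.04 1.02 0.63] grip 1.29 F [-1.5  0.9 -2.3]
 shift cm [-1.51 -0.72 -7.8 ]
 dyaw -1.1  rotvec deg [ 0.4  1.  -1.1]
```

```bash
python3 -m handwheel '[{"xyz":[-1.2,-0.6,-1],"angular":[0.4,1,-1.1]},{"xyz":[-0.2,0,-1.5],"angular":[0,0,0]},{"xyz":[-0.2,0,-1.5],"angular":[0,0,0]},{"xyz":[0,0,-1],"angular":[0,0,0]},{"xyz":[0,0,0],"angular":[0,0,0]}]' | grep -E "posi|ft|grip"
python3 -c "
from h import *
go(.374,-.283,.008,4.4)"
```

```text
position: [0.3797, -0.2817, 0.005]
ft_force: [-0.1, -0.4, -3.1]
grip_width: 0.144
t 17.13 pos [ 37.95 -28.15   4.05] toolx [ 0.005 -0.005 -1.   ] jawyaw 4.8 q7 [0.09 0.94 0.59] grip 1.25 F [-0.1 -0.4 -3.1]
 shift cm [-0.55 -0.15 -3.25]
 dyaw -0.4  rotvec deg [ 0.3  0.3 -0.4]
```

```bash
python3 -m handwheel '[{"xyz":[-0.5,-0.1,-1],"angular":[0.3,0.3,-0.4]},{"xyz":[0,0,-0.8],"angular":[0,0,0]},{"xyz":[0,0,-0.5],"angular":[0,0,0]},{"xyz":[0,0,0],"angular":[0,0,0]}]' | grep -E "posi|ft|grip"
python3 -c "
from h import *
go(.374,-.283,.007,4.4)"
```

```text
position: [0.3764, -0.2843, -0.0173]
ft_force: [-1.4, 0.5, -2.5]
grip_width: 0.145
t 17.47 pos [ 37.63 -28.42   1.82] toolx [ 0.002 -0.002 -1.   ] jawyaw 4.3 q7 [0.11 0.89 0.58] grip 1.26 F [-1.4  0.5 -2.5]
 shift cm [-0.23  0.12 -1.12]
 dyaw 0.1  rotvec deg [0.1 0.1 0.1]
```

```bash
{ python3 -m handwheel '[{"xyz":[-0.2,0.1,-0.6],"angular":[0,0,0]},{"xyz":[0,0,0],"angular":[0,0,0]}]'; python3 -m handwheel '[{"xyz":[0,0,-0.3],"angular":[0,0,0]},{"xyz":[0,0,0],"angular":[0,0,0]}]'; } | grep -E "posi|ft|grip"
python3 -c "
from h import *
go(.374,-.283,.007,4.4)"
```

```text
position: [0.3745, -0.2834, -0.0236]
ft_force: [0.3, 0.4, -2.2]
grip_width: 0.15
position: [0.3747, -0.2835, -0.0267]
ft_force: [-0.6, 1.3, -1.9]
grip_width: 0.147
t 17.8 pos [ 37.46 -28.34   0.88] toolx [ 0.002 -0.003 -1.   ] jawyaw 4.3 q7 [0.12 0.87 0.57] grip 1.28 F [-0.6  1.3 -1.9]
 shift cm [-0.06  0.04 -0.18]
 dyaw 0.1  rotvec deg [0.2 0.1 0.1]
```

```bash
{ python3 -m handwheel '[{"xyz":[0,0,-0.3],"angular":[0,0,0]},{"xyz":[0,0,0],"angular":[0,0,0]}]';python3 -m handwheel '[{"xyz":[0,0,0],"angular":[0,0,0]},{"xyz":[0,0,0],"angular":[0,0,0]},{"xyz":[0,0,0],"angular":[0,0,0]}]' 2; } | grep -E "posi|ft|grip"
python3 -m handwheel '[{"xyz":[0,0,0],"angular":[0,0,0]},{"xyz":[0,0,0],"angular":[0,0,0]}]' 4| grep -E "posi|ft|grip"
python3 -c "
from h import *
go(None,-.283,.007,4.4);snap('wrist','w10')"
```

```text
position: [0.375, -0.2837, -0.0297]
ft_force: [-0.2, 0.3, -2.9]
grip_width: 0.146
position: [0.376, -0.2843, -0.0289]
ft_force: [0.1, 0.3, -0.0]
grip_width: 0.219
position: [0.3768, -0.2849, -0.0281]
ft_force: [-0.5, 0.4, 0.5]
grip_width: 0.308
t 18.38 pos [ 37.66 -28.47   0.74] toolx [ 0.006 -0.006 -1.   ] jawyaw 4.3 q7 [0.12 0.86 0.57] grip 2.68 F [-0.5  0.4  0.5]
```

View pics/w10.png

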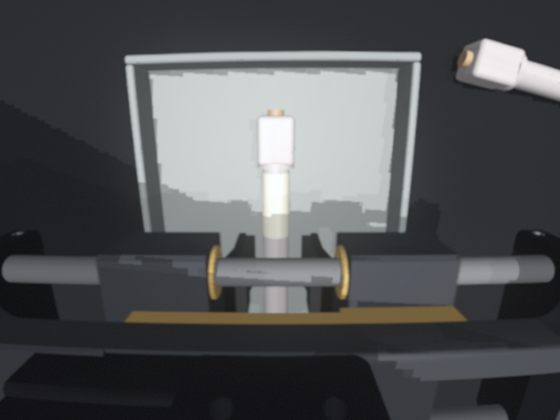

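```bash
python3 -m handwheel '[{"xyz":[0,0,1.5],"angular":[0,0,0]},{"xyz":[0,0,3],"angular":[0,0,0]},{"xyz":[0,0,3],"angular":[0,0,0]},{"xyz":[0,0,3],"angular":[0,0,-4]},{"xyz":[1,1,3],"angular":[0,0,-7]}]' 4 | grep -E "posi|ft|grip"
python3 -m handwheel '[{"xyz":[2,1.5,3],"angular":[0,0,-7]},{"xyz":[2.5,1.5,2],"angular":[0,0,-7]},{"xyz":[2.5,1.5,0],"angular":[0,0,-7]},{"xyz":[2.5,1.5,0],"angular":[0,0,-7]},{"xyz":[2.5,1,0],"angular":[0,0,-7]}]' | grep -E "posi|ft|grip"
python3 -m handwheel '[{"xyz":[2.5,1,0],"angular":[0,0,-7]},{"xyz":[2,1,0],"angular":[0,0,-7]},{"xyz":[0.5,0.5,0],"angular":[0,0,-7]},{"xyz":[0,0,0],"angular":[0,0,-7]},{"xyz":[0,0,0],"angular":[0,0,-7]}]' | grep -E "posi|ft|grip"
python3 -c "
from h import *
go(.56,-.17,.15,-96);snap('wrist','w11');snap('scene','s11');snap('top','t11')"
```

```text
position: [0.3793, -0.2717, 0.105]
ft_force: [1.4, -0.8, -1.1]
grip_width: 0.456
position: [0.5017, -0.2054, 0.1681]
ft_force: [-0.1, -0.0, -0.2]
grip_width: 0.461
position: [0.5606, -0.173, 0.169]
ft_force: [-0.4, -0.6, -0.2]
grip_width: 0.46
t 19.68 pos [ 56.04 -17.27  20.45] toolx [ 0.007 -0.008 -1.   ] jawyaw -77.9 q7 [ 0.13  1.31 -1.21] grip 4.0 F [-0.4 -0.6 -0.2]
 shift cm [-0.04  0.27 -5.45]
 dyaw -18.1  rotvec deg [  0.5   0.3 -18.1]
```

View pics/s11.png

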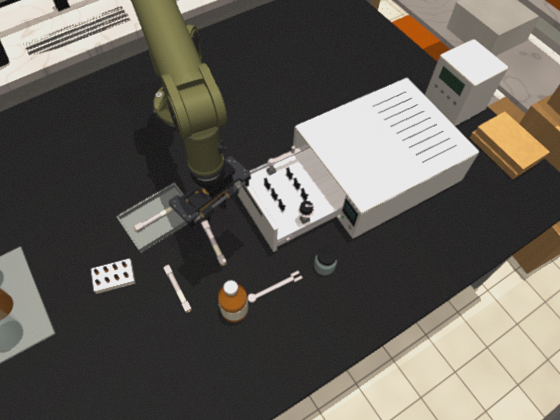

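View pics/t11.png

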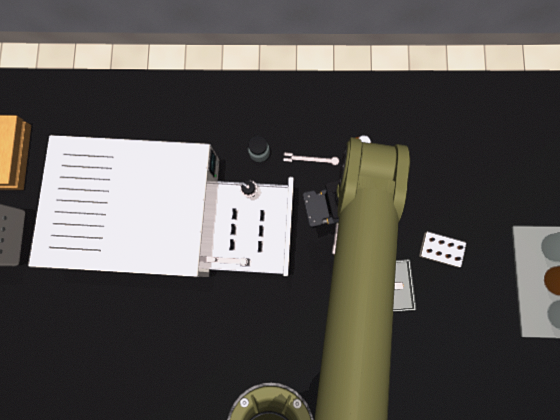

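```bash
python3 - <<'E'
from h import *
crop('t9',310,160,430,280,6,'c11'); crop('s11',150,200,250,320,6,'c12')
E
```

```text
(no output)
```

View pics/c11.png

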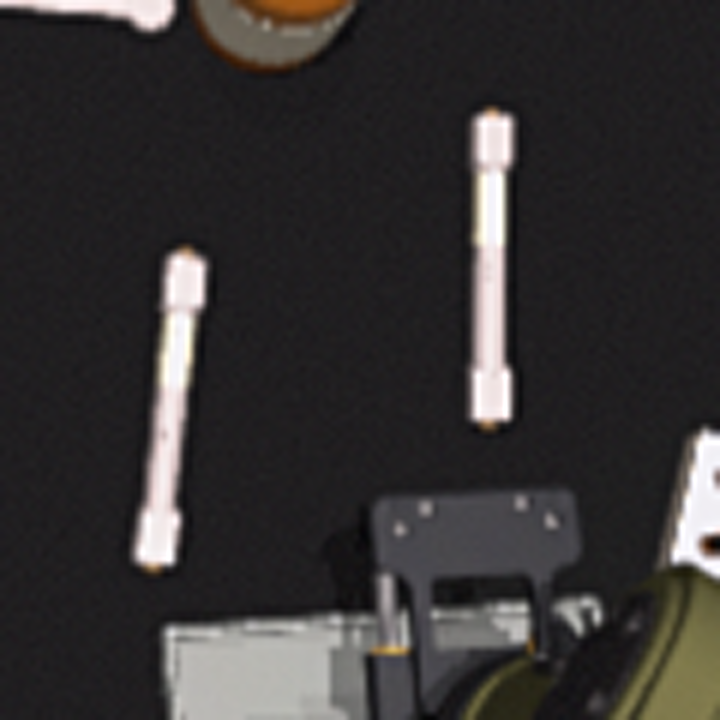

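View pics/w11.png

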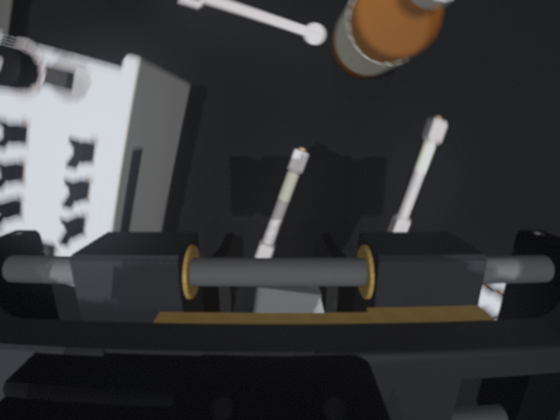

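View pics/c12.png

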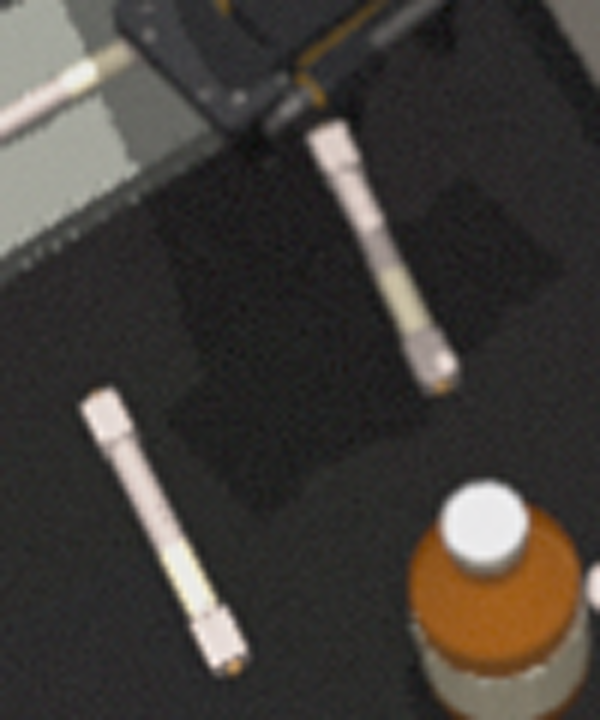

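```bash
python3 - <<'E'
from h import *
d=load('t9');s=load('s11')
def pr(n,a,b): print(n,np.round((a+b)/2,4),round(np.linalg.norm(a-b),3),round(np.degrees(np.arctan2(*(a-b)[[1,0]])),1))
T=lambda x,y:at(d,310+x/6,160+y/6,.009)
S=lambda x,y:at(s,150+x/6,200+y/6,.009)
pr('f1 top',T(187,252),T(152,569));pr('f1 sc',S(440,385),S(328,128))
pr('f2 top',T(492,113),T(488,426));pr('f2 sc',S(234,668),S(97,393))
w=load('w11');pr('w f1 partial',at(w,302,152,.009),at(w,263,257,.009))
E
```

```text
f1 top [ 0.5362 -0.1834  0.009 ] 0.152 -6.7
f1 sc [ 0.5364 -0.1824  0.009 ] 0.15 -7.9
f2 top [ 0.6057 -0.3361  0.009 ] 0.152 -2.4
f2 sc [ 0.6059 -0.3344  0.009 ] 0.152 -2.6
w f1 partial [ 0.5382 -0.1848  0.009 ] 0.14 -7.5
```

```bash
python3 -m handwheel '[{"xyz":[-1,-0.4,-2],"angular":[0.5,0.3,-7]},{"xyz":[-1,-0.4,-2],"angular":[0,0,-7]},{"xyz":[-0.4,-0.2,-2],"angular":[0,0,-5]},{"xyz":[0,0,-2],"angular":[0,0,0]},{"xyz":[0,0,0],"angular":[0,0,0]}]' 4 | grep -E "posi|ft|grip"
python3 -c "
from h import *
go(.5363,-.183,.03,-97)"
```

```text
position: [0.5349, -0.1863, 0.0887]
ft_force: [-1.4, -0.2, -1.2]
grip_width: 0.457
t 20.25 pos [ 53.47 -18.61  12.42] toolx [ 0.005 -0.005 -1.   ] jawyaw -96.4 q7 [ 0.13  1.15 -1.5 ] grip 3.98 F [-1.4 -0.2 -1.2]
 shift cm [ 0.16  0.31 -9.42]
 dyaw -0.6  rotvec deg [ 0.3  0.3 -0.6]
```

```bash
python3 -m handwheel '[{"xyz":[0.1,0.3,-2],"angular":[0.3,0.3,-0.6]},{"xyz":[0,0,-2],"angular":[0,0,0]},{"xyz":[0,0,-2],"angular":[0,0,0]},{"xyz":[0,0,-1.5],"angular":[0,0,0]},{"xyz":[0,0,0],"angular":[0,0,0]}]' 4 | grep -E "posi|ft|grip"
python3 -c "
from h import *
go(.5363,-.183,.0015,-97);snap('wrist','w12')"
```

```text
position: [0.5374, -0.1865, 0.0163]
ft_force: [-1.3, -0.1, -0.5]
grip_width: 0.461
t 20.67 pos [ 53.73 -18.64   5.18] toolx [ 0.004 -0.003 -1.   ] jawyaw -96.3 q7 [ 0.18  1.02 -1.54] grip 4.01 F [-1.3 -0.1 -0.5]
 shift cm [-0.1   0.34 -5.03]
 dyaw -0.7  rotvec deg [ 0.2  0.3 -0.7]
```

View pics/w12.png

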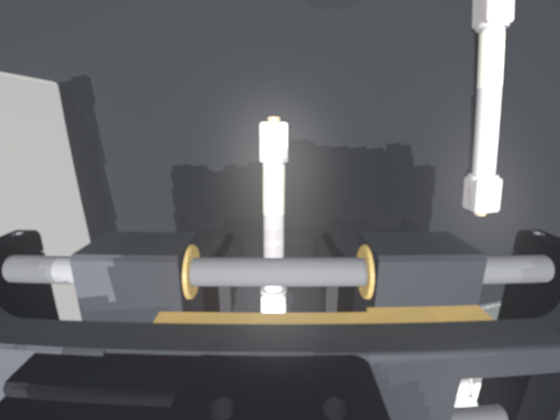

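Column is centred between the fingers (x≈273 against 278). Descend.

```bash
python3 -m handwheel '[{"xyz":[0,0.3,-1.5],"angular":[0.2,0.3,-0.7]},{"xyz":[0,0,-1.5],"angular":[0,0,0]},{"xyz":[0,0,-1],"angular":[0,0,0]},{"xyz":[0,0,0],"angular":[0,0,0]}]' | grep -E "posi|ft|grip"
python3 -c "
from h import *
go(.5363,-.183,.0015,-97)"
```

```text
position: [0.5431, -0.1855, -0.0187]
ft_force: [-1.2, 1.1, -0.6]
grip_width: 0.461
t 21.05 pos [ 54.27 -18.54   1.68] toolx [ 0.009 -0.004 -1.   ] jawyaw -96.9 q7 [ 0.22  0.95 -1.57] grip 4.01 F [-1.2  1.1 -0.6]
 shift cm [-0.64  0.24 -1.53]
 dyaw -0.1  rotvec deg [ 0.2  0.5 -0.1]
```

```bash
python3 -m handwheel '[{"xyz":[-0.6,0.2,-0.7],"angular":[0.2,0.5,0]},{"xyz":[0,0,-0.4],"angular":[0,0,0]},{"xyz":[0,0,0],"angular":[0,0,0]}]' | grep -E "posi|ft|grip"
python3 -c "
from h import *
go(.5363,-.183,.0015,-97)"
```

```text
position: [0.5379, -0.1835, -0.0291]
ft_force: [0.0, 0.7, 1.1]
grip_width: 0.458
t 21.3 pos [ 53.78 -18.35   0.64] toolx [ 0.002 -0.001 -1.   ] jawyaw -96.9 q7 [ 0.22  0.94 -1.58] grip 3.98 F [0.  0.7 1.1]
 shift cm [-0.15  0.05 -0.49]
 dyaw -0.1  rotvec deg [ 0.   0.1 -0.1]
```

```bash
{ python3 -m handwheel '[{"xyz":[-0.1,0,-0.35],"angular":[0,0,0]},{"xyz":[0,0,0],"angular":[0,0,0]}]'
python3 -m handwheel '[{"xyz":[0,0,0],"angular":[0,0,0]},{"xyz":[0,0,0],"angular":[0,0,0]},{"xyz":[0,0,0],"angular":[0,0,0]},{"xyz":[0,0,0],"angular":[0,0,0]},{"xyz":[0,0,0],"angular":[0,0,0]}]' 0 40
python3 -m handwheel '[{"xyz":[0,0,0],"angular":[0,0,0]},{"xyz":[0,0,0],"angular":[0,0,0]}]'; } | grep -E "posi|ft|grip"
```

```text
position: [0.5371, -0.1836, -0.0324]
ft_force: [-0.0, -0.1, -0.1]
grip_width: 0.46
position: [0.5381, -0.184, -0.0312]
ft_force: [-0.7, 2.0, -0.0]
grip_width: 0.167
position: [0.5381, -0.1839, -0.0312]
ft_force: [0.4, -0.2, 0.5]
grip_width: 0.146
```

```bash
{ python3 -m handwheel '[{"xyz":[0,0,0],"angular":[0,0,0]},{"xyz":[0,0,0],"angular":[0,0,0]}]' 2.2
python3 -m handwheel '[{"xyz":[0,0,-0.35],"angular":[0,0,0]},{"xyz":[0,0,0],"angular":[0,0,0]}]'
python3 -m handwheel '[{"xyz":[0,0,-0.1],"angular":[0,0,0]},{"xyz":[0,0,0],"angular":[0,0,0]},{"xyz":[0,0,0],"angular":[0,0,0]},{"xyz":[0,0,0],"angular":[0,0,0]}]' 0 45
python3 -m handwheel '[{"xyz":[0,0,0.5],"angular":[0,0,0]},{"xyz":[0,0,0],"angular":[0,0,0]}]'; } | grep -E "posi|ft|grip"
```

```text
position: [0.5381, -0.1839, -0.0312]
ft_force: [-0.8, 0.4, 0.1]
grip_width: 0.219
position: [0.5383, -0.1841, -0.0348]
ft_force: [-0.8, 0.2, 0.0]
grip_width: 0.246
position: [0.5382, -0.1841, -0.0361]
ft_force: [-0.9, -0.7, 0.3]
grip_width: 0.144
position: [0.5373, -0.1838, -0.0315]
ft_force: [2.0, -0.3, -2.3]
grip_width: 0.148
```

```bash
{ python3 -m handwheel '[{"xyz":[0,0,2],"angular":[0,0,0]},{"xyz":[0,0,3],"angular":[0,0,0]},{"xyz":[0,0,3],"angular":[0,0,2]},{"xyz":[0,0,3],"angular":[0,0,4]},{"xyz":[0,0,3],"angular":[0,0,6]}]'
python3 -m handwheel '[{"xyz":[0,0,3],"angular":[0,0,6]},{"xyz":[0,0.5,2],"angular":[0,0,6]},{"xyz":[0,1,0],"angular":[0,0,6]},{"xyz":[0,2,0],"angular":[0,0,6]},{"xyz":[0,2,0],"angular":[0,0,6]}]'
python3 -m handwheel '[{"xyz":[0,2,0],"angular":[0,0,6]},{"xyz":[0,2,0],"angular":[0,0,6]},{"xyz":[0,2,0],"angular":[0,0,6]},{"xyz":[0,2,0],"angular":[0,0,6]},{"xyz":[0,2,0],"angular":[0,0,6]}]'; } | grep -E "posi|ft|grip"
python3 -c "
from h import *
go(.521,.0715,.17,-2.4)"
```

```text
position: [0.5268, -0.1806, 0.1034]
ft_force: [0.3, -0.3, -1.7]
grip_width: 0.147
position: [0.5294, -0.1311, 0.1639]
ft_force: [-0.4, 0.1, -2.3]
grip_width: 0.146
position: [0.5271, -0.0273, 0.1634]
ft_force: [0.7, 0.5, -2.7]
grip_width: 0.148
t 24.13 pos [52.71 -2.68 19.89] toolx [ 0.    -0.015 -1.   ] jawyaw -22.1 q7 [ 0.11  1.29 -0.47] grip 1.29 F [ 0.7  0.5 -2.7]
 shift cm [-0.61  9.83 -2.89]
 dyaw 19.7  rotvec deg [ 0.9  0.2 19.7]
```

```bash
{ python3 -m handwheel '[{"xyz":[-0.2,2.5,0],"angular":[0.5,0,6]},{"xyz":[-0.2,2.5,0],"angular":[0.3,0.2,6]},{"xyz":[-0.1,2.2,-0.3],"angular":[0,0,4.5]},{"xyz":[0,1.5,0],"angular":[0,0,2]},{"xyz":[0,0,0],"angular":[0,0,0]}]'; } | grep -E "posi|ft|grip"
python3 -c "
from h import *
go(.521,.0715,.12,-2.4);snap('wrist','w13')"
```

```text
position: [0.5187, 0.0691, 0.1596]
ft_force: [0.1, 0.6, -2.8]
grip_width: 0.145
t 24.55 pos [51.88  6.91 19.51] toolx [-0.003 -0.    -1.   ] jawyaw -2.1 q7 [ 0.11  1.28 -0.3 ] grip 1.26 F [ 0.1  0.6 -2.8]
 shift cm [ 0.22  0.24 -7.51]
 dyaw -0.3  rotvec deg [ 0.  -0.2 -0.3]
```

View pics/w13.png

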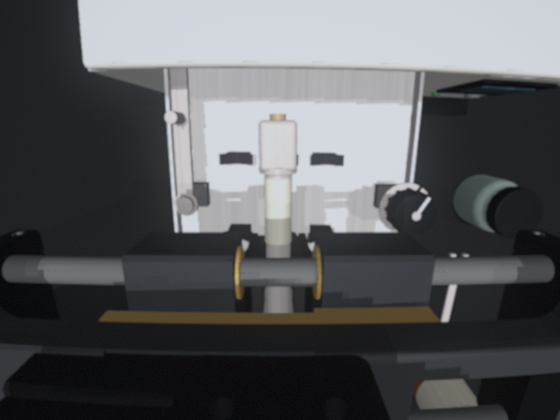

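```bash
{ python3 -m handwheel '[{"xyz":[0.2,0.2,-1.5],"angular":[0,0,0]},{"xyz":[0,0,-2],"angular":[0,0,0]},{"xyz":[0,0,-2],"angular":[0,0,0]},{"xyz":[0,0,-2],"angular":[0,0,0]},{"xyz":[0,0,0],"angular":[0,0,0]}]'; } | grep -E "posi|ft|grip"
python3 -c "
from h import *
go(.521,.0715,.087,-2.4)"
```

```text
position: [0.5233, 0.0606, 0.0829]
ft_force: [-1.3, 0.2, -3.1]
grip_width: 0.145
t 25.02 pos [52.33  6.09 11.84] toolx [-0.    -0.008 -1.   ] jawyaw -3.2 q7 [ 0.19  1.14 -0.37] grip 1.26 F [-1.3  0.2 -3.1]
 shift cm [-0.23  1.06 -3.14]
 dyaw 0.8  rotvec deg [ 0.5 -0.   0.8]
```

```bash
{ python3 -m handwheel '[{"xyz":[-0.2,0.9,-1],"angular":[0.5,0,0.8]},{"xyz":[0,0.1,-0.8],"angular":[0,0,0]},{"xyz":[0,0,0],"angular":[0,0,0]}]'; } | grep -E "posi|ft|grip"
python3 -c "
from h import *
go(.521,.0715,.087,-2.4);snap('wrist','w14')"
```

```text
position: [0.5222, 0.0677, 0.0644]
ft_force: [0.0, -0.7, -2.3]
grip_width: 0.143
t 25.27 pos [52.22  6.77  9.99] toolx [ 0.  0. -1.] jawyaw -2.7 q7 [ 0.2   1.1  -0.39] grip 1.25 F [ 0.  -0.7 -2.3]
 shift cm [-0.12  0.38 -1.29]
 dyaw 0.3  rotvec deg [-0.   0.   0.3]
```

View pics/w14.png

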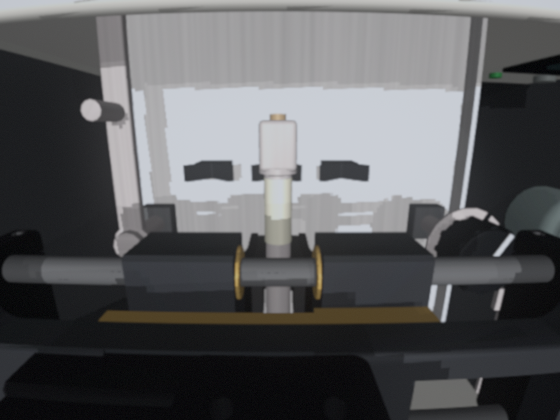

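```bash
{ python3 -m handwheel '[{"xyz":[-0.1,0.35,-0.6],"angular":[0,0,0.3]},{"xyz":[0,0,-0.6],"angular":[0,0,0]},{"xyz":[0,0,0],"angular":[0,0,0]}]'; } | grep -E "posi|ft|grip"
python3 -c "
from h import *
go(.521,.0715,.067,-2.4)"
```

```text
position: [0.5233, 0.0718, 0.0542]
ft_force: [-0.7, 0.3, -3.1]
grip_width: 0.145
t 25.57 pos [52.32  7.18  8.97] toolx [ 0.005  0.    -1.   ] jawyaw -2.4 q7 [ 0.22  1.08 -0.4 ] grip 1.26 F [-0.7  0.3 -3.1]
 shift cm [-0.22 -0.03 -2.27]
 dyaw -0.0  rotvec deg [-0.   0.3 -0. ]
```

```bash
{ python3 -m handwheel '[{"xyz":[-0.2,0,-0.7],"angular":[0,0.3,0]},{"xyz":[0,0,-0.6],"angular":[0,0,0]},{"xyz":[0,0,0],"angular":[0,0,0]}]';python3 -m handwheel '[{"xyz":[0,0,-0.4],"angular":[0,0,0]},{"xyz":[0,0,0],"angular":[0,0,0]}]'; } | grep -E "posi|ft|grip"
python3 -c "
from h import *
go(.521,.0715,.067,-2.4);snap('wrist','w15')"
```

```text
position: [0.5219, 0.072, 0.0407]
ft_force: [-0.1, 0.5, -2.9]
grip_width: 0.146
position: [0.5216, 0.072, 0.0359]
ft_force: [0.2, 0.6, -2.5]
grip_width: 0.149
t 25.98 pos [52.16  7.2   7.14] toolx [ 0. -0. -1.] jawyaw -2.4 q7 [ 0.24  1.05 -0.42] grip 1.3 F [ 0.2  0.6 -2.5]
 shift cm [-0.06 -0.05 -0.44]
 dyaw -0.0  rotvec deg [ 0.  0. -0.]
```

View pics/w15.png

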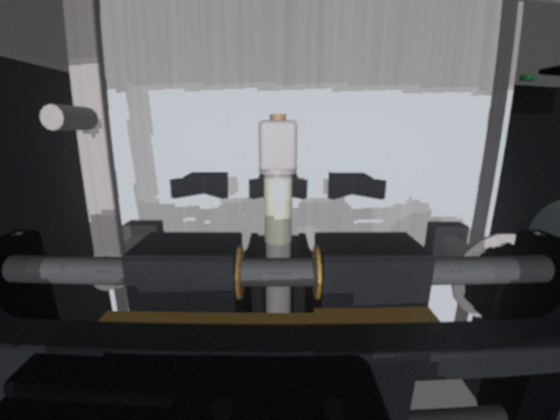

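```bash
{ python3 -m handwheel '[{"xyz":[0,0,-0.3],"angular":[0,0,0]},{"xyz":[0,0,0],"angular":[0,0,0]}]';python3 -m handwheel '[{"xyz":[0,0,-0.2],"angular":[0,0,0]},{"xyz":[0,0,0],"angular":[0,0,0]}]'; } | grep -E "posi|ft|grip"
```

```text
position: [0.5223, 0.0722, 0.0333]
ft_force: [1.3, 0.1, -2.7]
grip_width: 0.148
position: [0.5227, 0.0722, 0.032]
ft_force: [-0.7, -1.2, -1.8]
grip_width: 0.149
```

```bash
{ python3 -m handwheel '[{"xyz":[0,0,-0.2],"angular":[0,0,0]},{"xyz":[0,0,0],"angular":[0,0,0]}]';python3 -m handwheel '[{"xyz":[0,0,-0.2],"angular":[0,0,0]},{"xyz":[0,0,0],"angular":[0,0,0]}]'; } | grep -E "posi|ft|grip"
```

```text
position: [0.5228, 0.0722, 0.0322]
ft_force: [0.1, 0.6, -3.3]
grip_width: 0.145
position: [0.523, 0.0721, 0.0324]
ft_force: [-0.2, -0.1, -2.5]
grip_width: 0.146
```

```bash
{ python3 -m handwheel '[{"xyz":[0,0,0],"angular":[0,0,0]},{"xyz":[0,0,0],"angular":[0,0,0]},{"xyz":[0,0,0],"angular":[0,0,0]}]' 3;python3 -m handwheel '[{"xyz":[0,0,0.5],"angular":[0,0,0]},{"xyz":[0,0,1],"angular":[0,0,0]},{"xyz":[0,0,2],"angular":[0,0,0]},{"xyz":[0,0,3],"angular":[0,0,0]},{"xyz":[0,0,3],"angular":[0,0,0]}]'
python3 -m handwheel '[{"xyz":[0,0,2],"angular":[0,0,0]},{"xyz":[0,-1,1],"angular":[0,0,0]},{"xyz":[0,-2,1],"angular":[0,0,-3]},{"xyz":[0,-3,0],"angular":[0,0,-6]},{"xyz":[0,-4,0],"angular":[0,0,-6]}]' 4; } | grep -E "posi|ft|grip"
python3 -c "
from h import *
go(.606,-.335,.15,-92.5);snap('scene','s15');snap('wrist','w16');crop('s15',220,130,350,250,5,'c15')"
```

```text
position: [0.5241, 0.0724, 0.0327]
ft_force: [-0.1, 0.7, 0.4]
grip_width: 0.282
position: [0.5196, 0.0723, 0.1268]
ft_force: [0.6, -0.3, -0.4]
grip_width: 0.346
position: [0.5257, -0.0167, 0.183]
ft_force: [0.6, -0.1, -0.3]
grip_width: 0.456
t 27.78 pos [52.51 -1.68 21.85] toolx [ 0.015  0.001 -1.   ] jawyaw -16.6 q7 [ 0.07  1.31 -0.36] grip 3.97 F [ 0.6 -0.1 -0.3]
 shift cm [  8.09 -31.82  -6.85]
 dyaw -75.9  rotvec deg [  0.6   0.8 -75.9]
```

View pics/c15.png

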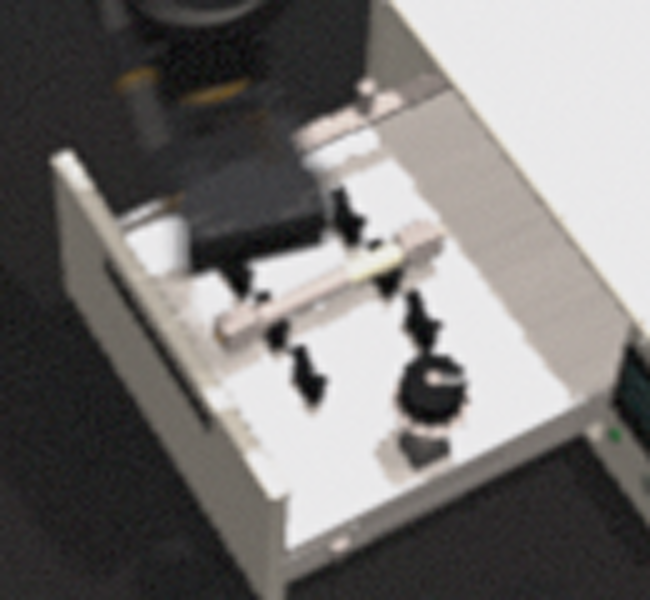

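View pics/w16.png

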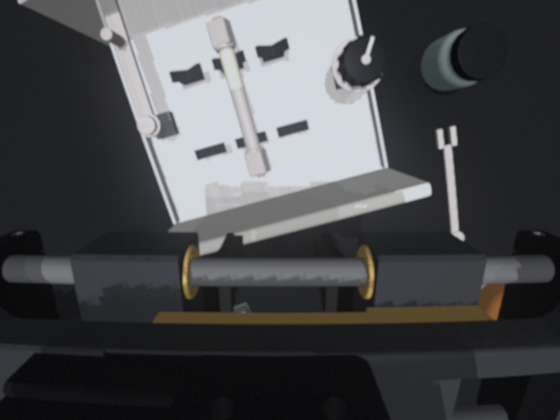

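```bash
{ python3 -m handwheel '[{"xyz":[0,-3,0],"angular":[0.3,0.4,-7]},{"xyz":[0,-3,0],"angular":[0.3,0.4,-7]},{"xyz":[0,-3,0],"angular":[0,0,-7]},{"xyz":[0,-3,0],"angular":[0,0,-7]},{"xyz":[0,-3,0],"angular":[0,0,-7]}]'
python3 -m handwheel '[{"xyz":[0.5,-3,0],"angular":[0,0,-7]},{"xyz":[1,-3,0],"angular":[0,0,-7]},{"xyz":[1.5,-3,0],"angular":[0,0,-7]},{"xyz":[1.5,-3,0],"angular":[0,0,-7]},{"xyz":[1.5,-2,0],"angular":[0,0,-7]}]'
python3 -m handwheel '[{"xyz":[1.5,-1.5,0],"angular":[0,0,-4]},{"xyz":[0.5,-0.5,-1],"angular":[0,0,-2]},{"xyz":[0,0,-2],"angular":[0,0,0]},{"xyz":[0,0,0],"angular":[0,0,0]}]'; } | grep -E "posi|ft|grip"
python3 -c "
from h import *
go(.606,-.335,.1,-92.5);snap('wrist','w17');snap('scene','s17')"
```

```text
position: [0.5274, -0.1735, 0.1882]
ft_force: [-0.9, 0.2, 0.2]
grip_width: 0.461
position: [0.5868, -0.3242, 0.1935]
ft_force: [-0.1, -0.0, 1.0]
grip_width: 0.458
position: [0.6104, -0.3529, 0.1644]
ft_force: [-2.0, 0.2, -1.7]
grip_width: 0.461
t 29.05 pos [ 60.99 -35.25  19.99] toolx [ 0.017 -0.013 -1.   ] jawyaw -95.2 q7 [ 0.2   1.36 -1.3 ] grip 4.01 F [-2.   0.2 -1.7]
 shift cm [-0.39  1.75 -9.99]
 dyaw 2.7  rotvec deg [0.7 1.  2.7]
```

View pics/w17.png

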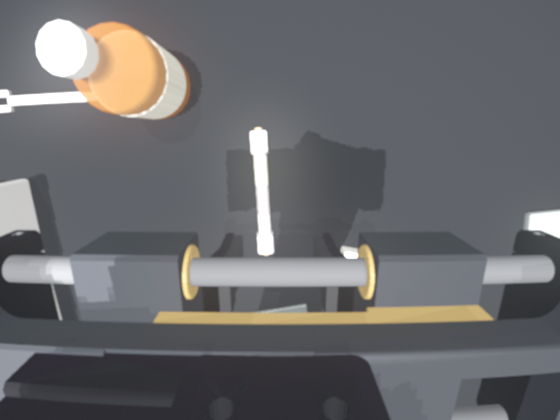

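View pics/s17.png

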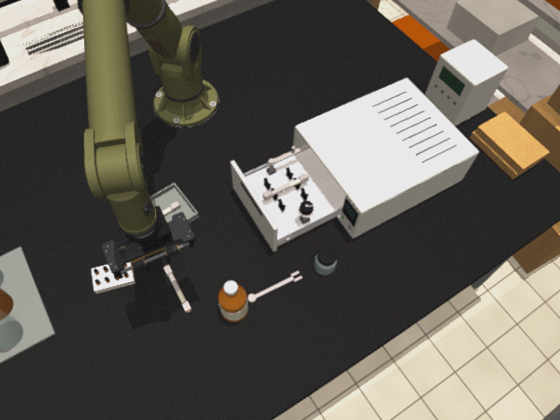

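```bash
{ python3 -m handwheel '[{"xyz":[-0.3,1.5,-2],"angular":[0.7,1,2.7]},{"xyz":[0,0,-2],"angular":[0,0,0]},{"xyz":[0,0,-2],"angular":[0,0,0]},{"xyz":[0,0,-2],"angular":[0,0,0]},{"xyz":[0,0,0],"angular":[0,0,0]}]'; } | grep -E "posi|ft|grip"
python3 -c "
from h import *
go(.606,-.335,.05,-92.5)"
```

```text
position: [0.6137, -0.3363, 0.0986]
ft_force: [-0.6, -0.8, -0.8]
grip_width: 0.46
t 29.57 pos [ 61.31 -33.6   13.41] toolx [ 0.018 -0.009 -1.   ] jawyaw -92.1 q7 [ 0.22  1.24 -1.28] grip 4.01 F [-0.6 -0.8 -0.8]
 shift cm [-0.71  0.1  -8.41]
 dyaw -0.4  rotvec deg [ 0.5  1.  -0.4]
```

```bash
{ python3 -m handwheel '[{"xyz":[-0.5,0.2,-2],"angular":[0.5,1,0]},{"xyz":[-0.2,0,-2],"angular":[0,0,0]},{"xyz":[0,0,-2],"angular":[0,0,0]},{"xyz":[0,0,-1.5],"angular":[0,0,0]},{"xyz":[0,0,0],"angular":[0,0,0]}]'; } | grep -E "posi|ft|grip"
python3 -c "
from h import *
go(.606,-.335,.002,-92.5);snap('wrist','w18')"
```

```text
position: [0.6118, -0.3346, 0.0323]
ft_force: [-0.7, 0.8, -0.2]
grip_width: 0.462
t 29.98 pos [ 61.13 -33.44   6.78] toolx [ 0.012 -0.006 -1.   ] jawyaw -91.9 q7 [ 0.24  1.14 -1.3 ] grip 4.02 F [-0.7  0.8 -0.2]
 shift cm [-0.53 -0.06 -6.58]
 dyaw -0.6  rotvec deg [ 0.3  0.7 -0.6]
```

View pics/w18.png

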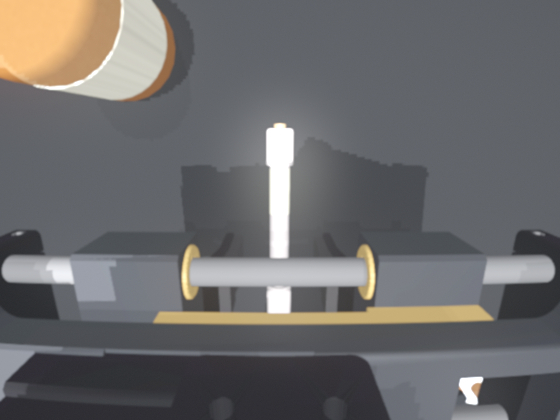

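Column centred between the fingers (x≈279). On down.

```bash
{ python3 -m handwheel '[{"xyz":[-0.4,0,-1.5],"angular":[0.3,0.7,-0.6]},{"xyz":[-0.1,0,-1.5],"angular":[0,0,0]},{"xyz":[0,0,-1.3],"angular":[0,0,0]},{"xyz":[0,0,-0.5],"angular":[0,0,0]},{"xyz":[0,0,0],"angular":[0,0,0]}]'; } | grep -E "posi|ft|grip"
python3 -c "
from h import *
go(.606,-.335,.0015,-92.5)"
```

```text
position: [0.6114, -0.3371, -0.0108]
ft_force: [0.2, 0.5, -0.4]
grip_width: 0.461
t 30.45 pos [ 61.11 -33.69   2.47] toolx [ 0.008 -0.005 -1.   ] jawyaw -92.6 q7 [ 0.26  1.07 -1.32] grip 4.01 F [ 0.2  0.5 -0.4]
 shift cm [-0.51  0.19 -2.32]
 dyaw 0.1  rotvec deg [0.3 0.5 0.1]
```

```bash
{ python3 -m handwheel '[{"xyz":[-0.4,0.2,-1],"angular":[0.3,0.5,0]},{"xyz":[-0.1,0,-0.7],"angular":[0,0,0]},{"xyz":[0,0,0],"angular":[0,0,0]}]'; } | grep -E "posi|ft|grip"
python3 -c "
from h import *
go(.606,-.335,.0015,-92.5)"
```

```text
position: [0.6068, -0.3352, -0.0282]
ft_force: [-0.6, 0.1, -0.2]
grip_width: 0.462
t 30.7 pos [ 60.68 -33.52   0.73] toolx [ 0. -0. -1.] jawyaw -92.6 q7 [ 0.26  1.06 -1.33] grip 4.02 F [-0.6  0.1 -0.2]
 shift cm [-0.08  0.02 -0.58]
 dyaw 0.1  rotvec deg [0.  0.  0.1]
```

```bash
{ python3 -m handwheel '[{"xyz":[0,0,-0.5],"angular":[0,0,0]},{"xyz":[0,0,-0.1],"angular":[0,0,0]}]'
python3 -m handwheel '[{"xyz":[0,0,0],"angular":[0,0,0]},{"xyz":[0,0,-0.1],"angular":[0,0,0]},{"xyz":[0,0,0],"angular":[0,0,0]},{"xyz":[0,0,0],"angular":[0,0,0]},{"xyz":[0,0,0],"angular":[0,0,0]}]' 0 45
python3 -m handwheel '[{"xyz":[0,0,0],"angular":[0,0,0]},{"xyz":[0,0,0],"angular":[0,0,0]}]'; } | grep -E "posi|ft|grip"
```

```text
position: [0.6069, -0.3353, -0.0346]
ft_force: [0.4, 0.4, 0.3]
grip_width: 0.464
position: [0.6076, -0.3356, -0.0349]
ft_force: [-0.8, -0.2, -0.0]
grip_width: 0.165
position: [0.6077, -0.3355, -0.0348]
ft_force: [-0.5, 0.5, -1.2]
grip_width: 0.148
```

```bash
{ python3 -m handwheel '[{"xyz":[0,0,1],"angular":[0,0,0]},{"xyz":[0,0,3],"angular":[0,0,0]},{"xyz":[0,0,3.5],"angular":[0,0,0]},{"xyz":[0,0,3.5],"angular":[0,0,0]},{"xyz":[-0.5,0,3.5],"angular":[0,0,2]}]'
python3 -m handwheel '[{"xyz":[-1,0,3],"angular":[0,0,3]},{"xyz":[-1,0.5,2],"angular":[0,0,4]},{"xyz":[-1.5,1,0],"angular":[0,0,4]},{"xyz":[-1.5,2,0],"angular":[0,0,4]},{"xyz":[-1,2.5,0],"angular":[0,0,4]}]'
python3 -m handwheel '[{"xyz":[0,3,0],"angular":[0,0,5]},{"xyz":[0,3,0],"angular":[0,0,5]},{"xyz":[0,3,0],"angular":[0,0,5]},{"xyz":[0,3,0],"angular":[0,0,5]},{"xyz":[0,3,0],"angular":[0,0,5]}]'
python3 -m handwheel '[{"xyz":[0,3,0],"angular":[0,0,5]},{"xyz":[0,3,0],"angular":[0,0,5]},{"xyz":[0,3,0],"angular":[0,0,5]},{"xyz":[0,3,0],"angular":[0,0,5]},{"xyz":[0,2,0],"angular":[0,0,5]}]';  } | grep -E "posi|ft|grip"
python3 -c "
from h import *
go(.5635,.0705,.17,-2.4)"
```

```text
position: [0.5922, -0.3298, 0.1026]
ft_force: [0.7, -0.5, -2.2]
grip_width: 0.148
position: [0.5338, -0.2764, 0.1677]
ft_force: [-0.2, -0.0, -2.1]
grip_width: 0.151
position: [0.5275, -0.1246, 0.1703]
ft_force: [1.1, 0.7, -3.1]
grip_width: 0.143
position: [0.5238, 0.0256, 0.1726]
ft_force: [0.1, -0.2, -1.8]
grip_width: 0.146
t 33.12 pos [52.37  2.63 20.81] toolx [ 0.002 -0.02  -1.   ] jawyaw -18.9 q7 [ 0.11  1.31 -0.52] grip 1.27 F [ 0.1 -0.2 -1.8]
 shift cm [ 3.98  4.42 -3.81]
 dyaw 16.5  rotvec deg [ 1.1  0.3 16.5]
```

```bash
{ python3 -m handwheel '[{"xyz":[1.2,1.2,0],"angular":[0.6,0.2,6]},{"xyz":[1.3,1.3,0],"angular":[0.5,0,5.5]},{"xyz":[1.2,1.2,-1],"angular":[0,0,4]},{"xyz":[0.2,0.3,-1.5],"angular":[0,0,1]},{"xyz":[0,0,0],"angular":[0,0,0]}]'; } | grep -E "posi|ft|grip"
python3 -c "
from h import *
go(.5635,.0705,.12,-2.4)"
```

```text
position: [0.5608, 0.0763, 0.1498]
ft_force: [-0.3, -0.3, -4.0]
grip_width: 0.147
t 33.53 pos [56.07  7.64 18.53] toolx [ 0.003 -0.002 -1.   ] jawyaw -0.7 q7 [ 0.21  1.28 -0.36] grip 1.28 F [-0.3 -0.3 -4. ]
 shift cm [ 0.28 -0.59 -6.53]
 dyaw -1.7  rotvec deg [ 0.1  0.2 -1.7]
```

```bash
{ python3 -m handwheel '[{"xyz":[0.3,-0.5,-1.5],"angular":[0,0.2,-1.7]},{"xyz":[0,0.2,-1.5],"angular":[0,0,0]},{"xyz":[0,0.2,-1.5],"angular":[0,0,0]},{"xyz":[0,0.2,-1.5],"angular":[0,0,0]},{"xyz":[0,0,0],"angular":[0,0,0]}]'; } | grep -E "posi|ft|grip"
python3 -c "
from h import *
go(.5635,.0705,.09,-2.4)"
```

```text
position: [0.5599, 0.0722, 0.0875]
ft_force: [-1.0, -0.2, -3.3]
grip_width: 0.145
t 33.95 pos [56.01  7.25 12.3 ] toolx [-0.005 -0.007 -1.   ] jawyaw -3.1 q7 [ 0.27  1.18 -0.44] grip 1.26 F [-1.  -0.2 -3.3]
 shift cm [ 0.34 -0.2  -3.3 ]
 dyaw 0.7  rotvec deg [ 0.4 -0.3  0.7]
```

```bash
{ python3 -m handwheel '[{"xyz":[0.3,-0.2,-1],"angular":[0.4,-0.3,0.7]},{"xyz":[0,0,-1],"angular":[0,0,0]},{"xyz":[0,0,0],"angular":[0,0,0]}]'; } | grep -E "posi|ft|grip"
python3 -c "
from h import *
go(.5635,.0705,.09,-2.4)"
```

```text
position: [0.5626, 0.067, 0.0671]
ft_force: [-0.7, -0.2, -3.0]
grip_width: 0.144
t 34.2 pos [56.26  6.71 10.26] toolx [ 0.    -0.002 -1.   ] jawyaw -2.6 q7 [ 0.28  1.14 -0.43] grip 1.25 F [-0.7 -0.2 -3. ]
 shift cm [ 0.09  0.34 -1.26]
 dyaw 0.2  rotvec deg [0.1 0.  0.2]
```

```bash
{ python3 -m handwheel '[{"xyz":[0.1,0.35,-0.7],"angular":[0.1,0,0.2]},{"xyz":[0,0,-0.6],"angular":[0,0,0]},{"xyz":[0,0,-0.6],"angular":[0,0,0]},{"xyz":[0,0,0],"angular":[0,0,0]}]'; } | grep -E "posi|ft|grip"
python3 -c "
from h import *
go(.5635,.0705,.075,-2.4);snap('wrist','w19')"
```

```text
position: [0.5647, 0.0696, 0.0475]
ft_force: [-1.0, -0.3, -3.2]
grip_width: 0.146
t 34.53 pos [56.46  6.96  8.3 ] toolx [ 0.002 -0.001 -1.   ] jawyaw -2.5 q7 [ 0.31  1.11 -0.45] grip 1.27 F [-1.  -0.3 -3.2]
 shift cm [-0.11  0.09 -0.8 ]
 dyaw 0.1  rotvec deg [0.1 0.1 0.1]
```

View pics/w19.png

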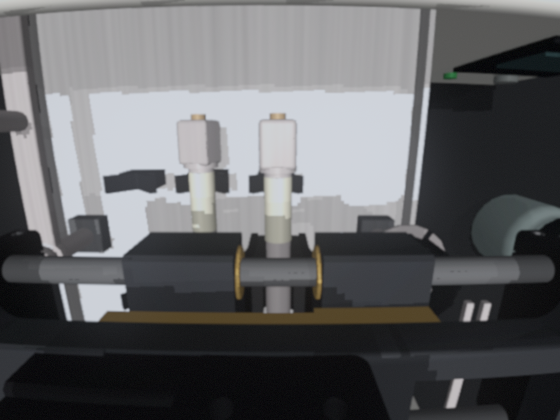

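```bash
{ python3 -m handwheel '[{"xyz":[-0.1,0.1,-0.6],"angular":[0,0,0]},{"xyz":[0,0,-0.5],"angular":[0,0,0]},{"xyz":[0,0,0],"angular":[0,0,0]}]'; python3 -m handwheel '[{"xyz":[0,0,-0.3],"angular":[0,0,0]},{"xyz":[0,0,0],"angular":[0,0,0]}]';python3 -m handwheel '[{"xyz":[0,0,-0.2],"angular":[0,0,0]},{"xyz":[0,0,0],"angular":[0,0,0]}]';} | grep -E "posi|ft|grip"
```

```text
position: [0.5648, 0.0713, 0.0369]
ft_force: [-0.8, 0.5, -3.7]
grip_width: 0.142
position: [0.5647, 0.0715, 0.0335]
ft_force: [-0.4, 0.3, -3.4]
grip_width: 0.149
position: [0.5651, 0.0716, 0.0335]
ft_force: [-0.8, -0.3, -2.7]
grip_width: 0.147
```

```bash
{ python3 -m handwheel '[{"xyz":[0,0,-0.1],"angular":[0,0,0]},{"xyz":[0,0,0],"angular":[0,0,0]},{"xyz":[0,0,0],"angular":[0,0,0]},{"xyz":[0,0,0],"angular":[0,0,0]}]' 2.6;python3 -m handwheel '[{"xyz":[0,0,0.5],"angular":[0,0,0]},{"xyz":[0,0,1],"angular":[0,0,0]},{"xyz":[0,0,2],"angular":[0,0,0]},{"xyz":[0,0,3],"angular":[0,0,0]},{"xyz":[0,0,3],"angular":[0,0,0]}]'
python3 -m handwheel '[{"xyz":[0,-1,2],"angular":[0,0,0]},{"xyz":[0,-2.5,1],"angular":[0,0,0]},{"xyz":[0,-2.5,0],"angular":[0,0,0]},{"xyz":[0,-2.5,0],"angular":[0,0,0]},{"xyz":[0,0,0],"angular":[0,0,0]}]' 0; } | grep -E "posi|ft|grip"
python3 -c "
from h import *
go(.44,.145,.15,-2.4);snap('scene','s20');snap('wrist','w20');snap('top','t20');crop('s20',220,130,350,250,5,'c20')"
```

```text
position: [0.567, 0.0721, 0.0342]
ft_force: [0.3, -0.8, -0.7]
grip_width: 0.28
position: [0.5624, 0.0716, 0.1285]
ft_force: [-0.6, -0.4, -0.7]
grip_width: 0.299
position: [0.5684, -0.0117, 0.1747]
ft_force: [0.3, -1.0, -0.1]
grip_width: 0.04
t 36.33 pos [56.77 -1.17 21.02] toolx [ 0.019 -0.001 -1.   ] jawyaw -2.0 q7 [ 0.18  1.31 -0.19] grip 0.35 F [ 0.3 -1.  -0.1]
 shift cm [-12.77  15.67  -6.02]
 dyaw -0.4  rotvec deg [ 0.1  1.1 -0.4]
```

View pics/c20.png

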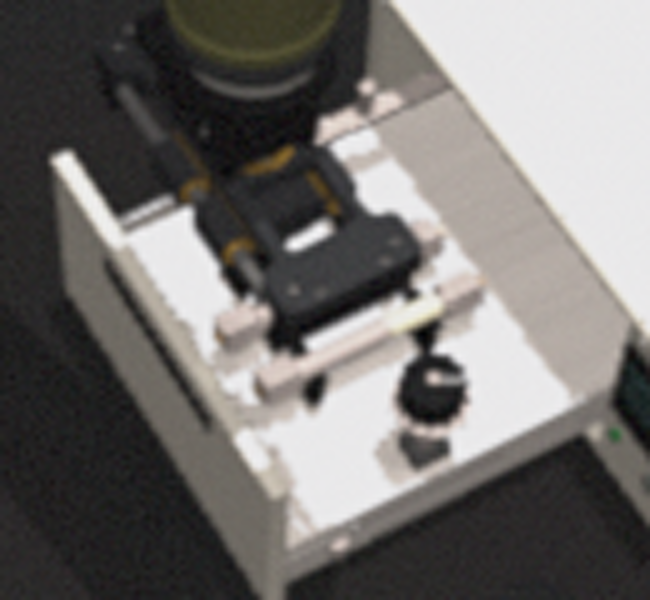

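View pics/w20.png

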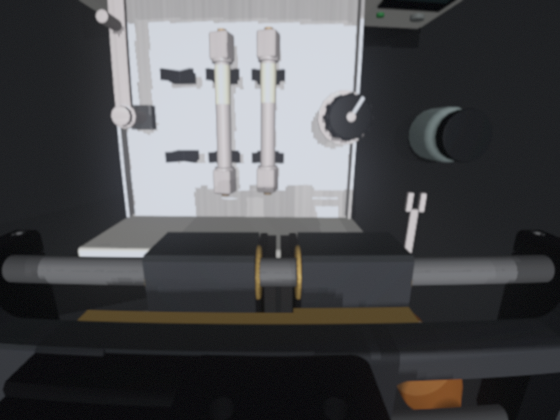

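View pics/t20.png

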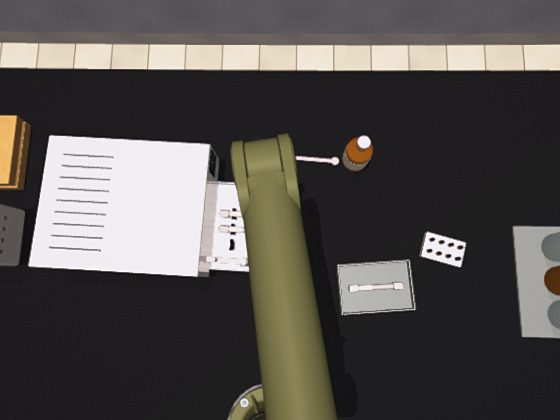

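```bash
{ python3 -m handwheel '[{"xyz":[-2,2.5,0],"angular":[0,0.5,-6]},{"xyz":[-2,2.5,0],"angular":[0,0.5,-6]},{"xyz":[-2,2.5,0],"angular":[0,0,-6]},{"xyz":[-2,2.5,0],"angular":[0,0,-6]},{"xyz":[-2,2.5,0],"angular":[0,0,-6]}]' 3
python3 -m handwheel '[{"xyz":[-1.5,2,0],"angular":[0,0,-6]},{"xyz":[-0.5,0.5,-1],"angular":[0,0,-6]},{"xyz":[0,0,-1.5],"angular":[0,0,0]},{"xyz":[0,0,0],"angular":[0,0,0]}]'; } | grep -E "posi|ft|grip"
python3 -c "
from h import *
go(.44,.148,.14,-45);snap('wrist','w21')"
```

```text
position: [0.4655, 0.1248, 0.1731]
ft_force: [-0.3, 0.7, 0.7]
grip_width: 0.292
position: [0.4365, 0.1656, 0.1484]
ft_force: [-1.3, -0.4, -0.6]
grip_width: 0.343
t 37.23 pos [43.64 16.55 18.39] toolx [ 0.003  0.004 -1.   ] jawyaw -44.5 q7 [-0.03  1.24 -1.15] grip 2.98 F [-1.3 -0.4 -0.6]
 shift cm [ 0.36 -1.75 -4.39]
 dyaw -0.5  rotvec deg [-0.2  0.2 -0.5]
```

View pics/w21.png

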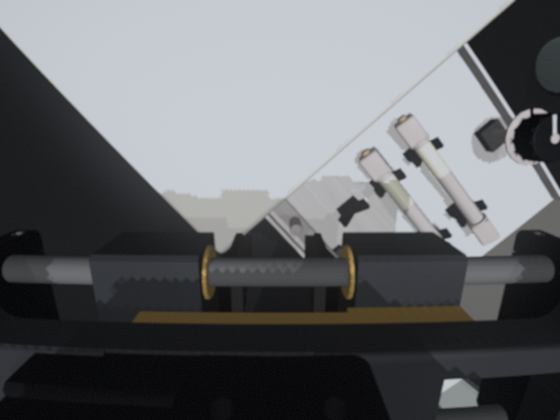

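```bash
python3 - <<'E'
from h import *
crop('w21',200,160,420,260,3.5,'c21')
d=load('w21');print(at(d,296,222,.122),at(d,296,222,.11)); print(proj(d,[[.44,.148,.122],[.437,.074,.1]]))
E
```

```text
[0.44495781 0.15331247 0.122     ] [0.44287447 0.15013653 0.11      ]
[[296.09024088 230.92708273]
 [348.98727184 280.86419261]]
```

View pics/c21.png

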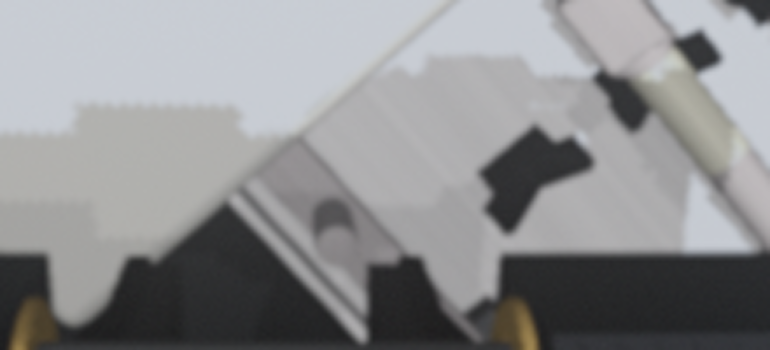

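```bash
{ python3 -m handwheel '[{"xyz":[0,-0.5,0],"angular":[0,0,7]},{"xyz":[0.1,-0.5,0],"angular":[0,0,7]},{"xyz":[0.1,-0.4,0],"angular":[0,0,7]},{"xyz":[0.1,-0.3,0],"angular":[0,0,7]},{"xyz":[0,0,0],"angular":[0,0,7]}]' 3
python3 -m handwheel '[{"xyz":[0,0,-1],"angular":[0,0,6]},{"xyz":[0,0,-1],"angular":[0,0,0]},{"xyz":[0,0,0],"angular":[0,0,0]}]'; } | grep -E "posi|ft|grip"
python3 -c "
from h import *
go(.44,.148,.107,-3)"
```

```text
position: [0.441, 0.1521, 0.153]
ft_force: [-0.1, -0.1, -0.4]
grip_width: 0.345
position: [0.443, 0.1529, 0.1347]
ft_force: [-1.3, -0.3, -0.2]
grip_width: 0.345
t 37.95 pos [44.29 15.25 17.02] toolx [ 0.003  0.01  -1.   ] jawyaw -2.1 q7 [-0.02  1.21 -0.39] grip 3.0 F [-1.3 -0.3 -0.2]
 shift cm [-0.29 -0.45 -6.32]
 dyaw -0.9  rotvec deg [-0.6  0.2 -0.9]
```

```bash
{ python3 -m handwheel '[{"xyz":[-0.3,-0.4,-1],"angular":[-0.6,0.2,-0.9]},{"xyz":[0,0,-1],"angular":[0,0,0]},{"xyz":[0,0,0],"angular":[0,0,0]}]'; } | grep -E "posi|ft|grip"
python3 -c "
from h import *
go(.44,.148,.107,-3);snap('wrist','w22')"
```

```text
position: [0.4408, 0.1495, 0.1148]
ft_force: [-0.9, -0.5, 0.5]
grip_width: 0.344
t 38.2 pos [44.08 14.95 15.03] toolx [ 0.001  0.001 -1.   ] jawyaw -3.4 q7 [ 0.01  1.18 -0.44] grip 2.99 F [-0.9 -0.5  0.5]
 shift cm [-0.08 -0.15 -4.33]
 dyaw 0.4  rotvec deg [-0.   0.   0.4]
```

View pics/w22.png

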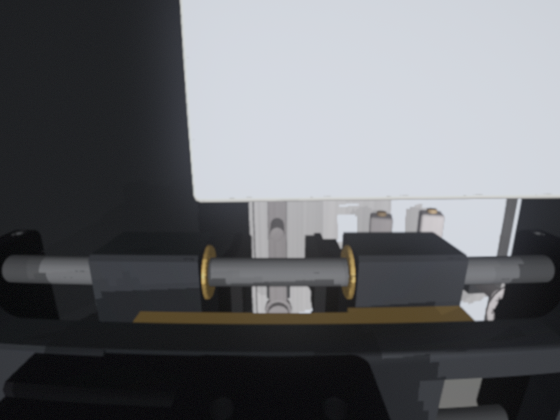

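```bash
{ python3 -m handwheel '[{"xyz":[-0.1,-0.2,-1],"angular":[0,0,0]},{"xyz":[0,0,-1.2],"angular":[0,0,0]},{"xyz":[0,0,-1],"angular":[0,0,0]},{"xyz":[0,0,0],"angular":[0,0,0]}]'; } | grep -E "posi|ft|grip"
python3 -c "
from h import *
go(.44,.148,.107,-3)"
```

```text
position: [0.4415, 0.148, 0.0827]
ft_force: [-0.5, 0.1, -0.0]
grip_width: 0.345
t 38.58 pos [44.14 14.79 11.82] toolx [ 0.004  0.002 -1.   ] jawyaw -3.5 q7 [ 0.05  1.11 -0.47] grip 3.01 F [-0.5  0.1 -0. ]
 shift cm [-0.14  0.01 -1.12]
 dyaw 0.5  rotvec deg [-0.1  0.3  0.5]
```

```bash
{ python3 -m handwheel '[{"xyz":[-0.1,0,-0.9],"angular":[0,0.3,0.5]},{"xyz":[0,0,0],"angular":[0,0,0]},{"xyz":[0,0,0],"angular":[0,0,0]}]' 1.6;
python3 -m handwheel '[{"xyz":[0.72,-0.05,0],"angular":[0,0,-5.6]},{"xyz":[0.72,-0.15,0],"angular":[0,0,-5.6]},{"xyz":[0.7,-0.2,0],"angular":[0,0,-5.6]},{"xyz":[0.67,-0.28,0],"angular":[0,0,-5.6]},{"xyz":[0,0,0],"angular":[0,0,0]}]'; } | grep -E "posi|ft|grip"
python3 -c "
from h import *
t=np.radians(65.1);go(.437+.074*np.cos(t),.074+.074*np.sin(t),.108,-25.5);snap('wrist','w23')"
```

```text
position: [0.4404, 0.1481, 0.0727]
ft_force: [-0.4, 0.5, 0.0]
grip_width: 0.218
position: [0.4683, 0.1413, 0.0731]
ft_force: [0.5, -0.3, 0.5]
grip_width: 0.185
t 39.25 pos [46.84 14.12 10.86] toolx [-0.003  0.003 -1.   ] jawyaw -26.4 q7 [ 0.12  1.1  -0.9 ] grip 1.61 F [ 0.5 -0.3  0.5]
 shift cm [-0.02 -0.   -0.06]
 dyaw 0.9  rotvec deg [-0.2 -0.2  0.9]
```

View pics/w23.png

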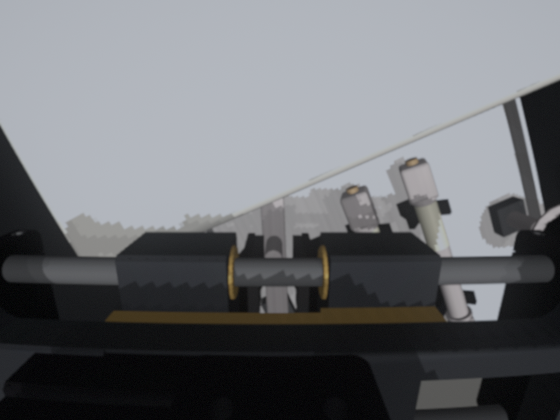

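Bar is moving with the fingers (bar at x≈275 between the jaws). Continue the arc.

```bash
{ python3 -m handwheel '[{"xyz":[0.65,-0.34,0],"angular":[0,0,-5.2]},{"xyz":[0.6,-0.4,0],"angular":[0,0,-5.6]},{"xyz":[0.57,-0.45,0],"angular":[0,0,-5.6]},{"xyz":[0.51,-0.52,0],"angular":[0,0,-5.6]},{"xyz":[0,0,0],"angular":[0,0,0]}]'; } | grep -E "posi|ft|grip"
python3 -c "
from h import *
t=np.radians(42.6);go(.437+.074*np.cos(t),.074+.074*np.sin(t),.108,-48)"
```

```text
position: [0.4888, 0.1268, 0.0737]
ft_force: [0.2, -0.3, 0.6]
grip_width: 0.182
t 39.72 pos [48.89 12.66 10.92] toolx [-0.004  0.006 -1.   ] jawyaw -48.0 q7 [ 0.14  1.11 -1.25] grip 1.58 F [ 0.2 -0.3  0.6]
 shift cm [ 0.25 -0.25 -0.12]
 dyaw 0.0  rotvec deg [-0.3 -0.3  0. ]
```

```bash
{ python3 -m handwheel '[{"xyz":[0.7,-0.8,-0.1],"angular":[-0.3,-0.3,-5.6]},{"xyz":[0.42,-0.6,0],"angular":[0,0,-5.6]},{"xyz":[0.35,-0.64,0],"angular":[0,0,-5.6]},{"xyz":[0.28,-0.66,0],"angular":[0,0,-5.6]},{"xyz":[0,0,0],"angular":[0,0,0]}]'; } | grep -E "posi|ft|grip"
python3 -c "
from h import *
t=np.radians(20.1);go(.437+.074*np.cos(t),.074+.074*np.sin(t),.108,-70.5)"
```

```text
position: [0.504, 0.1035, 0.0736]
ft_force: [-0.3, 0.0, 0.8]
grip_width: 0.18
t 40.13 pos [50.4  10.34 10.91] toolx [ 0.001  0.003 -1.   ] jawyaw -69.7 q7 [ 0.14  1.11 -1.58] grip 1.57 F [-0.3  0.   0.8]
 shift cm [ 0.25 -0.4  -0.11]
 dyaw -0.8  rotvec deg [-0.2  0.1 -0.8]
```

```bash
{ python3 -m handwheel '[{"xyz":[0.35,-0.9,-0.1],"angular":[0,0,-5.6]},{"xyz":[0.2,-0.75,0],"angular":[0,0,-5.6]},{"xyz":[0.1,-0.75,0],"angular":[0,0,-5.6]},{"xyz":[0.05,-0.6,0],"angular":[0,0,-5.6]}]';python3 -m handwheel '[{"xyz":[0,-0.4,0],"angular":[0,0,0]},{"xyz":[0,0,0],"angular":[0,0,0]}]'; } | grep -E "posi|ft|grip"
python3 -c "
from h import *
t=np.radians(-2.4);go(.437+.074*np.cos(t),.074+.074*np.sin(t),.108,-93);snap('wrist','w24')"
```

```text
position: [0.5093, 0.079, 0.0736]
ft_force: [-0.5, 0.5, -0.8]
grip_width: 0.184
position: [0.509, 0.0752, 0.074]
ft_force: [-0.7, 0.2, -0.6]
grip_width: 0.185
t 40.63 pos [50.88  7.5  10.95] toolx [ 0.004  0.006 -1.   ] jawyaw -90.5 q7 [ 0.12  1.1  -1.87] grip 1.61 F [-0.7  0.2 -0.6]
 shift cm [ 0.21 -0.41 -0.15]
 dyaw -2.5  rotvec deg [-0.3  0.3 -2.5]
```

View pics/w24.png

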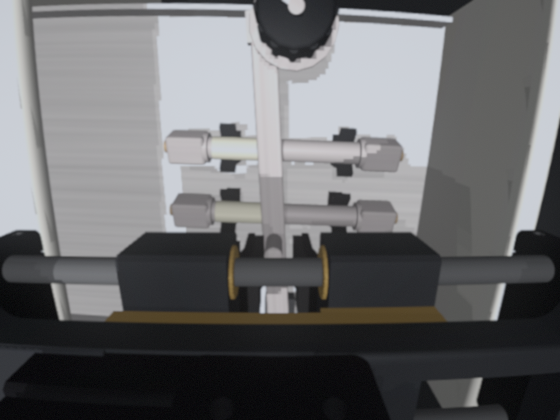

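```bash
{ python3 -m handwheel '[{"xyz":[0,-0.4,0],"angular":[0,0,-2.5]},{"xyz":[0,0,0],"angular":[0,0,0]}]';python3 -m handwheel '[{"xyz":[0,-0.4,0],"angular":[0,0,0]},{"xyz":[0,0,0],"angular":[0,0,0]}]';python3 -m handwheel '[{"xyz":[0,-0.3,0],"angular":[0,0,0]}]'; } | grep -E "posi|ft|grip"

```

```text
position: [0.5084, 0.0731, 0.0743]
ft_force: [-0.1, -0.3, 0.3]
grip_width: 0.183
position: [0.5081, 0.0702, 0.0744]
ft_force: [1.1, -0.7, 0.2]
grip_width: 0.185
position: [0.508, 0.0682, 0.0745]
ft_force: [0.2, 1.3, -0.2]
grip_width: 0.186
```

```bash
{ python3 -m handwheel '[{"xyz":[0,-0.3,0],"angular":[0,0,0]}]';python3 -m handwheel '[{"xyz":[0,-0.3,0],"angular":[0,0,0]}]';python3 -m handwheel '[{"xyz":[0,-0.3,0],"angular":[0,0,0]}]'; } | grep -E "posi|ft|grip"

```

```text
position: [0.508, 0.0675, 0.0746]
ft_force: [0.4, 8.7, -0.3]
grip_width: 0.185
position: [0.508, 0.0677, 0.0747]
ft_force: [0.7, 6.9, -1.7]
grip_width: 0.184
position: [0.508, 0.068, 0.0748]
ft_force: [-0.1, 6.3, -1.9]
grip_width: 0.186
```

```bash
{ python3 -m handwheel '[{"xyz":[0,0.3,0],"angular":[0,0,0]},{"xyz":[0,0,1.5],"angular":[0,0,0]},{"xyz":[0,0,2],"angular":[0,0,0]},{"xyz":[0,0,3],"angular":[0,0,0]},{"xyz":[0,0,3],"angular":[0,0,0]}]' 3;python3 -m handwheel '[{"xyz":[0,-1.5,2],"angular":[0,0,0]},{"xyz":[0,-2,0],"angular":[0,0,0]},{"xyz":[0,0,0],"angular":[0,0,0]}]'; } | grep -E "posi|ft|grip"
python3 -c "
from h import *
go(.628,.066,.16,-93);snap('wrist','w25');snap('scene','s25');crop('s25',220,130,350,250,5,'c25')"
```

```text
position: [0.5008, 0.0698, 0.1653]
ft_force: [0.5, 0.6, 0.3]
grip_width: 0.342
position: [0.5042, 0.0339, 0.1934]
ft_force: [0.0, -1.0, -0.7]
grip_width: 0.343
t 42.02 pos [50.42  3.34 22.89] toolx [-0.     0.014 -1.   ] jawyaw -90.8 q7 [ 0.01  1.34 -1.71] grip 2.98 F [ 0.  -1.  -0.7]
 shift cm [12.38  3.26 -6.89]
 dyaw -2.2  rotvec deg [-0.8  0.  -2.2]
```

View pics/w25.png

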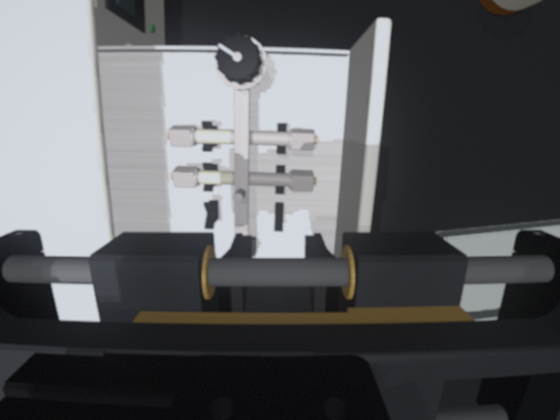

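View pics/c25.png

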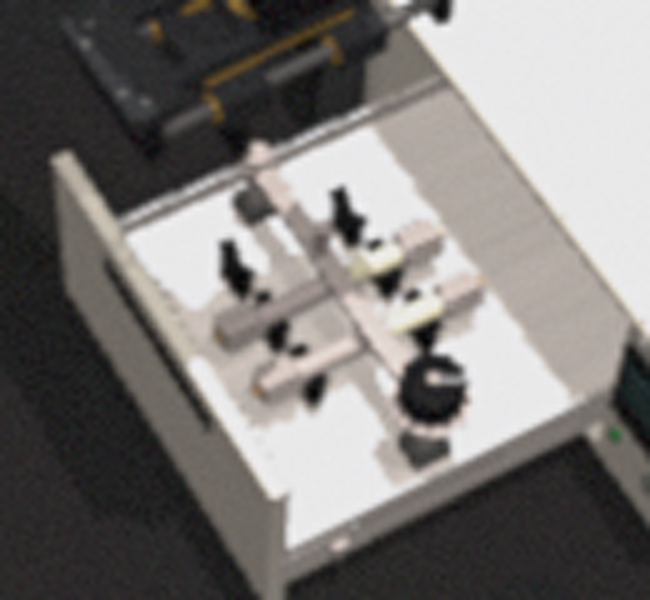

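```bash
python3 - <<'E'
from h import *
crop('w25',190,20,290,110,7,'c26')
d=load('w25');print(at(d,239,60,.127))
s=load('s25');print(at(s,220+432/5,130+383/5,.127)); print(proj(d,[[.628,.066,.127]]))
E
```

```text
[0.62672453 0.06389162 0.127     ]
[0.6319882  0.06271347 0.127     ]
[[236.34968687  58.40432527]]
```

View pics/c26.png

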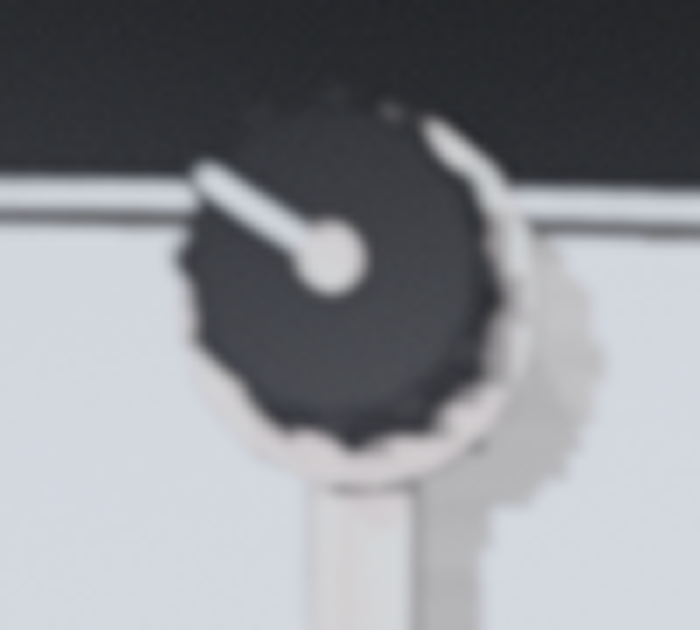

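```bash
{ python3 -m handwheel '[{"xyz":[1.5,0.4,0],"angular":[0,0,7]},{"xyz":[1.5,0.4,0],"angular":[0,0,7]},{"xyz":[1.5,0.4,0],"angular":[0,0,7]},{"xyz":[1.5,0.4,0],"angular":[0,0,7]},{"xyz":[1.5,0.4,0],"angular":[0,0,7]}]' 6.5
python3 -m handwheel '[{"xyz":[1.5,0.4,0],"angular":[0,0,7]},{"xyz":[1.5,0.4,0],"angular":[0,0,7]},{"xyz":[1,0.3,0],"angular":[0,0,7]},{"xyz":[0,0,0],"angular":[0,0,7]},{"xyz":[0,0,0],"angular":[0,0,7]}]'
python3 -m handwheel '[{"xyz":[0,0,0],"angular":[0,0,7]},{"xyz":[0,0,0],"angular":[0,0,7]},{"xyz":[0,0,0],"angular":[0,0,7]},{"xyz":[0,0,0],"angular":[0,0,7]},{"xyz":[0,0,0],"angular":[0,0,7]}]'
python3 -m handwheel '[{"xyz":[0,0,0],"angular":[0,0,7]},{"xyz":[0,0,0],"angular":[0,0,7]},{"xyz":[0,0,0],"angular":[0,0,7]},{"xyz":[0,0,0],"angular":[0,0,7]},{"xyz":[0,0,0],"angular":[0,0,7]}]'; } | grep -E "posi|ft|grip"
python3 -c "
from h import *
go(.629,.0655,.16,160);print(get_state()['joint_positions'])"
```

```text
position: [0.5763, 0.062, 0.1897]
ft_force: [0.3, -0.0, 0.2]
grip_width: 0.639
position: [0.617, 0.0817, 0.1833]
ft_force: [-0.0, 0.1, -0.1]
grip_width: 0.745
position: [0.6132, 0.0894, 0.1773]
ft_force: [0.1, 0.4, -0.5]
grip_width: 0.745
position: [0.6091, 0.0965, 0.1725]
ft_force: [0.1, 0.4, 0.0]
grip_width: 0.745
t 43.78 pos [61.01  9.76 20.79] toolx [-0.03  -0.03  -0.999] jawyaw 52.8 q7 [0.43 1.45 0.42] grip 6.48 F [0.1 0.4 0. ]
 shift cm [ 1.89 -3.21 -4.79]
 dyaw -72.8  rotvec deg [  0.4  -2.6 -72.8]
[ 0.55839778  0.47667715 -1.04442655  1.49469579  0.42541007  1.44856067
  0.41523046]
```

```bash
{ python3 -m handwheel '[{"xyz":[0.5,-0.8,0.2],"angular":[-0.5,-0.7,7]},{"xyz":[0.5,-0.8,0.2],"angular":[0,-0.7,7]},{"xyz":[0.5,-0.8,0],"angular":[0,-0.4,7]},{"xyz":[0.5,-0.8,0],"angular":[0,0,7]},{"xyz":[0,0,0],"angular":[0,0,7]}]';  } | grep -E "posi|ft|grip"
python3 -c "
from h import *
go(.629,.0655,.16,160);print(get_state()['joint_positions'].round(2))"
```

```text
position: [0.6255, 0.072, 0.1723]
ft_force: [0.0, -0.1, 0.3]
grip_width: 0.747
t 44.2 pos [62.49  7.32 20.78] toolx [ 0.017 -0.035 -0.999] jawyaw 88.3 q7 [0.52 1.43 1.02] grip 6.5 F [ 0.  -0.1  0.3]
 shift cm [ 0.41 -0.77 -4.78]
 dyaw 71.7  rotvec deg [ 1.1  2.1 71.7]
[ 0.67  0.52 -1.17  1.51  0.52  1.43  1.02]
```

```bash
{ python3 -m handwheel '[{"xyz":[0.4,-0.7,-1.5],"angular":[1.1,2.1,0]},{"xyz":[0,0,-1.5],"angular":[0,0,0]},{"xyz":[0,0,-1.5],"angular":[0,0,0]},{"xyz":[0,0,0],"angular":[0,0,0]}]';  } | grep -E "posi|ft|grip"
python3 -c "
from h import *
go(.629,.0655,.13,88);print(get_state()['joint_positions'].round(2));snap('wrist','w27')"
```

```text
position: [0.6272, 0.0695, 0.1226]
ft_force: [-1.5, -0.6, -0.6]
grip_width: 0.743
t 44.53 pos [62.8   6.99 15.81] toolx [-0.023 -0.011 -1.   ] jawyaw 88.9 q7 [0.54 1.39 1.02] grip 6.47 F [-1.5 -0.6 -0.6]
 shift cm [ 0.1  -0.44 -2.81]
 dyaw -0.9  rotvec deg [ 0.6 -1.3 -0.9]
[ 0.65  0.59 -1.13  1.53  0.54  1.39  1.02]
```

View pics/w27.png

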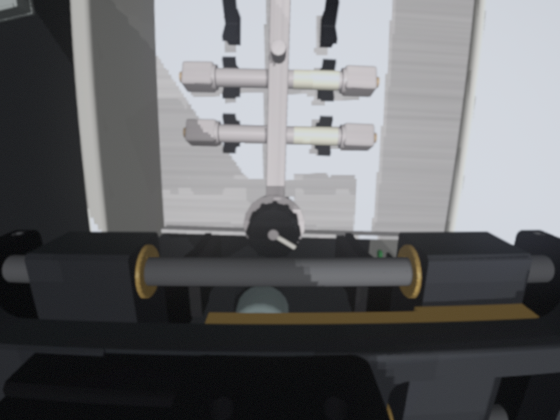

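```bash
python3 - <<'E'
from h import *
d=load('w27');print(at(d,274,235,.127),at(d,295,248,.127)); crop('w27',220,180,340,260,6,'c27')
E
```

```text
[0.62957508 0.06621153 0.127     ] [0.63909616 0.08031481 0.127     ]
```

View pics/c27.png

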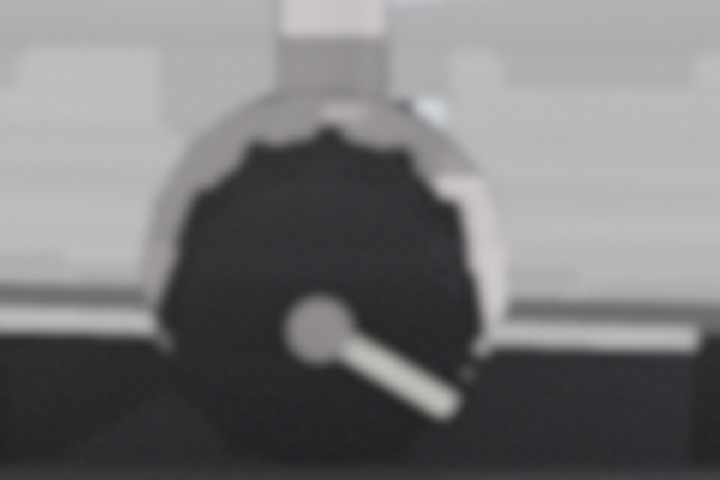

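```bash
{ python3 -m handwheel '[{"xyz":[0.1,-0.4,-1],"angular":[0.6,-1.3,-0.9]},{"xyz":[0,0,-1],"angular":[0,0,0]},{"xyz":[0,0,-1],"angular":[0,0,0]},{"xyz":[0,0,0],"angular":[0,0,0]}]';  } | grep -E "posi|ft|grip"
python3 -c "
from h import *
go(.6293,.066,.107,88)"
```

```text
position: [0.6271, 0.0708, 0.0936]
ft_force: [0.1, -0.1, -0.4]
grip_width: 0.745
t 44.92 pos [62.7   7.08 12.91] toolx [ 0.003 -0.    -1.   ] jawyaw 88.4 q7 [0.55 1.31 1.  ] grip 6.48 F [ 0.1 -0.1 -0.4]
 shift cm [ 0.23 -0.48 -2.21]
 dyaw -0.4  rotvec deg [ 0.   0.2 -0.4]
```

```bash
{ python3 -m handwheel '[{"xyz":[0.2,-0.45,-0.6],"angular":[0,0.2,-0.4]},{"xyz":[0,-0.05,-0.6],"angular":[0,0,0]},{"xyz":[0,0,-0.5],"angular":[0,0,0]},{"xyz":[0,0,0],"angular":[0,0,0]}]';  } | grep -E "posi|ft|grip"
python3 -c "
from h import *
go(.6293,.066,.107,88)"
```

```text
position: [0.6298, 0.0668, 0.076]
ft_force: [0.1, -0.9, -0.6]
grip_width: 0.749
t 45.25 pos [62.98  6.68 11.15] toolx [ 0.    -0.001 -1.   ] jawyaw 88.0 q7 [0.57 1.29 0.99] grip 6.52 F [ 0.1 -0.9 -0.6]
 shift cm [-0.05 -0.08 -0.45]
 dyaw -0.0  rotvec deg [ 0.  0. -0.]
```

```bash
{ python3 -m handwheel '[{"xyz":[0,-0.1,-0.4],"angular":[0,0,0]},{"xyz":[0,0,0],"angular":[0,0,0]}]';python3 -m handwheel '[{"xyz":[0,0,0],"angular":[0,0,0]},{"xyz":[0,0,0],"angular":[0,0,0]},{"xyz":[0,0,0],"angular":[0,0,0]},{"xyz":[0,0,0],"angular":[0,0,0]},{"xyz":[0,0,0],"angular":[0,0,0]}]' 0 45;python3 -m handwheel '[{"xyz":[0,0,0],"angular":[0,0,0]}]';  } | grep -E "posi|ft|grip"
python3 -c "
from h import *
go(.6293,.066,.107,88);print(get_state()['torque'])"
```

```text
position: [0.63, 0.066, 0.0716]
ft_force: [-0.2, 0.3, -0.0]
grip_width: 0.753
position: [0.6306, 0.0662, 0.0724]
ft_force: [-0.4, 0.1, 0.6]
grip_width: 0.456
position: [0.6307, 0.0658, 0.0726]
ft_force: [-0.3, 0.4, -0.4]
grip_width: 0.403
t 45.92 pos [63.06  6.59 10.81] toolx [ 0.002 -0.    -1.   ] jawyaw 88.0 q7 [0.57 1.28 0.99] grip 3.51 F [-0.3  0.4 -0.4]
 shift cm [-0.13  0.01 -0.11]
 dyaw -0.0  rotvec deg [ 0.   0.1 -0. ]
[ 0.21575033  0.01438202 -0.03525478]
```

```bash
cat > c.py <<'E'
from h import *
import sys
s=get_state();M=R.from_rotvec(s['tool_rot']).as_matrix();p=np.array(s['position'])-M[:,0]*.0355
print('t',round(s['time'],2),'tip',(p*100).round(2),'yaw',round(np.degrees(np.arctan2(M[1,2],M[0,2])),1),'tx',M[:2,0].round(3),'F',s['ft_force'].round(1),'T',s['torque'].round(2),'grip',round(s['grip_width']*8.7,2),'q',s['joint_positions'].round(2))
E
python3 -m handwheel '[{"xyz":[0,0,-0.02],"angular":[0,0,-3]},{"xyz":[0,0,-0.02],"angular":[0,0,-6]},{"xyz":[0,0,-0.02],"angular":[0,0,-6]},{"xyz":[0,0,-0.02],"angular":[0,0,-6]},{"xyz":[0,0,-0.02],"angular":[0,0,-6]}]' >/dev/null; python3 c.py
```

```text
t 46.33 tip [63.05  6.53 10.73] yaw 59.9 tx [ 0.001 -0.001] F [-0.7 -0.3 -1.1] T [-0.03 -0.1   0.07] grip 3.5 q [ 0.61  0.57 -1.01  1.6   0.5   1.25  0.55]
```

```bash
python3 -m handwheel '[{"xyz":[0,0,-0.02],"angular":[0,0,-6]},{"xyz":[0,0,-0.02],"angular":[0,0,-6]},{"xyz":[0,0,-0.02],"angular":[0,0,-6]},{"xyz":[0,0,-0.02],"angular":[0,0,-6]},{"xyz":[0,0,-0.02],"angular":[0,0,-6]}]' >/dev/null; python3 c.py;python3 -m handwheel '[{"xyz":[0,0,-0.02],"angular":[0,0,-6]},{"xyz":[0,0,-0.02],"angular":[0,0,-6]},{"xyz":[0,0,-0.02],"angular":[0,0,-6]},{"xyz":[0,0,-0.02],"angular":[0,0,-6]},{"xyz":[0,0,-0.02],"angular":[0,0,-6]}]' >/dev/null; python3 c.py
python3 -c "
from h import *
snap('wrist','w28')"
```

```text
t 46.75 tip [63.    6.47 10.65] yaw 28.4 tx [-0.001 -0.002] F [-1.1  0.4 -0.7] T [-0.08 -0.07  0.03] grip 3.46 q [ 0.54  0.52 -0.9   1.61  0.43  1.23  0.05]
t 47.17 tip [62.92  6.45 10.56] yaw -3.1 tx [-0.003 -0.002] F [-1.   0.1 -0.9] T [-0.06 -0.04  0.04] grip 3.5 q [ 0.47  0.48 -0.79  1.61  0.36  1.21 -0.46]
```

View pics/w28.png

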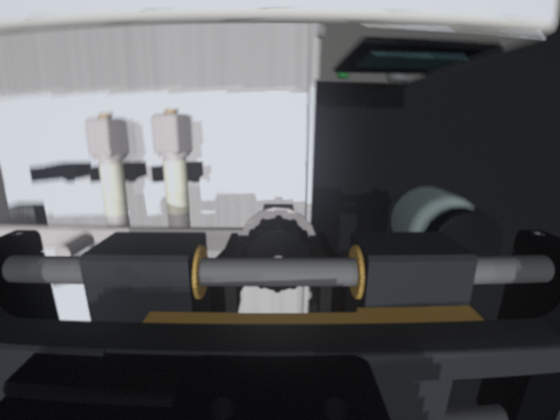

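```bash
python3 -m handwheel '[{"xyz":[0.01,0,-0.02],"angular":[0,0,-6]},{"xyz":[0.01,0,-0.02],"angular":[0,0,-6]},{"xyz":[0.01,0,-0.02],"angular":[0,0,-6]},{"xyz":[0.01,0,-0.02],"angular":[0,0,-6]},{"xyz":[0.01,0,-0.02],"angular":[0,0,-6]}]' >/dev/null; python3 c.py;python3 -m handwheel '[{"xyz":[0.01,0,-0.02],"angular":[0,0,-6]},{"xyz":[0.01,0,-0.02],"angular":[0,0,-6]},{"xyz":[0.01,0,-0.02],"angular":[0,0,-6]},{"xyz":[0.01,0,-0.02],"angular":[0,0,-6]},{"xyz":[0.01,0,-0.02],"angular":[0,0,-6]}]' >/dev/null; python3 c.py
python3 -m handwheel '[{"xyz":[0.01,0,-0.02],"angular":[0,0,-6]},{"xyz":[0.01,0,-0.02],"angular":[0,0,-6]},{"xyz":[0.01,0,-0.02],"angular":[0,0,-6]},{"xyz":[0,0,-0.02],"angular":[0,0,-6]},{"xyz":[0,0,0],"angular":[0,0,0]}]' >/dev/null; python3 c.py
python3 -c "
from h import *
snap('wrist','w29')"
```

```text
t 47.63 tip [62.85  6.47 10.48] yaw -33.9 tx [-0.006 -0.002] F [-0.6 -0.4 -0.2] T [-0.17  0.01 -0.02] grip 3.51 q [ 0.4   0.45 -0.69  1.61  0.31  1.19 -0.95]
t 48.05 tip [62.8   6.52 10.4 ] yaw -64.5 tx [-0.007  0.001] F [-1.  -1.2  0.1] T [-0.19  0.03  0.09] grip 3.47 q [ 0.33  0.43 -0.6   1.62  0.25  1.18 -1.45]
t 48.47 tip [62.78  6.59 10.34] yaw -89.0 tx [-0.007  0.003] F [-0.3 -0.3  0.1] T [-0.13 -0.08 -0.01] grip 3.49 q [ 0.27  0.42 -0.52  1.62  0.22  1.17 -1.86]
```

View pics/w29.png

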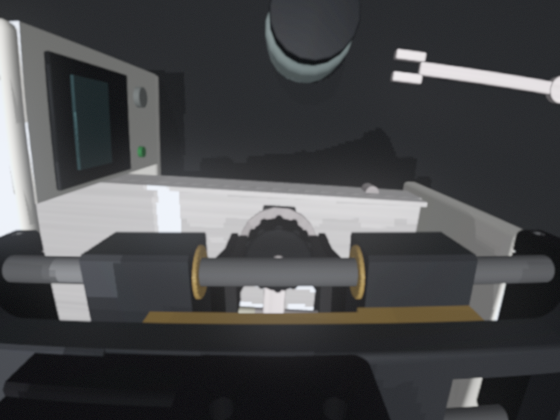

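```bash
python3 -m handwheel '[{"xyz":[0.02,0,-0.02],"angular":[0,-0.2,-6]},{"xyz":[0.02,0,-0.02],"angular":[0,-0.2,-6]},{"xyz":[0.01,0,-0.02],"angular":[0,0,-6]},{"xyz":[0.01,0,-0.02],"angular":[0,0,-6]},{"xyz":[0,0,0],"angular":[0,0,0]}]' >/dev/null; python3 c.py
python3 -m handwheel '[{"xyz":[0,0,0],"angular":[0,0,0]},{"xyz":[0,0,0],"angular":[0,0,0]},{"xyz":[0,0,0],"angular":[0,0,0]},{"xyz":[0,0,0],"angular":[0,0,0]},{"xyz":[0,0,1],"angular":[0,0,0]}]' 6.5 >/dev/null; python3 c.py
```

```text
t 48.93 tip [62.79  6.64 10.28] yaw -112.4 tx [0.001 0.003] F [ 0.5 -0.4  0. ] T [-0.23  0.01 -0.02] grip 3.49 q [ 0.22  0.4  -0.46  1.63  0.19  1.16 -2.24]
t 49.35 tip [62.63  6.69 11.09] yaw -111.4 tx [-0.003  0.004] F [-1.1 -1.1 -0.1] T [-0.02  0.01  0.03] grip 5.95 q [ 0.22  0.39 -0.46  1.62  0.18  1.17 -2.22]
```

```bash
{ python3 -m handwheel '[{"xyz":[0,0,1.5],"angular":[0,0,0]},{"xyz":[0,0,2],"angular":[0,0,4]},{"xyz":[0,0,1],"angular":[0,0,7]},{"xyz":[0,0,0],"angular":[0,0,7]},{"xyz":[0,0,0],"angular":[0,0,7]}]' 6.5
python3 -m handwheel '[{"xyz":[0,0,0],"angular":[0,0,7]},{"xyz":[0,0,0],"angular":[0,0,7]},{"xyz":[0,0,0],"angular":[0,0,7]},{"xyz":[0,0,0],"angular":[0,0,7]},{"xyz":[0,0,0],"angular":[0,0,7]}]'
python3 -m handwheel '[{"xyz":[0,0,0],"angular":[0,0,7]},{"xyz":[0,0,0],"angular":[0,0,7]},{"xyz":[0,0,0],"angular":[0,0,7]},{"xyz":[0,0,0],"angular":[0,0,7]},{"xyz":[0,0,0],"angular":[0,0,7]}]'
python3 -m handwheel '[{"xyz":[0,0,0],"angular":[0,0,7]},{"xyz":[0,0,0],"angular":[0,0,7]},{"xyz":[0,0,0],"angular":[0,0,7]},{"xyz":[0,0,0],"angular":[0,0,7]},{"xyz":[0,0,0],"angular":[0,0,7]}]'; } >/dev/null; python3 c.py; python3 -c "
from h import *
go(.6293,.066,.15,70);snap('wrist','w30');snap('scene','s30')"
```

```text
t 51.02 tip [63.17  6.72 17.92] yaw 21.9 tx [0.005 0.009] F [ 0.1 -0.1  0.2] T [-0.   -0.1  -0.03] grip 6.51 q [ 0.51  0.43 -0.85  1.53  0.33  1.32  0.01]
t 51.02 pos [63.17  6.72 17.92] toolx [ 0.005  0.009 -1.   ] jawyaw 21.9 q7 [0.33 1.32 0.01] grip 6.51 F [ 0.1 -0.1  0.2]
 shift cm [-0.24 -0.12 -2.92]
 dyaw 48.1  rotvec deg [-0.6  0.1 48.1]
```

View pics/w30.png

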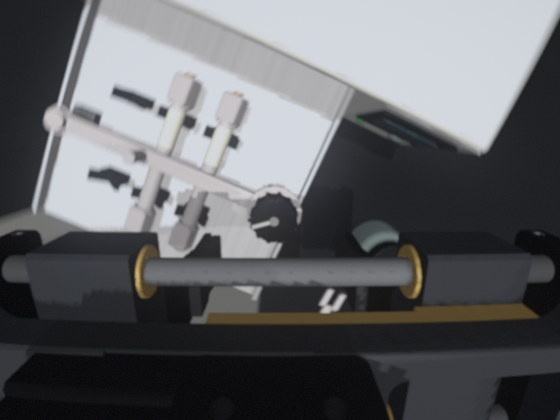

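```bash
python3 - <<'E'
from h import *
d=load('w30');a=at(d,274,222,.122);b=at(d,252,227,.122);print(a,b,np.degrees(np.arctan2(*(b-a)[[1,0]])))
crop('w30',230,170,330,250,7,'c30')
E
```

```text
[0.62994232 0.06480783 0.122     ] [0.61591195 0.05491813 0.122     ] -144.82084788251188
```

View pics/c30.png

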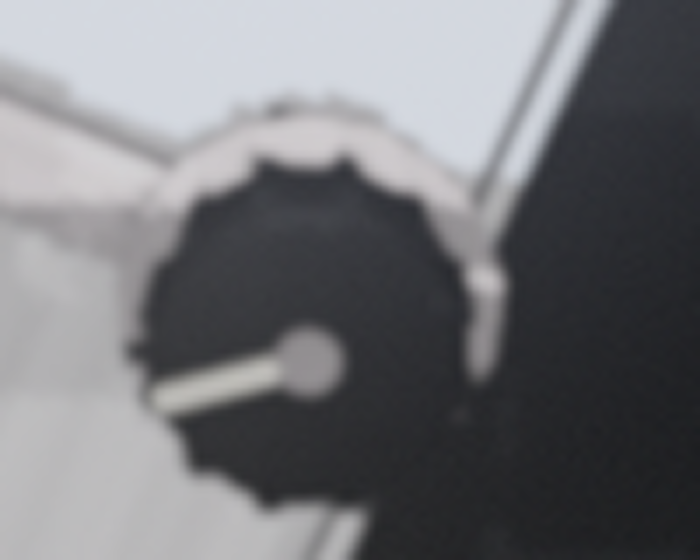

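```bash
{ python3 -m handwheel '[{"xyz":[-0.2,-0.1,-1.5],"angular":[-0.6,0,0]},{"xyz":[0,0,-1.5],"angular":[0,0,0]},{"xyz":[0,0,-1.5],"angular":[0,0,0]},{"xyz":[0,0,0],"angular":[0,0,0]}]'; } >/dev/null; python3 -c "
from h import *
go(.6295,.0655,.103,22)"
```

```text
t 51.45 pos [62.99  6.6  13.23] toolx [ 0.008 -0.004 -1.   ] jawyaw 20.8 q7 [ 0.36  1.24 -0.04] grip 6.49 F [-1.2 -0.1 -0.8]
 shift cm [-0.04 -0.05 -2.93]
 dyaw 1.2  rotvec deg [0.2 0.5 1.2]
```

```bash
{ python3 -m handwheel '[{"xyz":[-0.1,-0.1,-0.9],"angular":[0.2,0.5,1]},{"xyz":[0,0,-0.9],"angular":[0,0,0]},{"xyz":[0,0,-0.8],"angular":[0,0,0]},{"xyz":[0,0,0],"angular":[0,0,0]}]'; } >/dev/null; python3 -c "
from h import *
go(.6295,.0655,.103,22)"
```

```text
t 51.78 pos [62.84  6.48 10.35] toolx [-0.002 -0.001 -1.   ] jawyaw 21.7 q7 [ 0.38  1.21 -0.03] grip 6.53 F [ 0.5 -0.9 -0.1]
 shift cm [ 0.11  0.07 -0.05]
 dyaw 0.3  rotvec deg [ 0.1 -0.1  0.3]
```

```bash
{ python3 -m handwheel '[{"xyz":[0.1,0.1,-0.1],"angular":[0,0,0]},{"xyz":[0,0,0],"angular":[0,0,0]},{"xyz":[0,0,0],"angular":[0,0,0]},{"xyz":[0,0,0],"angular":[0,0,0]},{"xyz":[0,0,0],"angular":[0,0,0]}]' 0 45; python3 -m handwheel '[{"xyz":[0,0,0],"angular":[0,0,0]},{"xyz":[0,0,0],"angular":[0,0,0]},{"xyz":[0,0,0],"angular":[0,0,0]}]';} >/dev/null; python3 c.py
python3 -m handwheel '[{"xyz":[0,0,-0.01],"angular":[0,0,-4]}]'>/dev/null; python3 c.py
python3 -m handwheel '[{"xyz":[0,0,-0.01],"angular":[0,0,-4]}]'>/dev/null; python3 c.py
python3 -m handwheel '[{"xyz":[0,0,-0.01],"angular":[0,0,-4]}]'>/dev/null; python3 c.py
```

```text
t 52.45 tip [62.93  6.59 10.34] yaw 21.7 tx [-0.003 -0.002] F [-0.2 -1.  -1.2] T [ 0.07 -0.08  0.02] grip 3.47 q [ 0.48  0.5  -0.82  1.61  0.38  1.21 -0.04]
t 52.53 tip [62.93  6.59 10.33] yaw 17.6 tx [-0.003 -0.001] F [-1.3 -1.5 -0.5] T [-0.02  0.05  0.03] grip 3.5 q [ 0.48  0.49 -0.81  1.61  0.37  1.21 -0.1 ]
t 52.62 tip [62.93  6.59 10.31] yaw 13.5 tx [-0.003 -0.001] F [-0.6 -0.  -0.3] T [-0.07  0.08  0.  ] grip 3.51 q [ 0.47  0.49 -0.79  1.61  0.37  1.2  -0.17]
t 52.7 tip [62.93  6.59 10.3 ] yaw 9.3 tx [-0.003 -0.001] F [-1.  -0.4 -1. ] T [-0.04  0.05  0.07] grip 3.48 q [ 0.46  0.48 -0.78  1.61  0.36  1.2  -0.24]
```

```bash
python3 -m handwheel '[{"xyz":[0,0,-0.01],"angular":[0,0,-4]},{"xyz":[0,0,-0.01],"angular":[0,0,-4]}]'>/dev/null; python3 c.py
python3 -m handwheel '[{"xyz":[0,0,-0.01],"angular":[0,0,-4]},{"xyz":[0,0,-0.01],"angular":[0,0,-4]}]'>/dev/null; python3 c.py
```

```text
t 52.87 tip [62.93  6.59 10.28] yaw 0.9 tx [-0.003 -0.   ] F [-1.1 -0.3 -0.2] T [-0.07  0.1   0.04] grip 3.5 q [ 0.44  0.47 -0.75  1.61  0.34  1.19 -0.37]
t 53.03 tip [62.93  6.59 10.26] yaw -7.5 tx [-0.003  0.   ] F [-1.1 -0.2  0.5] T [-0.11  0.04  0.06] grip 3.47 q [ 0.42  0.47 -0.73  1.61  0.33  1.19 -0.51]
```

```bash
python3 -m handwheel '[{"xyz":[0,0,-0.01],"angular":[0,0,-4]},{"xyz":[0,0,-0.01],"angular":[0,0,-4]}]'>/dev/null; python3 c.py
python3 -m handwheel '[{"xyz":[0,0,-0.01],"angular":[0,0,-4]}]'>/dev/null; python3 c.py
```

```text
t 53.2 tip [62.93  6.59 10.24] yaw -15.9 tx [-0.002  0.   ] F [-1.  -0.9 -0.9] T [-0.1   0.07  0.04] grip 3.5 q [ 0.4   0.46 -0.7   1.62  0.31  1.19 -0.64]
t 53.28 tip [62.93  6.59 10.23] yaw -20.1 tx [-0.002  0.   ] F [-0.4 -0.7  0. ] T [-0.08  0.06  0.  ] grip 3.5 q [ 0.39  0.45 -0.69  1.62  0.3   1.18 -0.71]
```

```bash
python3 -m handwheel '[{"xyz":[0,0,-0.01],"angular":[0,0,-4]}]'>/dev/null; python3 c.py
python3 -m handwheel '[{"xyz":[0,0,-0.01],"angular":[0,0,-4]}]'>/dev/null; python3 c.py
```

```text
t 53.37 tip [62.93  6.59 10.22] yaw -24.3 tx [-0.002  0.   ] F [-0.7  0.2 -1.1] T [-0.1   0.13  0.03] grip 3.47 q [ 0.38  0.45 -0.67  1.62  0.3   1.18 -0.78]
t 53.45 tip [62.93  6.59 10.2 ] yaw -28.5 tx [-0.002  0.   ] F [-0.9 -0.4 -0.7] T [-0.09  0.13  0.08] grip 3.52 q [ 0.37  0.45 -0.66  1.62  0.29  1.18 -0.85]
```

```bash
python3 -m handwheel '[{"xyz":[0,0,-0.01],"angular":[0,0,-4]}]'>/dev/null; python3 c.py
python3 -m handwheel '[{"xyz":[0,0,-0.01],"angular":[0,0,-4]}]'>/dev/null; python3 c.py
```

```text
t 53.53 tip [62.93  6.59 10.19] yaw -32.7 tx [-0.002  0.   ] F [ 0.4  0.  -0.5] T [-0.15  0.12  0.06] grip 3.47 q [ 0.36  0.44 -0.65  1.62  0.28  1.18 -0.92]
t 53.62 tip [62.93  6.58 10.18] yaw -36.8 tx [-0.002  0.   ] F [-1.4 -0.1  0.3] T [-0.16  0.16  0.32] grip 3.53 q [ 0.35  0.44 -0.63  1.62  0.28  1.18 -0.99]
```

```bash
python3 -m handwheel '[{"xyz":[0,0,-0.01],"angular":[0,0,-4]}]'>/dev/null; python3 c.py
```

```text
t 53.7 tip [62.93  6.58 10.19] yaw -41.0 tx [-0.002 -0.   ] F [-0.2 -0.7  0. ] T [-0.13  0.14  0.29] grip 3.48 q [ 0.34  0.44 -0.62  1.62  0.27  1.17 -1.05]
```

```bash
python3 -m handwheel '[{"xyz":[0,0,-0.01],"angular":[0,0,-4]}]'>/dev/null; python3 c.py
```

```text
t 53.78 tip [62.93  6.58 10.19] yaw -45.1 tx [-0.001 -0.   ] F [-0.5 -0.2 -0.5] T [-0.2   0.13  0.3 ] grip 3.54 q [ 0.33  0.43 -0.61  1.62  0.26  1.17 -1.12]
```

```bash
{ python3 -m handwheel '[{"xyz":[0,0,0],"angular":[0,0,0]},{"xyz":[0,0,0],"angular":[0,0,0]},{"xyz":[0,0,0],"angular":[0,0,0]},{"xyz":[0,0,0],"angular":[0,0,0]},{"xyz":[0,0,0],"angular":[0,0,0]}]' 6;python3 -m handwheel '[{"xyz":[0,0,1],"angular":[0,0,0]},{"xyz":[0,0,2],"angular":[0,0,0]},{"xyz":[0,0,3],"angular":[0,0,0]},{"xyz":[0,0,3],"angular":[0,0,0]},{"xyz":[0,-2,2],"angular":[0,0,0]}]'
python3 -m handwheel '[{"xyz":[-1,-3,0],"angular":[0,0,5]},{"xyz":[-1,-3,0],"angular":[0,0,5]},{"xyz":[-1,-2,0],"angular":[0,0,5]},{"xyz":[-0.5,-1,0],"angular":[0,0,5]},{"xyz":[0,0,0],"angular":[0,0,0]}]' 0; } | grep -E "posi|ft"; python3 c.py; python3 -c "
from h import *
snap('wrist','w31');snap('scene','s31');crop('s31',220,130,350,250,5,'c31')"
```

```text
position: [0.6308, 0.0666, 0.0673]
ft_force: [-0.7, 0.1, -0.9]
position: [0.6255, 0.0515, 0.1776]
ft_force: [-0.6, 0.6, 1.0]
position: [0.5946, -0.0441, 0.1905]
ft_force: [0.9, 0.0, -0.3]
t 55.03 tip [59.43 -4.41 22.6 ] yaw -23.3 tx [0.007 0.001] F [ 0.9  0.  -0.3] T [-0.05 -0.07  0.01] grip 3.46 q [ 0.58  0.26 -0.65  1.57  0.16  1.36 -0.49]
```

View pics/w31.png

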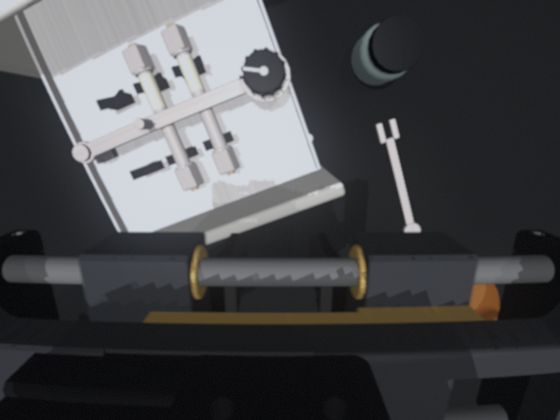

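View pics/c31.png

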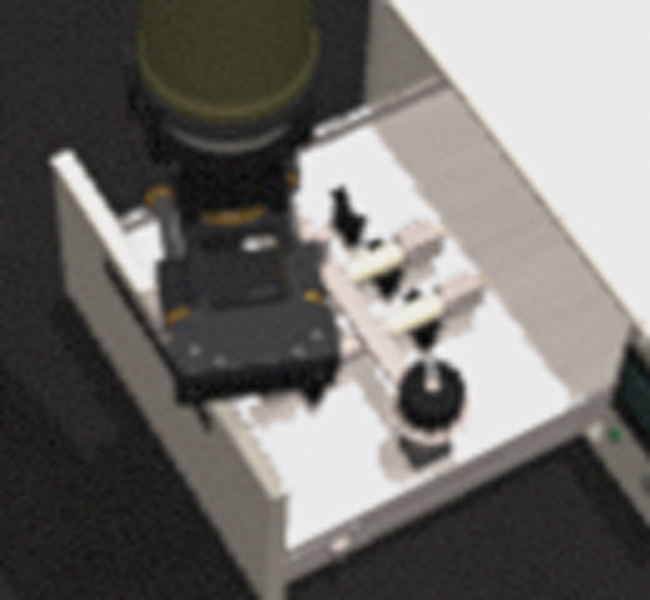

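Check the flange mark against the index line.

```bash
python3 - <<'E'
from h import *
d=load('w31');a=at(d,264,71,.1195);b=at(d,244,70,.1195);print(a,b,np.degrees(np.arctan2(*(b-a)[[1,0]])))
crop('w31',225,35,305,110,8,'c32')
E
```

```text
[0.62989462 0.06463161 0.1195    ] [0.61500759 0.0719606  0.1195    ] 153.78865376147058
```

View pics/c32.png

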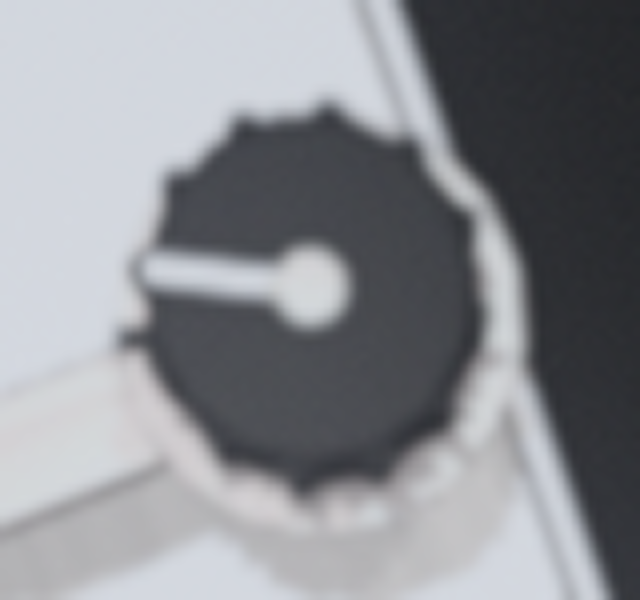

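```bash
{ python3 -m handwheel '[{"xyz":[-1.5,-1.3,0],"angular":[0,0,5]},{"xyz":[-2,-1.5,0],"angular":[0,0,6]},{"xyz":[-2,-1.5,-1],"angular":[0,0,5]},{"xyz":[-1,-1,-2],"angular":[0,0,4]},{"xyz":[0,0,0],"angular":[0,0,0]}]'; } >/dev/null; python3 -c "
from h import *
go(.524,-.1,.095,-2.4)"
```

```text
t 55.55 pos [53.17 -8.4  19.66] toolx [ 0.009  0.014 -1.   ] jawyaw -2.3 q7 [0.07 1.28 0.01] grip 0.16 F [-0.5 -0.5 -1.4]
 shift cm [ -0.77  -1.6  -10.16]
 dyaw -0.1  rotvec deg [-0.8  0.5 -0.2]
```

```bash
{ python3 -m handwheel '[{"xyz":[-0.7,-1.6,-1.5],"angular":[-0.8,0.5,0]},{"xyz":[0,0,-2],"angular":[0,0,0]},{"xyz":[0,0,-2],"angular":[0,0,0]},{"xyz":[0,0,-2],"angular":[0,0,0]},{"xyz":[0,0,0],"angular":[0,0,0]}]'; } >/dev/null; python3 -c "
from h import *
go(.524,-.08,.095,-2.4)"
```

```text
t 55.97 pos [53.18 -8.99 12.43] toolx [ 0.009  0.002 -1.   ] jawyaw -2.7 q7 [ 0.13  1.14 -0.03] grip 0.05 F [-0.8 -0.3 -0.2]
 shift cm [-0.78  0.99 -2.93]
 dyaw 0.3  rotvec deg [-0.1  0.5  0.3]
```

```bash
{ python3 -m handwheel '[{"xyz":[-0.6,0,-1.2],"angular":[0,0.5,0.3]},{"xyz":[0,0,-1.2],"angular":[0,0,0]},{"xyz":[0,0,0],"angular":[0,0,0]}]'; } >/dev/null; python3 -c "
from h import *
go(.524,-.065,.095,-2.4)"
```

```text
t 56.22 pos [52.93 -8.53 10.13] toolx [ 0.004  0.004 -1.   ] jawyaw -2.4 q7 [ 0.15  1.1  -0.05] grip 0.04 F [-0.4 -0.1  0.8]
 shift cm [-0.53  2.03 -0.63]
 dyaw -0.0  rotvec deg [-0.2  0.2 -0. ]
```

```bash
python3 -m handwheel '[{"xyz":[-0.4,0.5,-0.5],"angular":[-0.2,0.2,0]},{"xyz":[0,0.7,0],"angular":[0,0,0]}]' >/dev/null; python3 c.py;python3 -m handwheel '[{"xyz":[0,0.5,0],"angular":[0,0,0]}]'>/dev/null; python3 c.py;python3 -m handwheel '[{"xyz":[0,0.5,0],"angular":[0,0,0]}]'>/dev/null; python3 c.py;python3 -m handwheel '[{"xyz":[0,0.5,0],"angular":[0,0,0]}]'>/dev/null; python3 c.py
```

```text
t 56.38 tip [52.6  -7.32  9.65] yaw -2.5 tx [0.001 0.   ] F [-0.8  1.5 -1.1] T [-0.   -0.05  0.01] grip 0.05 q [ 0.69  0.23 -0.66  1.88  0.16  1.09 -0.08]
t 56.47 tip [52.64 -6.71  9.7 ] yaw -2.5 tx [0.002 0.   ] F [ 0.5 -0.4 -0.3] T [-0.03 -0.16  0.03] grip 0.05 q [ 0.68  0.23 -0.67  1.88  0.16  1.09 -0.09]
t 56.55 tip [52.66 -6.13  9.74] yaw -2.5 tx [0.002 0.   ] F [0.4 0.5 0.3] T [ 0.01 -0.06  0.03] grip 0.07 q [ 0.67  0.22 -0.67  1.88  0.16  1.09 -0.1 ]
t 56.63 tip [52.68 -5.67  9.79] yaw -2.5 tx [ 0.003 -0.002] F [ 1.1 -4.8 -2.7] T [-0.94 -0.27 -0.04] grip 0.03 q [ 0.67  0.22 -0.67  1.88  0.16  1.09 -0.11]
```

```bash
for k in 1; do python3 -m handwheel '[{"xyz":[0,1,-0.1],"angular":[0,0,0]},{"xyz":[0.05,1.2,-0.03],"angular":[0,0,0]},{"xyz":[0.05,1.2,-0.03],"angular":[0,0,0]},{"xyz":[0.05,1.2,-0.03],"angular":[0,0,0]},{"xyz":[0.05,1.2,0],"angular":[0,0,0]}]'>/dev/null; python3 c.py; done
python3 -m handwheel '[{"xyz":[0,1.2,0],"angular":[0,0,0]},{"xyz":[0.05,1.2,0],"angular":[0,0,0]},{"xyz":[0.05,1.2,0],"angular":[0,0,0]},{"xyz":[0.05,1.2,0],"angular":[0,0,0]},{"xyz":[0.05,1.2,0],"angular":[0,0,0]}]'>/dev/null; python3 c.py
```

```text
t 57.05 tip [52.9  -0.86  9.8 ] yaw -3.1 tx [ 0.004 -0.019] F [ 0.5 -4.4 -3. ] T [-0.9  -0.24  0.02] grip 0.05 q [ 0.59  0.22 -0.7   1.88  0.18  1.09 -0.24]
t 57.47 tip [53.14  4.39  9.82] yaw -3.6 tx [ 0.005 -0.034] F [ 1.4 -4.9 -1.3] T [-0.88 -0.14  0.04] grip 0.07 q [ 0.5   0.24 -0.73  1.87  0.22  1.1  -0.38]
```

```bash
python3 -m handwheel '[{"xyz":[0.05,1.2,0],"angular":[0.5,0,0.2]},{"xyz":[0.05,1.2,0],"angular":[0.5,0,0.2]},{"xyz":[0.05,1.2,0],"angular":[0.5,0,0.2]},{"xyz":[0.05,1.2,0],"angular":[0.5,0,0.2]},{"xyz":[0.05,1.2,0],"angular":[0.5,0,0.2]}]'>/dev/null; python3 c.py
python3 -m handwheel '[{"xyz":[0.05,1,0],"angular":[0.5,0,0]},{"xyz":[0.05,1,0],"angular":[0.5,0,0]},{"xyz":[0,0.5,0],"angular":[0.3,0,0]}]'>/dev/null; python3 c.py
```

```text
t 57.88 tip [53.41 10.12  9.78] yaw -2.8 tx [0.005 0.006] F [ 1.7 -4.5 -4. ] T [-1.12 -0.39 -0.  ] grip 0.05 q [ 0.44  0.27 -0.76  1.85  0.2   1.1  -0.44]
t 58.13 tip [53.51 12.99  9.79] yaw -2.7 tx [0.005 0.033] F [ 1.7 -2.3 -1.7] T [-0.54 -0.32 -0.01] grip 0.05 q [ 0.42  0.28 -0.78  1.84  0.19  1.09 -0.47]
```

```bash
for k in 1; do python3 -m handwheel '[{"xyz":[0.02,0.5,0],"angular":[0,0,0]},{"xyz":[0,0.5,0],"angular":[0,0,0]}]'>/dev/null; python3 c.py; python3 -m handwheel '[{"xyz":[0,0.5,0],"angular":[0,0,0]}]'>/dev/null; python3 c.py; python3 -m handwheel '[{"xyz":[0,0.5,0],"angular":[0,0,0]}]'>/dev/null; python3 c.py; done; python3 -c "
from h import *
snap('scene','s33');snap('top','t33')
crop('s33',220,60,400,260,3.5,'c33')"
```

```text
t 58.3 tip [53.55 13.97  9.8 ] yaw -2.7 tx [0.005 0.031] F [  1.8 -14.2   1.2] T [-3.46 -0.22 -0.01] grip 0.05 q [ 0.4   0.29 -0.78  1.83  0.2   1.09 -0.49]
t 58.38 tip [53.55 14.    9.8 ] yaw -2.8 tx [0.004 0.023] F [ -1.4 -19.7   7.2] T [-4.38  0.56  0.04] grip 0.09 q [ 0.39  0.29 -0.78  1.83  0.21  1.1  -0.51]
t 58.47 tip [53.54 13.99  9.81] yaw -2.9 tx [0.002 0.015] F [ -2.7 -14.5   5.4] T [-3.15  0.4   0.05] grip 0.04 q [ 0.38  0.3  -0.77  1.82  0.22  1.11 -0.52]
```

View pics/c33.png

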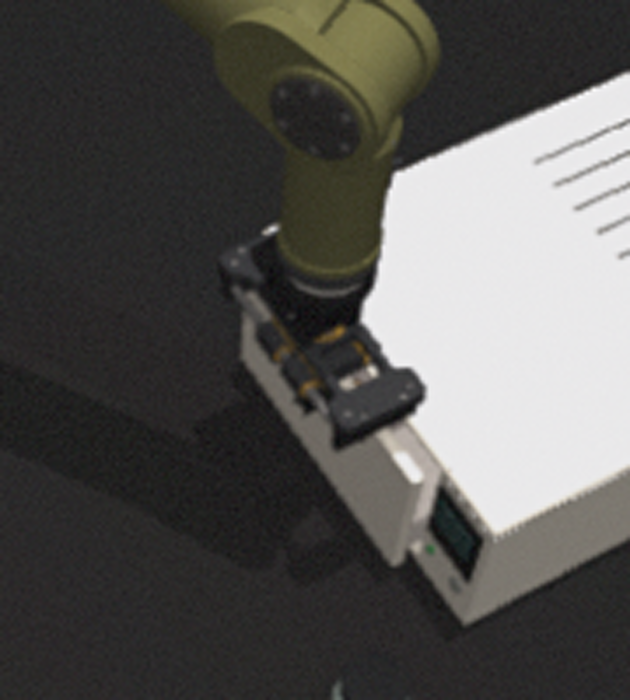

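```bash
python3 -m handwheel '[{"xyz":[0,0.9,0],"angular":[0.4,0,0]}]'>/dev/null; python3 c.py; python3 -m handwheel '[{"xyz":[0.03,1,0],"angular":[0.4,0,0]}]'>/dev/null; python3 c.py
```

```text
t 58.65 tip [53.53 14.02  9.82] yaw -3.2 tx [-0.001  0.009] F [ -4.8 -25.    8.8] T [-5.45  0.75  0.08] grip 0.06 q [ 0.37  0.3  -0.77  1.82  0.22  1.11 -0.53]
t 58.73 tip [53.53 14.11  9.81] yaw -3.5 tx [-0.005  0.003] F [ -4.7 -19.1   8.4] T [-4.06  0.78  0.22] grip 0.06 q [ 0.37  0.3  -0.77  1.81  0.23  1.12 -0.54]
```

```bash
python3 -c "
from h import *
snap('wrist','w34');snap('top','t34')
crop('t34',180,120,340,290,4.5,'c34')"
```

```text
(no output)
```

View pics/w34.png

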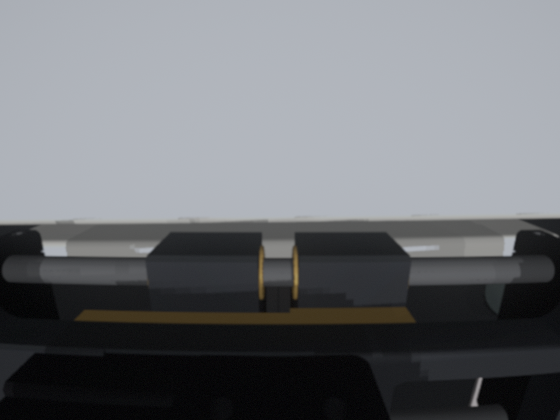

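View pics/c34.png

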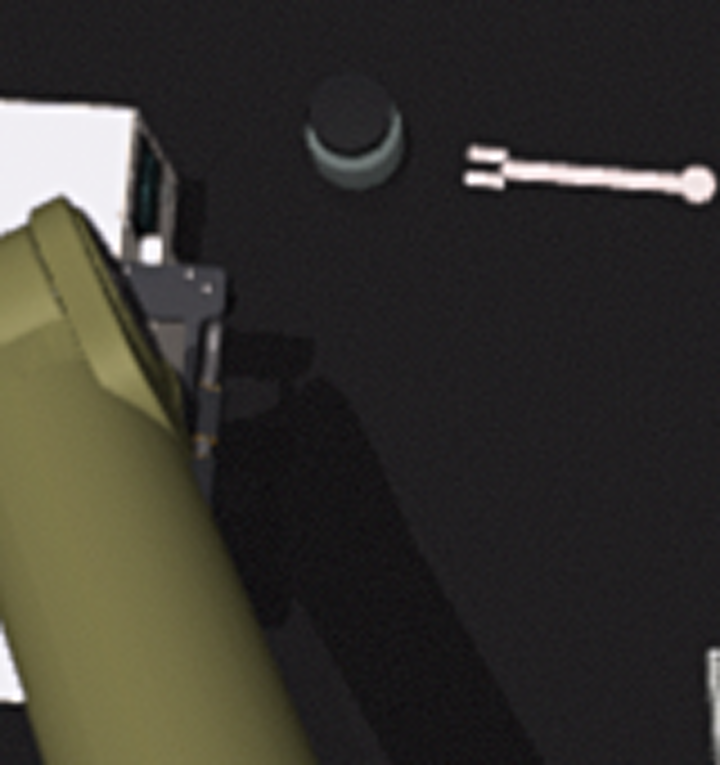

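```bash
python3 -m handwheel '[{"xyz":[0.05,1.2,-0.1],"angular":[0.6,0.3,0.6]},{"xyz":[0.05,1.4,-0.1],"angular":[0.6,0.3,0.6]}]'>/dev/null; python3 c.py
```

```text
t 59.0 tip [53.61 15.14  9.7 ] yaw -2.7 tx [-0.022  0.   ] F [-12.3 -39.6  26.4] T [-7.97  2.19  0.34] grip 0.01 q [ 0.34  0.33 -0.77  1.79  0.24  1.14 -0.56]
```

```bash
python3 -m handwheel '[{"xyz":[0,0,0],"angular":[0,0,0]}]'>/dev/null; python3 c.py; python3 -c "
from h import *
snap('scene','s35')
crop('s35',220,60,400,260,3.5,'c35')"
```

```text
t 59.08 tip [53.63 14.92  9.77] yaw -2.9 tx [-0.024 -0.003] F [ 0.5  1.2 -0.3] T [ 0.06 -0.12 -0.02] grip 0.05 q [ 0.34  0.33 -0.77  1.79  0.24  1.14 -0.56]
```

View pics/c35.png

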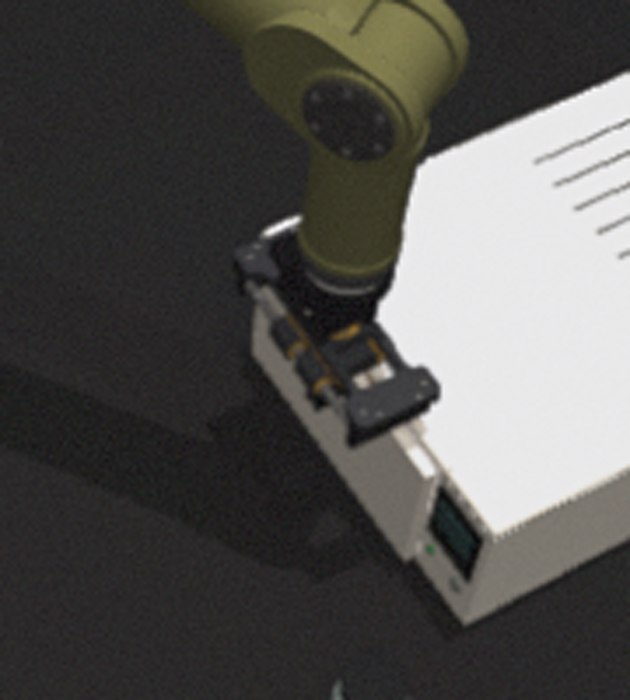

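```bash
{ python3 -m handwheel '[{"xyz":[0,-0.5,0],"angular":[0,1,0]},{"xyz":[0,-1.5,0],"angular":[0,0,0]},{"xyz":[0,-3,0],"angular":[0,0,0]},{"xyz":[0,-3.5,0],"angular":[0,0,0]},{"xyz":[0,-3.5,0],"angular":[0,0,0]}]'; python3 -m handwheel '[{"xyz":[0,-3,1],"angular":[0,0,0]},{"xyz":[0,-3,2],"angular":[0,0,0]},{"xyz":[-1,-3,2],"angular":[0,0,0]},{"xyz":[-1,-3,2],"angular":[0,0,0]},{"xyz":[0,0,0],"angular":[0,0,0]}]'; }>/dev/null; python3 c.py; python3 -c "
from h import *
snap('scene','s36');snap('top','t36');snap('wrist','w36')
crop('s36',220,60,480,260,3,'c36')"
```

```text
t 59.97 tip [51.73 -7.48 17.29] yaw -1.5 tx [-0.037  0.032] F [ 0.8 -0.2 -0.5] T [-0.15 -0.22 -0.04] grip 0.01 q [ 0.74  0.17 -0.69  1.78  0.08  1.28  0.01]
```

View pics/c36.png

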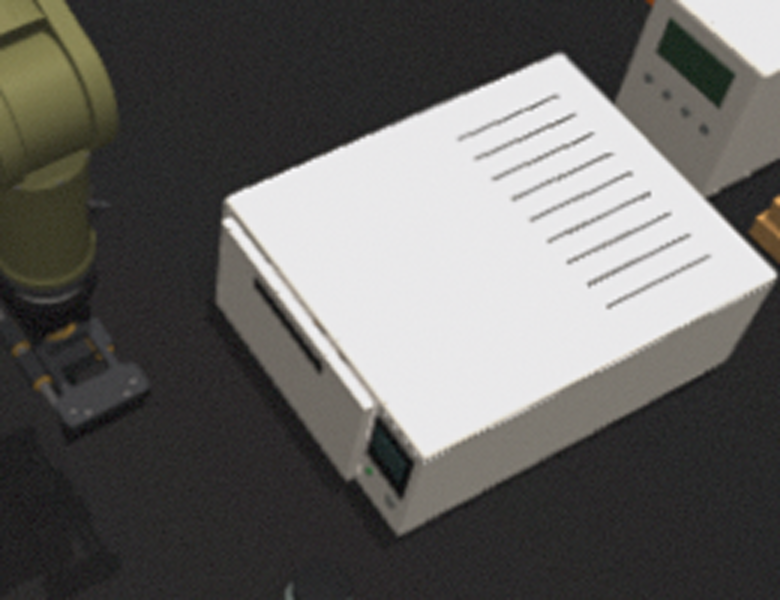

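View pics/t36.png

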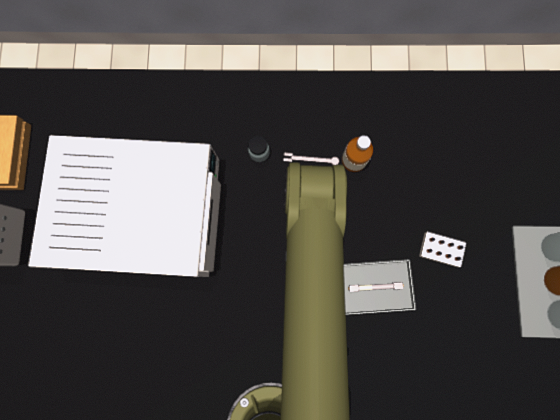

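View pics/w36.png

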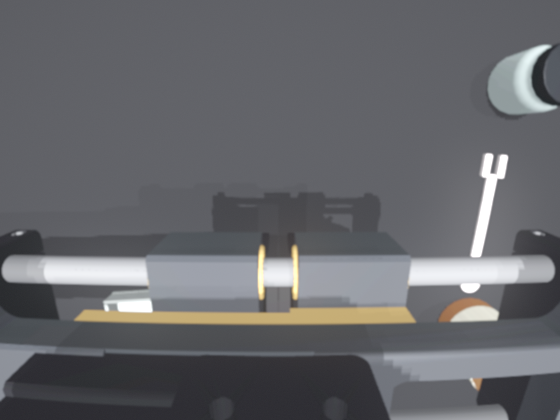

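```bash
python3 - <<'E'
from h import *
s=load('s36');s0=load('scene0')
a=at(s,220+226/3,60+224/3,.143);b=at(s,220+366/3,60+408/3,.143);print(a,b,(a+b)/2)
# before: plate outer top corners in scene0 crop c3 (52,158),(272,500)
a0=at(s0,220+52/5,130+158/5,.143);b0=at(s0,220+272/5,130+500/5,.143);print(a0,b0)
print(np.linalg.norm(((a+b)-(a0+b0))/2))
crop('s36',285,130,365,240,7,'c37')
E
```

```text
[0.41936367 0.16778818 0.143     ] [0.66252876 0.1569891  0.143     ] [0.54094622 0.16238864 0.143     ]
[ 0.40395598 -0.04204499  0.143     ] [ 0.65387635 -0.05390717  0.143     ]
0.21070841811593843
```

View pics/c37.png

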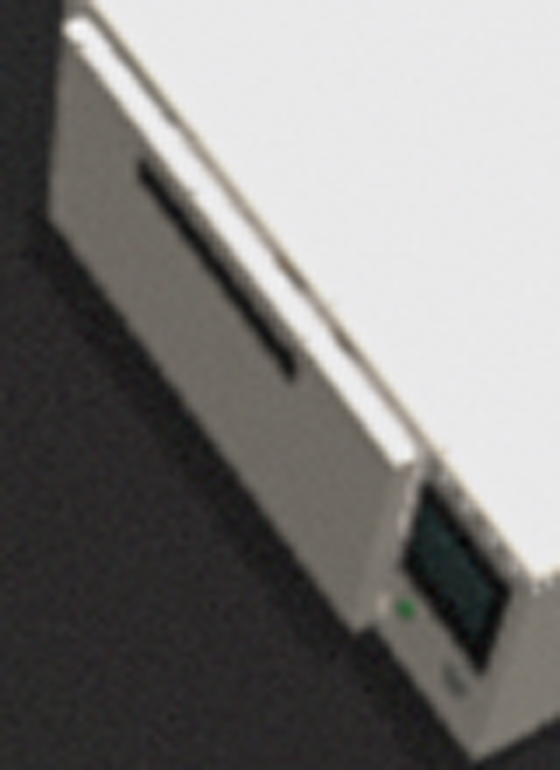

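```bash
python3 -c "
from bench import *
print(close_job())"
```

```text
the job is handed in; nothing more can be done
None
```

The changeover is done and handed in at about 60 s. The start held one used column and two fresh ones.

- **Columns:** The used column from lane c lies flat in the middle of the tray. The two fresh columns are in lanes b and c, and the pictures showed them seated.
- **Clamp:** I swung the bar to its stop, and its fork is round the thumbscrew. I turned the knob clockwise, regrasping once, until torque jumped from about 0.05 to 0.30 N m. I stopped after about 0.15–0.25 rad of slip, and the flange mark sits about 11° behind the index line, which agrees.
- **Drawer:** I pushed it home. It travelled about 211 mm by the camera, and the front plate is flush against the oven in the last picture.

**Problems on the way:**
- **Tool position reading:** The reported tool tip was about 35 mm beyond the real fingertips. My first two grasps closed on air because of this. I found the offset by touching the bench and corrected for it from then on.
- **Fresh column moved:** One fresh column shifted about 2–3 cm before I picked it up; I measured it again first.
- **Drawer push:** The spring roller resisted more than expected. At the end stop the fingers pressed the plate with about 40 N sideways and 26 N upward for a moment. I took this as finger contact and friction, but I could not fully rule out that the gripper's body touched something.

In the last top and wrist views the bystanders I could see looked unmoved.

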